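# Check the setting blocks on the x-y table

### The arm

A 6-joint arm with a two-finger parallel gripper is mounted at the origin on the work surface. World frame = base frame: x ahead of the robot, y to its left, z up, the work surface at z = 0. Lengths are in m, angles in degrees, forces in N, time in s.
With the tool pointing down it reaches from about 0.3 to 0.75 m from the base axis. Payload 8.5 kg.
Tool frame: the origin (TCP) lies at the very end of the fingers, on their centre line; the grasp point (between the pads) lies 19 mm behind it; y points along the fingers, z is the direction in which the jaws open and shut, and the axes are right-handed (so a half turn about y gives the same grasp; the last joint's range is limited). The gripper opens to 88 mm and grips with 3 to 60 N. Pads are 18 mm wide; open, the fingers measure 123 mm over their backs; the gripper's body (75 mm by 187 mm) begins 45 mm behind the grasp point.
Start: joints at [59.513, 21.807, 74.336, -0, 83.858, -12.336], TCP at [0.171, 0.523, 0.216] pointing down, gripper open.
Joint ranges: [-178.18, 178.18], [-50.72, 133.34], [12.68, 142.11], [-81.47, 261.47], [9.98, 163.14], [-165.26, 165.26]. Speed limits (degrees/s): [136.94, 136.94, 180, 180, 180, 180].

### API

Orientations are given as [roll, pitch, yaw] about the fixed x, y, z axes, in that order (R = Rz(yaw) Ry(pitch) Rx(roll)).
In Python, from station import telemetry, viewer, ctrl gives the robot as it stands.
- The arm moves only by the tool jog_arm, never from a script. Its argument "deltas" is a list of rows, each an object with "delta_rot": the turn, a rotation vector about the world's x, y, z in degrees, a list of three; "xyz": the shift along the world's x, y, z in mm, a list of three; "claw": the opening, from 0 (shut) to 1 (fully open). In form: [{"delta_rot": [ax, ay, az], "xyz": [x, y, z], "claw": claw}, ...]. A call has exactly 10 rows; each row shifts and turns the pose as measured when the row begins; what a row does not reach is not made up. A row lasts 1/10 s, in which the tool goes at most 50 mm and 8.59 degrees, less where a joint would pass 70% of its speed; a pose out of reach is approached as far as the arm can. A call is refused whole if a number of a shift passes 50 or a number of a turn 8.59, either way. A call with a gripper value outside its range is refused whole. The fingers move at their own pace and stop on an object; "grip_force" is the grip in N (left out, the last holds). Time passes only in rows, so rows that do not move let the fingers close, or fill a call up. It gives the time, the measured TCP pose, the force and the opening at its end, in the units of the state.
- telemetry.read_state(): the state, without advancing time (a new reading comes with each control period).
- viewer.get_image(name): name is "scene" or "side" or "wrist"; returns the picture (480x640x3 uint8, blue, green, red); there is no depth.
- viewer.camera_model(name): a dict with "camera_matrix" (3x3 intrinsics, pixels), "extrinsics" (4x4, takes a point from camera to world coordinates). Camera axes: x right, y down, z forward; pixel columns grow to the right and rows downward; lengths in m; the calibration is good to about 2 mm. A picture is of the moment at which its call begins: read the wrist's pose just before it. camera_model takes no time and is no camera call; for the wrist camera it gives the pose at the moment of the call.
- ctrl.finish_job(): hands the job in, once; it reports no verdict.
The state is a dict: "t": time; "joint_pos": joint angles; "qd": joint speeds; "joint_torque": joint torques, N m; "position": TCP position; "tool_rot": TCP orientation; "wrist_force": force on the tool from outside, world axes, zero at the start; "moment": the same for the moment, N m; "grip_width": finger opening in m.
Only numpy, scipy, OpenCV 4.12 (cv2) and the standard library are available. Lean on these libraries where they do the work, as an engineer would, in place of code of your own. Each camera call takes 0.05 s, during which the arm holds its last target.

### The job

The setting blocks on the x-y table are due for their check: slide the carriage (it has a knob) until the white datum dot lies under the fixed pointer and, with it there, press the recessed zero button on the readout right down with the stylus. Then bring the dot of each block that is there under the pointer and hold it for a second, in the order red, yellow, green, blue. In the end every block stands fully down in the storage slot of its own colour, dot up, and the stylus is back in its stand, without bumping the pointer or disturbing the jar, tape and screwdriver.

Things in the scene. Friction and masses are not known exactly. Their poses are not given: they have to be found in the camera images.
- pointer_tip (a point): tip of the fixed orange needle that points straight down over the x-y table, 90 mm above the bench (10 mm above the tops of blocks on the carriage); it hangs from a 14 mm blue arm (z 128 to 142 mm) that runs from the needle 170 mm away along the table's +x to a 22 mm steel column
- pointer: the whole fixed pointer (column, arm, needle); its origin lies on the bench plumb under the needle, its x axis runs along the arm to the column, parallel to the carriage's x slide. It is delicate: the robot must not bump it
- datum (a point): white datum dot, 8 mm across with a dark edge, on the top face of the aluminium carriage of the x-y table, 64 mm from the carriage's centre towards the column, level with the carriage's top (48 mm above the bench)
- knob_top (a point): centre of the top of the carriage's black knob, an upright post 18 mm in diameter and 50 mm tall (z 48 to 98 mm) on a tongue at the carriage's edge nearest the robot, 112 mm from the carriage's centre; pinch it from above to slide the carriage. The carriage plate is 180 mm (x) by 220 mm (y) with a rim 6 mm wide and 7 mm high along its edges
- carriage (a joint): x slide of the carriage, m: 0 has the carriage's centre level with the needle, positive is towards the column (x of pointer); range -0.130 to 0.055; about 1 N of friction, stays where left
- saddle (a joint): y slide of the carriage, m: 0 has the carriage's centre in line with the needle, positive along y of pointer; range -0.070 to 0.070; about 1 N of friction, stays where left
- block_red: steel setting block, 30 x 30 mm and 32 mm tall, 0.18 kg, with a red cap and an 8 mm black dot in the middle of its top; origin at the centre of its underside, z up (the dot is 32 mm above it). Stands loose on the carriage at the start; absent in some runs
- slot_red: red storage slot, an open square pocket with origin at the centre of its underside: outside 62 x 62 mm, 12 mm tall, inside 40 x 40 mm, floor 5 mm above the origin, so 7 mm deep; x and y along its walls. Fixed on the dark steel rack; the four slots stand in a square, 66 mm apart; places are swapped from run to run
- block_yellow: steel setting block, 30 x 30 mm and 32 mm tall, 0.18 kg, with a yellow cap and an 8 mm black dot in the middle of its top; origin at the centre of its underside, z up (the dot is 32 mm above it). Stands loose on the carriage at the start; absent in some runs
- slot_yellow: yellow storage slot, an open square pocket with origin at the centre of its underside: outside 62 x 62 mm, 12 mm tall, inside 40 x 40 mm, floor 5 mm above the origin, so 7 mm deep; x and y along its walls. Fixed on the dark steel rack; the four slots stand in a square, 66 mm apart; places are swapped from run to run
- block_green: steel setting block, 30 x 30 mm and 32 mm tall, 0.18 kg, with a green cap and an 8 mm black dot in the middle of its top; origin at the centre of its underside, z up (the dot is 32 mm above it). Stands loose on the carriage at the start; absent in some runs
- slot_green: green storage slot, an open square pocket with origin at the centre of its underside: outside 62 x 62 mm, 12 mm tall, inside 40 x 40 mm, floor 5 mm above the origin, so 7 mm deep; x and y along its walls. Fixed on the dark steel rack; the four slots stand in a square, 66 mm apart; places are swapped from run to run
- block_blue: steel setting block, 30 x 30 mm and 32 mm tall, 0.18 kg, with a blue cap and an 8 mm black dot in the middle of its top; origin at the centre of its underside, z up (the dot is 32 mm above it). Stands loose on the carriage at the start; absent in some runs
- slot_blue: blue storage slot, an open square pocket with origin at the centre of its underside: outside 62 x 62 mm, 12 mm tall, inside 40 x 40 mm, floor 5 mm above the origin, so 7 mm deep; x and y along its walls. Fixed on the dark steel rack; the four slots stand in a square, 66 mm apart; places are swapped from run to run
- readout: grey readout box 110 (x) x 120 (y) x 50 mm tall, fixed on the bench, origin at the centre of its underside; a display on its far half and a square well, 18 mm wide, in its near half (20 mm from its centre towards its -x)
- zero_button_top (a point): centre of the top of the red zero button, 15 mm across, in the bottom of the well, 7 mm below the top of the readout: too deep and narrow for the fingers
- zero_button (a joint): travel of the zero button, m: 0 up, 0.004 fully pressed (down takes about 4 N), springs back
- stylus: stylus, a round black rod with an orange band: brass tip 6 mm in diameter and 25 mm long, then a barrel 18 mm in diameter from 25 to 125 mm; 60 g; origin at the end of the tip, z along the rod towards its top. It stands tip down in the blue stand, its shoulder on the seat and its tip 5 mm above the bench
- stand_seat (a point): centre of the seat in the blue stylus stand, 30 mm above the bench. The stand is a block 56 x 56 x 55 mm; a well 26 mm square goes down from its top (z 55 mm) to the seat (z 30 mm), and from there a hole 12 mm square takes the tip
- jar: bystander: small glass jar 48 mm in diameter, 75 mm tall; origin at the centre of its underside
- tape: bystander: roll of yellow tape lying flat, 80 mm in diameter, 25 mm tall; origin at the centre of its underside
- driver: bystander: screwdriver with a red handle, 180 mm long, lying on the bench; x along it
Things that resemble listed ones, but are neither listed nor needed, are in the scene too. There is more than one size of the part that bears stand_seat; the job needs the smaller. Leave any purple look-alike of the block_blue alone.

How it is judged:
By the outcome, as a careful person would: the job done as asked, in the order asked, and still so for the second after the job is handed in, with the robot touching nothing.
Of block_red, block_yellow, block_green, block_blue only 2 to 3 are there at a start; the rules pass over those that are not, and their reading is None.
At some moment in a run one of block_red, block_yellow, block_green, block_blue may be knocked a few centimetres aside while the robot is not near it.
It also fails if it takes over 208 s, if anything falls off the work surface, if the arm or the gripper's body presses on something with over 40 N, if the wrist force passes 120 N, or if a joint passes its speed limit or range.

## Working session

There is one attempt and no reset: what is moved stays moved. The work goes in short steps, Python scripts to look and compute and a tool call to move; the robot and the scene stay as the last step left them, time stands still between calls to the robot, and variables do not carry over. Pictures are saved under pics/ and viewed, and the job is handed in when it is done.

Besides the shell and the picture viewer there is one more tool, called after ">>>" as name(argument=value, ...), one argument or row to a line, values as JSON. jog_arm: Moves the arm, as the interface text tells. Its arguments: {"type":"object","properties":{"deltas":{"type":"array","items":{"type":"object","properties":{"delta_rot":{"type":"array","items":{"type":"number"}},"xyz":{"type":"array","items":{"type":"number"}},"claw":{"type":"number"}}}},"grip_force":{"type":"number"}},"required":["deltas"]}

```bash
mkdir -p pics; ls; cat > h.py <<'E'
import numpy as np, cv2, json
from station import telemetry, viewer, ctrl
def snap(name, fn):
    m=viewer.camera_model(name); im=np.array(viewer.get_image(name))
    cv2.imwrite('pics/'+fn+'.png',im)
    np.savez('pics/'+fn+'.npz',K=np.array(m['camera_matrix']),T=np.array(m['extrinsics']))
    return im
def cam(fn):
    d=np.load('pics/'+fn+'.npz'); return d['K'],d['T']
def px2w(fn,u,v,z):
    K,T=cam(fn); d=T[:3,:3]@np.linalg.solve(K,np.array([u,v,1.0])); o=T[:3,3]
    return o+d*(z-o[2])/d[2]
def w2px(fn,p):
    K,T=cam(fn); c=T[:3,:3].T@(np.array(p)-T[:3,3]); q=K@c; return q[:2]/q[2]
def crop(fn,x0,y0,x1,y1,s,out):
    im=cv2.imread('pics/'+fn+'.png')[y0:y1,x0:x1]
    cv2.imwrite('pics/'+out+'.png',cv2.resize(im,None,fx=s,fy=s,interpolation=cv2.INTER_CUBIC))
def st():
    s=telemetry.read_state(); print('t',s['t'],'pos',np.round(s['position'],4),'rot',np.round(s['tool_rot'],2),'F',np.round(s['wrist_force'],1),'w',round(s['grip_width'],4)); return s
E
python3 - <<'E'
from h import *
for n in ['scene','side','wrist']:
    snap(n,n+'0'); K,T=cam(n+'0'); print(n,K.round(1).tolist(),T.round(3).tolist())
s=st(); print(s)
E
```

```text
pics
scene [[471.3, 0.0, 331.3], [0.0, 471.3, 237.7], [0.0, 0.0, 1.0]] [[-0.671, 0.499, -0.549, 1.13], [0.742, 0.446, -0.501, 0.543], [-0.006, -0.743, -0.669, 0.779], [0.0, 0.0, 0.0, 1.0]]
side [[514.3, 0.0, 322.9], [0.0, 514.3, 242.6], [0.0, 0.0, 1.0]] [[0.841, -0.325, 0.432, 0.036], [-0.54, -0.538, 0.647, -0.767], [0.022, -0.778, -0.628, 0.875], [0.0, 0.0, 0.0, 1.0]]
wrist [[331.4, 0.0, 317.1], [0.0, 331.4, 240.7], [0.0, 0.0, 1.0]] [[0.311, 0.912, 0.267, 0.103], [0.95, -0.299, -0.089, 0.545], [-0.001, 0.281, -0.96, 0.384], [0.0, 0.0, 0.0, 1.0]]
t 0.15 pos [0.1713 0.5224 0.2156] rot [-9.006e+01  1.000e-02 -1.815e+01] F [-0.3  0.4 -0.1] w 0.0881
{'t': 0.15, 'joint_pos': array([ 5.95101964e+01,  2.18314652e+01,  7.43689114e+01, -1.79918178e-03,
        8.38570096e+01, -1.23359327e+01]), 'qd': array([ 0.04007409, -0.03581035, -0.09438106, -0.00936058, -0.03059024,
        0.1836511 ]), 'joint_torque': array([ 2.22842456e-03, -4.38081765e+01, -2.24616838e+01,  7.13837380e-02,
        3.42799409e-02, -8.35635569e-05]), 'position': array([0.17126449, 0.52243054, 0.21562032]), 'tool_rot': array([-9.00564434e+01,  1.05128043e-02, -1.81536826e+01]), 'wrist_force': array([-0.31962957,  0.3932817 , -0.06738067]), 'moment': array([ 0.00801227, -0.0210503 ,  0.06950343]), 'grip_width': 0.08810487355518008}
```

View pics/scene0.png

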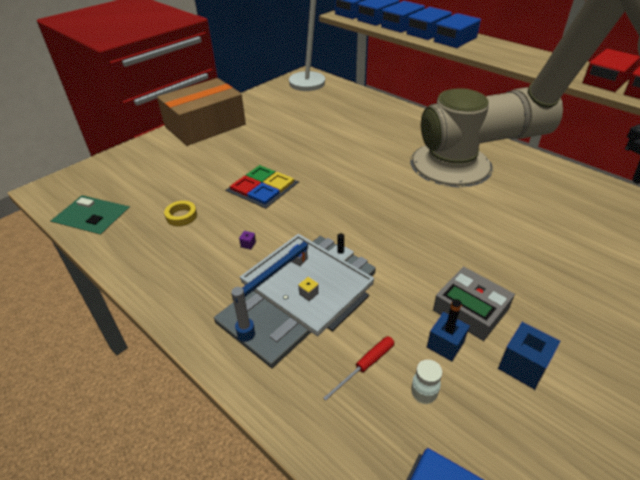

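View pics/side0.png

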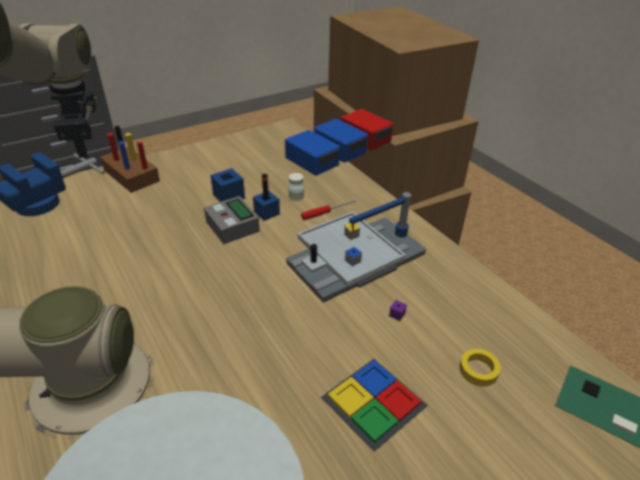

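View pics/wrist0.png

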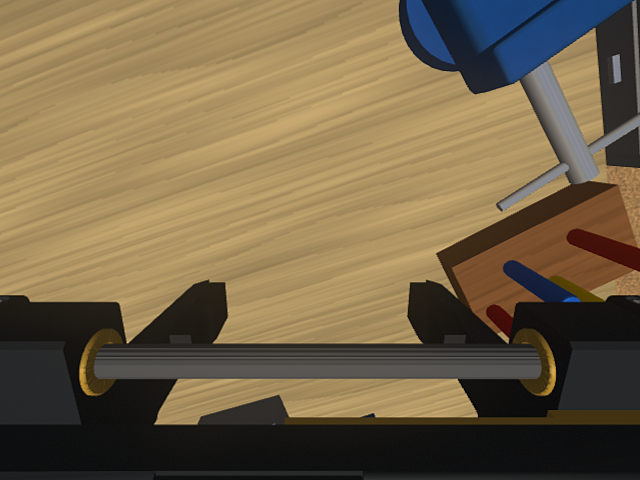

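```bash
python3 - <<'E'
from h import *
crop('scene0',205,220,405,370,4,'c1')
crop('side0',280,180,440,310,5,'c2')
crop('side0',195,155,315,245,6,'c3')
crop('scene0',405,250,565,370,5,'c4')
E
```

```text
(no output)
```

View pics/c1.png

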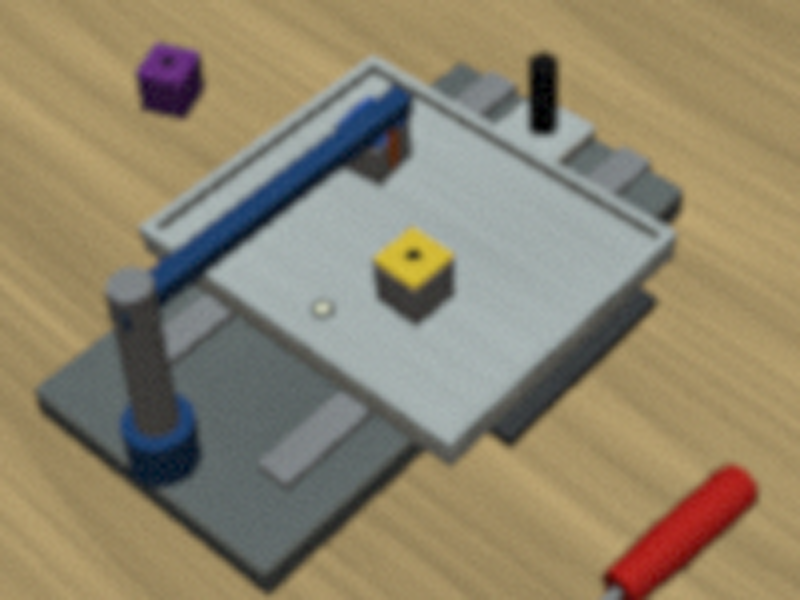

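View pics/c2.png

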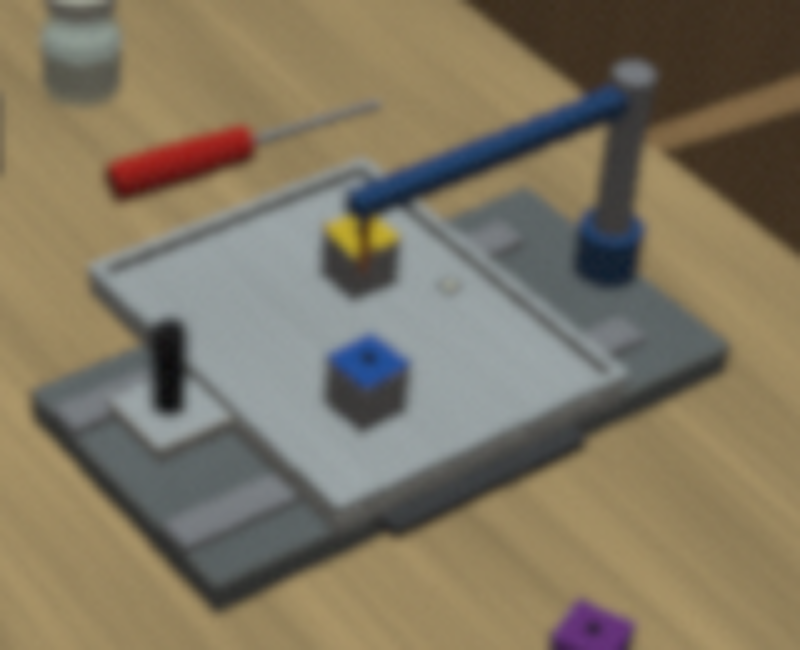

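View pics/c3.png

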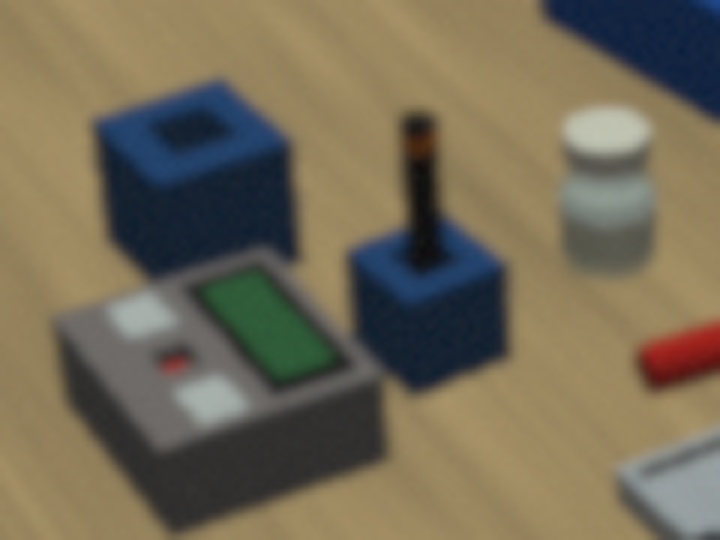

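View pics/c4.png

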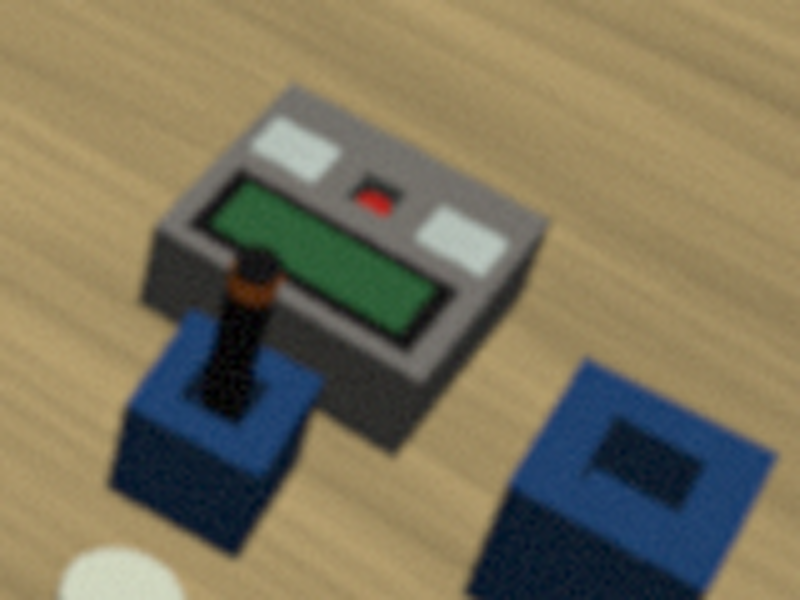

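```bash
python3 - <<'E'
from h import *
crop('side0',315,350,435,450,6,'c5')
crop('scene0',215,155,315,215,8,'c6')
def S(u,v,z): return (px2w('scene0',205+u/4,220+v/4,z)*1000).round(1)
def D(u,v,z): return (px2w('side0',280+u/5,180+v/5,z)*1000).round(1)
def D3(u,v,z): return (px2w('side0',195+u/6,155+v/6,z)*1000).round(1)
def S4(u,v,z): return (px2w('scene0',405+u/5,250+v/5,z)*1000).round(1)
def tri(a,b):
    A=[];B=[]
    for fn,(u,v) in (('scene0',a),('side0',b)):
        K,T=cam(fn); d=T[:3,:3]@np.linalg.solve(K,np.array([u,v,1.0])); d/=np.linalg.norm(d); P=np.eye(3)-np.outer(d,d); A.append(P);B.append(P@T[:3,3])
    return (np.linalg.lstsq(np.vstack(A),np.hstack(B),rcond=None)[0]*1000).round(1)
print('knob',S(543,58,.098),D(166,324,.098))
print('datum',S(321,308,.048),D(448,287,.048))
print('yel',S(413,255,.080),D(361,235,.08))
print('blue',D(369,357,.08))
print('tip',S(394,165,.09),D(364,272,.09))
print('col',tri((238.25,291.25),(407.2,194.4)))
print('rim',[S(*p,.055) for p in [(373,58),(675,235),(450,455),(145,232)]])
print('rimD',[D(*p,.055) for p in [(362,160),(92,270),(338,510),(622,368)]])
print('sty',S4(260,258,.13),D3(420,118,.13))
print('btn',S4(376,200,.043),D3(176,362,.043))
print('ro',[S4(*p,.05) for p in [(293,85),(547,220),(425,378),(158,230)]])
print('stand',[S4(*p,.055) for p in [(195,315),(323,380),(245,475),(130,405)]])
print('standD',[D3(*p,.055) for p in [(350,260),(440,220),(507,265),(415,305)]])
E
```

```text
knob [549.7  40.6  98. ] [546.7  38.6  98. ]
datum [726.5  46.   48. ] [721.3  40.5  48. ]
yel [689.3  76.8  80. ] [682.3  67.   80. ]
blue [629.2 -14.8  80. ]
tip [657.1  32.3  90. ] [657.8  30.8  90. ]
col [828.6  39.  146.1]
rim [array([578.7, -64.5,  55. ]), array([571.9, 152.5,  55. ]), array([752.6, 161.3,  55. ]), array([755.8, -56.1,  55. ])]
rimD [array([742.5, 148.7,  55. ]), array([565.5, 140.6,  55. ]), array([571.2, -74.2,  55. ]), array([750.9, -63.4,  55. ])]
sty [574.3 338.2 130. ] [573.3 332.7 130. ]
btn [440.5 330.2  43. ] [442.  329.8  43. ]
ro [array([411.6, 272.7,  50. ]), array([410.4, 389.3,  50. ]), array([515.9, 391.1,  50. ]), array([520.5, 274.4,  50. ])]
stand [array([552.2, 310.8,  55. ]), array([546.8, 363.8,  55. ]), array([603.9, 364.5,  55. ]), array([605.4, 315.8,  55. ])]
standD [array([539.9, 347.3,  55. ]), array([592.2, 355.9,  55. ]), array([601.2, 305.9,  55. ]), array([548.9, 298.8,  55. ])]
```

View pics/c5.png

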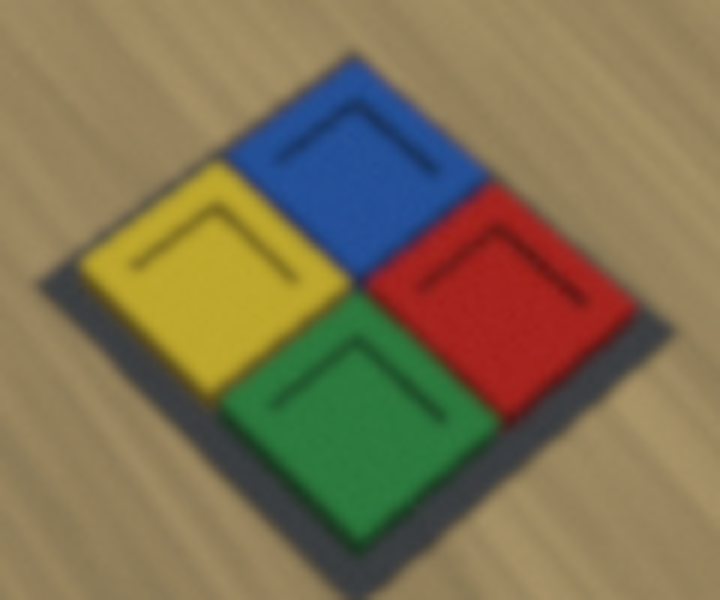

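View pics/c6.png

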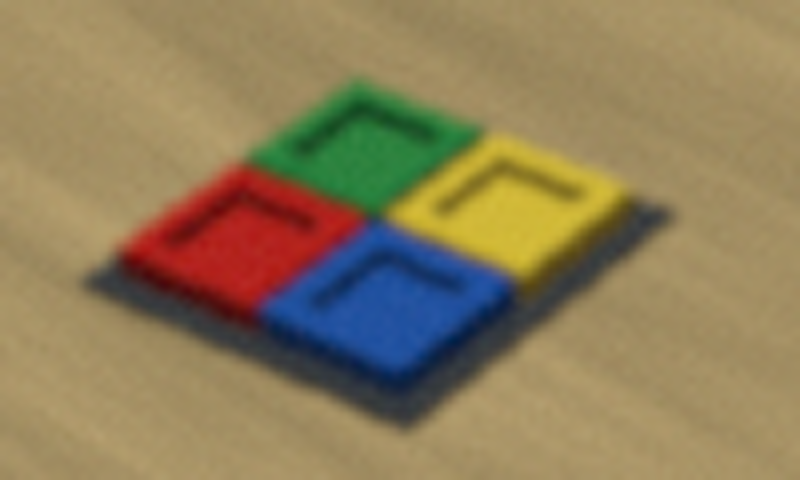

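>>> jog_arm(
  deltas=[
    {"delta_rot": [0,0,-8],"xyz": [19,-24,2],"claw": 0.6},
    {"delta_rot": [0,0,-8],"xyz": [19,-24,2],"claw": 0.6},
    {"delta_rot": [0,0,-8],"xyz": [19,-24,2],"claw": 0.6},
    {"delta_rot": [0,0,-8],"xyz": [19,-24,2],"claw": 0.6},
    {"delta_rot": [0,0,-8],"xyz": [19,-24,2],"claw": 0.6},
    {"delta_rot": [0,0,-8],"xyz": [19,-24,2],"claw": 0.6},
    {"delta_rot": [0,0,-8],"xyz": [19,-24,2],"claw": 0.6},
    {"delta_rot": [0,0,-8],"xyz": [19,-24,2],"claw": 0.6},
    {"delta_rot": [0,0,-8],"xyz": [19,-24,2],"claw": 0.6},
    {"delta_rot": [0,0,-8],"xyz": [19,-24,2],"claw": 0.6},
  ],
)

```text
t: 1.15
position: [0.3638, 0.274, 0.2337]
tool_rot: [-90.3, 0.0, -100.9]
wrist_force: [0.1, 0.7, 1.1]
grip_width: 0.053
```

>>> jog_arm(
  deltas=[
    {"delta_rot": [0,0,-8.5],"xyz": [20,-26,2],"claw": 0.6},
    {"delta_rot": [0,0,-8.5],"xyz": [20,-26,2],"claw": 0.6},
    {"delta_rot": [0,0,-8.5],"xyz": [20,-26,2],"claw": 0.6},
    {"delta_rot": [0,0,-8.5],"xyz": [20,-26,2],"claw": 0.6},
    {"delta_rot": [0,0,-8.5],"xyz": [20,-26,2],"claw": 0.6},
    {"delta_rot": [0,0,-8.5],"xyz": [20,-26,2],"claw": 0.6},
    {"delta_rot": [0,0,-8.5],"xyz": [20,-26,2],"claw": 0.6},
    {"delta_rot": [0,0,-8.5],"xyz": [20,-26,2],"claw": 0.6},
    {"delta_rot": [0,0,-8.5],"xyz": [20,-26,2],"claw": 0.6},
    {"delta_rot": [0,0,0],"xyz": [0,0,0],"claw": 0.6},
  ],
)

```text
t: 2.15
position: [0.5505, 0.026, 0.2503]
tool_rot: [-90.4, -0.2, -178.7]
wrist_force: [-0.4, -0.0, 0.0]
grip_width: 0.0527
```

```bash
python3 - <<'E'
from h import *
st(); snap('wrist','w1')
E
```

```text
t 2.15 pos [0.5505 0.026  0.2503] rot [ -90.43   -0.18 -178.7 ] F [-0.4 -0.   0. ] w 0.0527
```

View pics/w1.png

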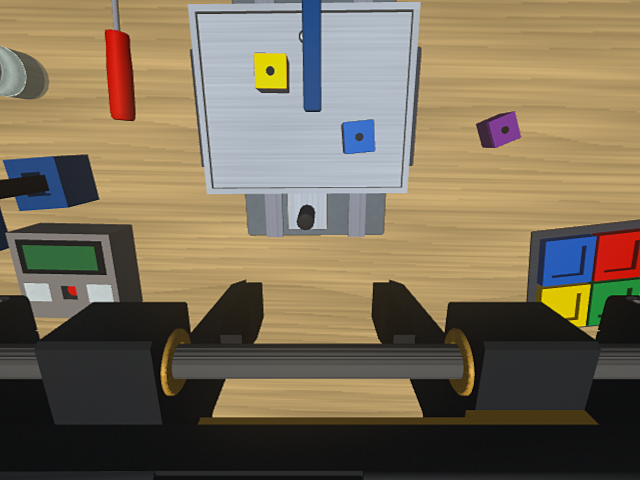

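```bash
python3 - <<'E'
from h import *
crop('w1',180,0,430,240,3,'d1')
E
```

```text
(no output)
```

View pics/d1.png

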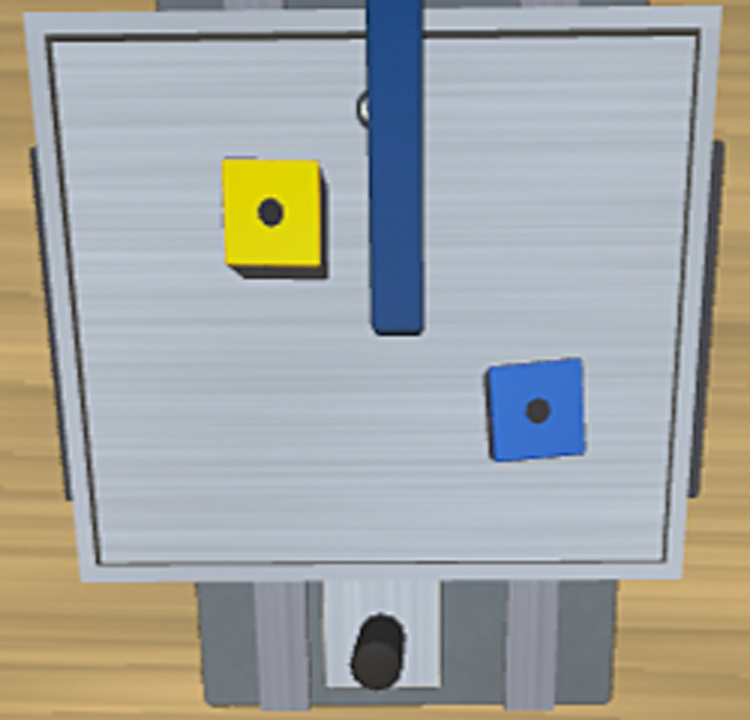

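```bash
python3 - <<'E'
from h import *
def W(u,v,z): return (px2w('w1',180+u/3,v/3,z)*1000).round(1)
print('knob',W(377,664,.098))
print('datum',W(369,108,.048))
print('yel',W(271,212,.08),'blue',W(538,410,.08))
print('yel edges',[W(*p,.08) for p in [(223,158),(319,160),(321,266),(228,266)]])
print('blue edges',[W(*p,.08) for p in [(487,368),(580,358),(585,454),(495,461)]])
print('armend',W(398,328,.142), W(396,200,.142),W(395,20,.142))
print('rim',[W(*p,.055) for p in [(25,13),(721,7),(682,578),(82,581)]])
print('slots',[ (px2w('w1',u,v,.012)*1000).round(1) for u,v in [(567,261),(617,256),(565,306),(618,300)]])
print('btn',(px2w('w1',69.5,292,.043)*1000).round(1))
E
```

```text
knob [548.4  38.3  98. ]
datum [723.9  45.2  48. ]
yel [686.3  73.5  80. ] blue [630.  -12.2  80. ]
yel edges [array([700.9,  87.8,  80. ]), array([701. ,  58.6,  80. ]), array([671.4,  58.1,  80. ]), array([670.7,  87.2,  80. ])]
blue edges [array([642.5,   4.9,  80. ]), array([646.1, -24.7,  80. ]), array([616.6, -28.4,  80. ]), array([613.7,   1. ,  80. ])]
armend [648.3  32.3 142. ] [678.3  33.4 142. ] [717.3  34.3 142. ]
rim [array([746.2, 153.7,  55. ]), array([752.2, -65.3,  55. ]), array([573.2, -71. ,  55. ]), array([566.8, 148.5,  55. ])]
slots [array([ 483.7, -297.8,   12. ]), array([ 492.1, -360.2,   12. ]), array([ 419.4, -310.3,   12. ]), array([ 430.2, -378.9,   12. ])]
btn [437.9 333.6  43. ]
```

>>> jog_arm(
  deltas=[
    {"delta_rot": [-0.4,-0.2,0.5],"xyz": [-2,12,-20],"claw": 0.6},
    {"delta_rot": [0,0,0],"xyz": [0,0,-40],"claw": 0.6},
    {"delta_rot": [0,0,0],"xyz": [0,0,-40],"claw": 0.6},
    {"delta_rot": [0,0,0],"xyz": [0,0,-40],"claw": 0.6},
    {"delta_rot": [0,0,0],"xyz": [0,0,-30],"claw": 0.6},
    {"delta_rot": [0,0,0],"xyz": [0,0,0],"claw": 0.6},
    {"delta_rot": [0,0,0],"xyz": [0,0,0],"claw": 0.3},
    {"delta_rot": [0,0,0],"xyz": [0,0,0],"claw": 0.1},
    {"delta_rot": [0,0,0],"xyz": [0,0,0],"claw": 0.1},
    {"delta_rot": [0,0,0],"xyz": [0,0,0],"claw": 0.1},
  ],
  grip_force=20,
)

```text
t: 3.2
position: [0.544, 0.0472, 0.0817]
tool_rot: [-90.0, 0.5, -176.6]
wrist_force: [0.0, -1.0, -0.0]
grip_width: 0.0229
```

```bash
python3 - <<'E'
from h import *
st(); snap('wrist','w2')
E
```

```text
t 3.2 pos [0.544  0.0472 0.0817] rot [ -90.04    0.49 -176.64] F [ 0. -1. -0.] w 0.0229
```

View pics/w2.png

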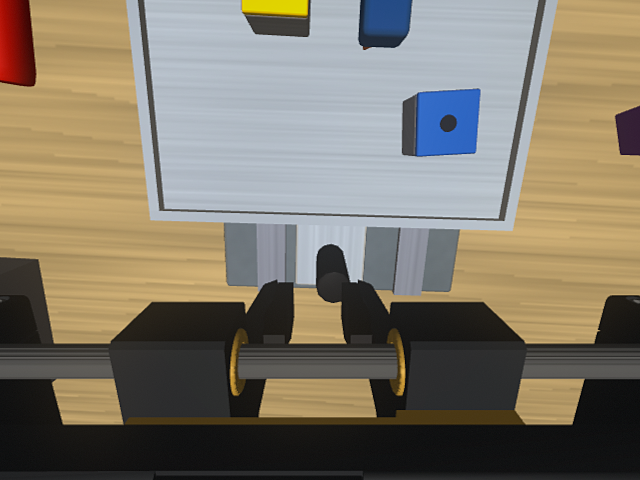

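>>> jog_arm(
  deltas=[
    {"delta_rot": [0,0,-1.6],"xyz": [4,-9,0],"claw": 0.4},
    {"delta_rot": [0,0,0],"xyz": [0,0,0],"claw": 0.4},
    {"delta_rot": [0,0,0],"xyz": [0,0,0],"claw": 0.4},
    {"delta_rot": [0,0,0],"xyz": [0,0,-12],"claw": 0.4},
    {"delta_rot": [0,0,0],"xyz": [0,0,0],"claw": 0.4},
    {"delta_rot": [0,0,0],"xyz": [0,0,0],"claw": 0.4},
    {"delta_rot": [0,0,0],"xyz": [0,0,0],"claw": 0.4},
    {"delta_rot": [0,0,0],"xyz": [0,0,0],"claw": 0.4},
    {"delta_rot": [0,0,0],"xyz": [0,0,0],"claw": 0.4},
    {"delta_rot": [0,0,0],"xyz": [0,0,0],"claw": 0.4},
  ],
)

```text
t: 4.25
position: [0.5487, 0.037, 0.0693]
tool_rot: [-90.0, 0.6, -178.4]
wrist_force: [-0.9, -0.0, -0.3]
grip_width: 0.0352
```

```bash
python3 - <<'E'
from h import *
s=st(); print(s['qd'].round(2))
E
```

```text
t 4.25 pos [0.5487 0.037  0.0693] rot [ -90.03    0.56 -178.41] F [-0.9 -0.  -0.3] w 0.0352
[-0.01  0.   -0.   -0.    0.07  0.05]
```

>>> jog_arm(
  deltas=[
    {"delta_rot": [0,0,0],"xyz": [0,1,0],"claw": 0.1},
    {"delta_rot": [0,0,0],"xyz": [0,0,0],"claw": 0.1},
    {"delta_rot": [0,0,0],"xyz": [0,0,0],"claw": 0.1},
    {"delta_rot": [0,0,0],"xyz": [0,0,0],"claw": 0.1},
    {"delta_rot": [0,0,0],"xyz": [-10,-2,0],"claw": 0.1},
    {"delta_rot": [0,0,0],"xyz": [-12,-2,0],"claw": 0.1},
    {"delta_rot": [0,0,0],"xyz": [-12,-2,0],"claw": 0.1},
    {"delta_rot": [0,0,0],"xyz": [-10,-2,0],"claw": 0.1},
    {"delta_rot": [0,0,0],"xyz": [0,0,0],"claw": 0.1},
    {"delta_rot": [0,0,0],"xyz": [0,0,0],"claw": 0.1},
  ],
  grip_force=25,
)

```text
t: 5.25
position: [0.5024, 0.0301, 0.0695]
tool_rot: [-90.1, 0.7, -178.4]
wrist_force: [1.3, 1.4, -2.1]
grip_width: 0.0164
```

```bash
python3 - <<'E'
from h import *
s=st()
crop('w2',280,0,440,120,5,'d2')
E
```

```text
t 5.25 pos [0.5024 0.0301 0.0695] rot [ -90.07    0.72 -178.41] F [ 1.3  1.4 -2.1] w 0.0164
```

View pics/d2.png

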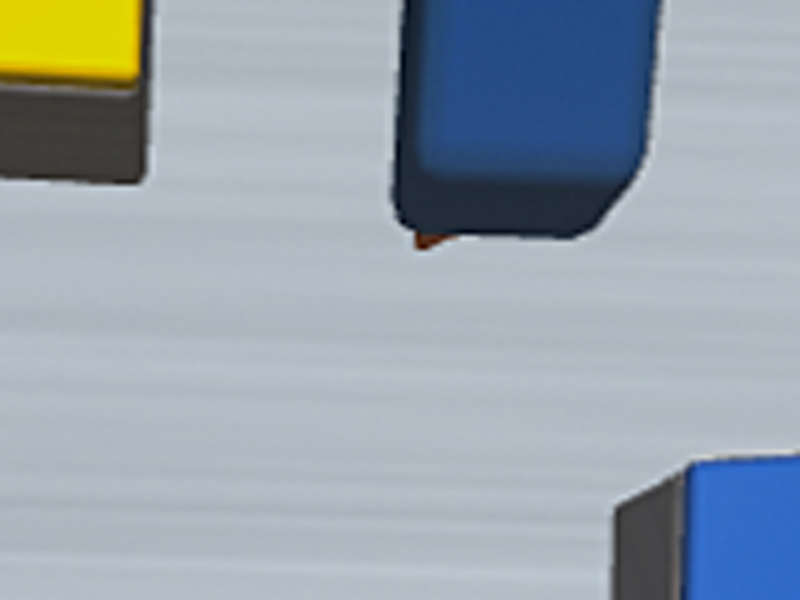

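```bash
python3 - <<'E'
from h import *
print(px2w('w2',364,49.3,.09)*1000, px2w('w2',280+686/5,0,.08))
# block blue & knob & check in w2
print(px2w('w2',448.5,123,.08)*1000, px2w('w2',333,288,.098)*1000)
E
```

```text
[656.94593349  33.2750614   90.        ] [0.68036977 0.01050431 0.08      ]
[630.06102136 -11.95702209  80.        ] [547.97306533  39.26058958  98.        ]
```

>>> jog_arm(
  deltas=[
    {"delta_rot": [0,0,0],"xyz": [-9,-1.2,0],"claw": 0.1},
    {"delta_rot": [0,0,0],"xyz": [-9,-1.2,0],"claw": 0.1},
    {"delta_rot": [0,0,0],"xyz": [0,0,0],"claw": 0.1},
    {"delta_rot": [0,0,0],"xyz": [0,0,0],"claw": 0.1},
    {"delta_rot": [0,0,0],"xyz": [0,0,0],"claw": 0.1},
    {"delta_rot": [0,0,0],"xyz": [0,0,0],"claw": 0.1},
    {"delta_rot": [0,0,0],"xyz": [0,0,0],"claw": 0.1},
    {"delta_rot": [0,0,0],"xyz": [0,0,0],"claw": 0.1},
    {"delta_rot": [0,0,0],"xyz": [0,0,0],"claw": 0.1},
    {"delta_rot": [0,0,0],"xyz": [0,0,0],"claw": 0.1},
  ],
)

```text
t: 6.25
position: [0.4837, 0.0275, 0.0695]
tool_rot: [-90.1, 0.7, -178.4]
wrist_force: [-1.3, 0.6, 0.0]
grip_width: 0.0166
```

```bash
python3 - <<'E'
from h import *
s=st(); snap('scene','s2'); snap('side','e2')
crop('s2',205,220,405,370,4,'c1b')
crop('e2',280,180,440,310,5,'c2b')
E
```

```text
t 6.25 pos [0.4837 0.0275 0.0695] rot [ -90.07    0.69 -178.4 ] F [-1.3  0.6  0. ] w 0.0166
```

View pics/c1b.png

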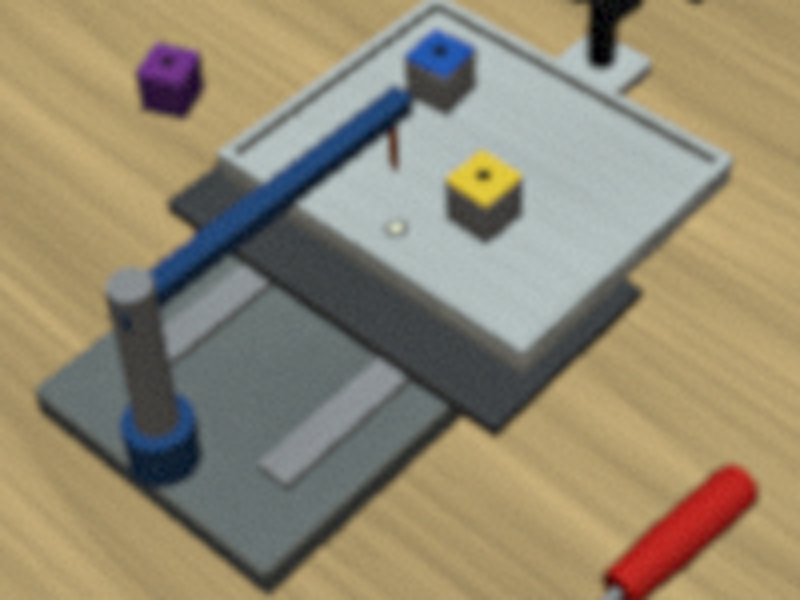

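View pics/c2b.png

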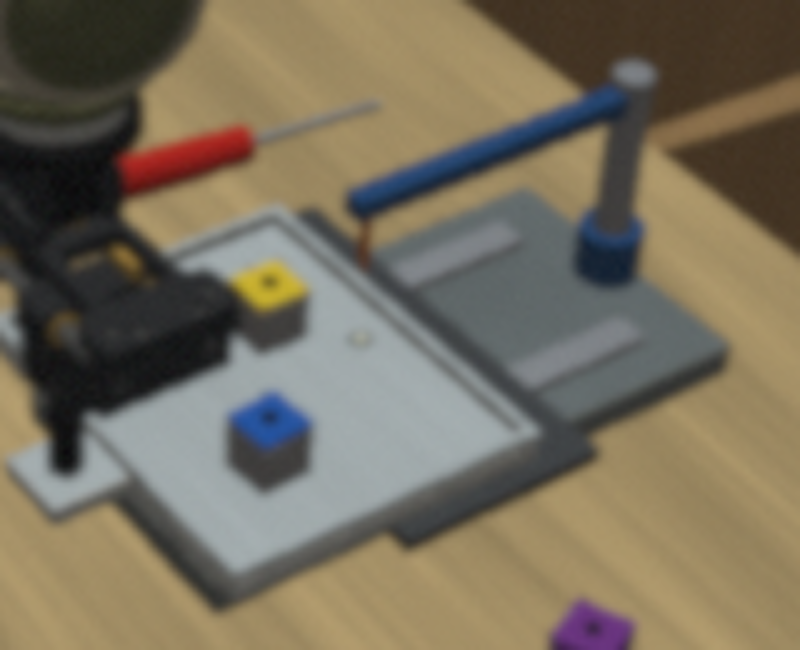

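```bash
python3 - <<'E'
from h import *
def S(u,v,z): return (px2w('s2',205+u/4,220+v/4,z)*1000).round(1)
def D(u,v,z): return (px2w('e2',280+u/5,180+v/5,z)*1000).round(1)
print(S(395,170,.09),S(396,228,.048),D(364,268,.09),D(359,339,.048))
print('yel',S(484,175,.08),D(270,283,.08),'blue',S(440,51,.08),D(270,417,.08))
E
```

```text
[659.3  35.2  90. ] [661.3  35.3  48. ] [659.7  33.5  90. ] [657.   29.7  48. ]
yel [624.1  65.1  80. ] [620.2  58.   80. ] blue [568.5 -19.6  80. ] [563.9 -26.6  80. ]
```

>>> jog_arm(
  deltas=[
    {"delta_rot": [0,0,0],"xyz": [0,0,0],"claw": 0.5},
    {"delta_rot": [0,0,0],"xyz": [0,0,0],"claw": 0.5},
    {"delta_rot": [0,0,0],"xyz": [0,0,0],"claw": 0.5},
    {"delta_rot": [0,0,0],"xyz": [0,0,30],"claw": 0.5},
    {"delta_rot": [0,0,0],"xyz": [0,0,40],"claw": 0.5},
    {"delta_rot": [0,0,0],"xyz": [10,2,40],"claw": 0.5},
    {"delta_rot": [0,0,0],"xyz": [15,3,10],"claw": 0.5},
    {"delta_rot": [0,0,0],"xyz": [0,0,0],"claw": 0.5},
    {"delta_rot": [0,0,0],"xyz": [0,0,0],"claw": 0.5},
    {"delta_rot": [0,0,0],"xyz": [0,0,0],"claw": 0.5},
  ],
)

```text
t: 7.35
position: [0.5075, 0.0325, 0.1927]
tool_rot: [-90.1, 0.6, -178.4]
wrist_force: [-0.3, 0.4, 0.3]
grip_width: 0.0443
```

```bash
python3 - <<'E'
from h import *
st(); snap('wrist','w3'); crop('w3',220,0,420,150,4,'d3')
E
```

```text
t 7.35 pos [0.5075 0.0325 0.1927] rot [ -90.07    0.56 -178.41] F [-0.3  0.4  0.3] w 0.0443
```

View pics/d3.png

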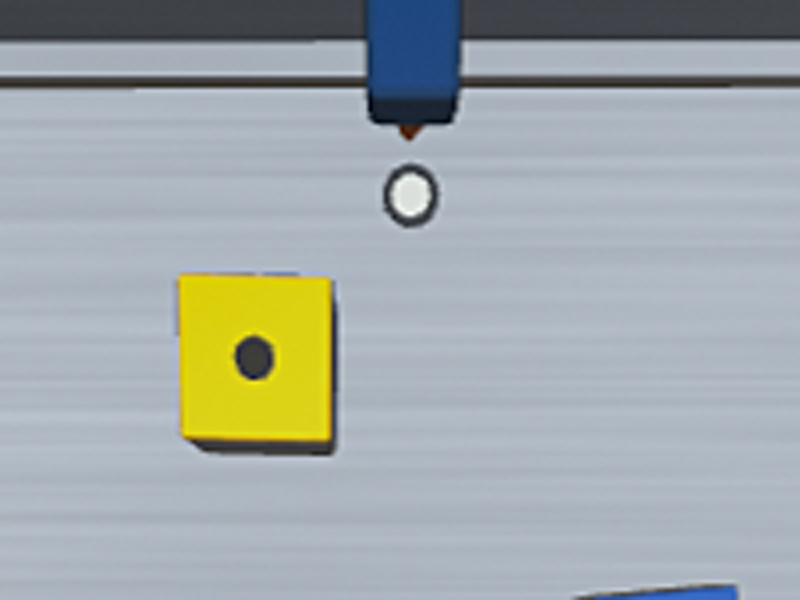

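```bash
python3 - <<'E'
from h import *
def W(u,v,z): return (px2w('w3',220+u/4,v/4,z)*1000).round(1)
print('tip',W(409,141,.09),'dat',W(411,196,.048),'yel',W(254,358,.08)); print(cam('w3')[1].round(3))
E
```

```text
tip [656.7  32.9  90. ] dat [658.5  31.9  48. ] yel [621.2  61.9  80. ]
[[ 0.028 -0.962 -0.272  0.579]
 [-1.    -0.027 -0.006  0.034]
 [-0.001  0.272 -0.962  0.362]
 [ 0.     0.     0.     1.   ]]
```

>>> jog_arm(
  deltas=[
    {"delta_rot": [0,0,0],"xyz": [-12,-2.5,-10],"claw": 0.5},
    {"delta_rot": [0,0,0],"xyz": [-12,-2.5,-35],"claw": 0.5},
    {"delta_rot": [0,0,0],"xyz": [0,0,-40],"claw": 0.5},
    {"delta_rot": [0,0,0],"xyz": [0,0,-30],"claw": 0.5},
    {"delta_rot": [0,0,0],"xyz": [0,0,0],"claw": 0.5},
    {"delta_rot": [0,0,0],"xyz": [0,0,0],"claw": 0.5},
    {"delta_rot": [0,0,0],"xyz": [0,0,0],"claw": 0.1},
    {"delta_rot": [0,0,0],"xyz": [0,0,0],"claw": 0.1},
    {"delta_rot": [0,0,0],"xyz": [0,0,0],"claw": 0.1},
    {"delta_rot": [0,0,0],"xyz": [0,0,0],"claw": 0.1},
  ],
)

```text
t: 8.4
position: [0.4802, 0.027, 0.0756]
tool_rot: [-90.1, 0.6, -178.4]
wrist_force: [0.5, 0.4, 1.4]
grip_width: 0.0141
```

>>> jog_arm(
  deltas=[
    {"delta_rot": [0,0,0],"xyz": [0,0,0],"claw": 0.35},
    {"delta_rot": [0,0,0],"xyz": [0,0,0],"claw": 0.35},
    {"delta_rot": [0,0,0],"xyz": [3.3,0.5,-6],"claw": 0.35},
    {"delta_rot": [0,0,0],"xyz": [0,0,0],"claw": 0.35},
    {"delta_rot": [0,0,0],"xyz": [0,0,0],"claw": 0.1},
    {"delta_rot": [0,0,0],"xyz": [0,0,0],"claw": 0.1},
    {"delta_rot": [0,0,0],"xyz": [0,0,0],"claw": 0.1},
    {"delta_rot": [0,0,0],"xyz": [0,0,0],"claw": 0.1},
    {"delta_rot": [0,0,0],"xyz": [0,0,0],"claw": 0.1},
    {"delta_rot": [0,0,0],"xyz": [0,0,0],"claw": 0.1},
  ],
)

```text
t: 9.4
position: [0.4841, 0.0275, 0.0696]
tool_rot: [-90.0, 0.6, -178.4]
wrist_force: [0.8, 0.4, -0.6]
grip_width: 0.0164
```

Now the small correction, then release, rise and look.

>>> jog_arm(
  deltas=[
    {"delta_rot": [0,0,0],"xyz": [-2.2,1,0],"claw": 0.1},
    {"delta_rot": [0,0,0],"xyz": [0,0,0],"claw": 0.1},
    {"delta_rot": [0,0,0],"xyz": [0,0,0],"claw": 0.1},
    {"delta_rot": [0,0,0],"xyz": [0,0,0],"claw": 0.5},
    {"delta_rot": [0,0,0],"xyz": [0,0,0],"claw": 0.5},
    {"delta_rot": [0,0,0],"xyz": [0,0,30],"claw": 0.5},
    {"delta_rot": [0,0,0],"xyz": [0,0,45],"claw": 0.5},
    {"delta_rot": [0,0,0],"xyz": [20,5,45],"claw": 0.5},
    {"delta_rot": [0,0,0],"xyz": [0,0,0],"claw": 0.5},
    {"delta_rot": [0,0,0],"xyz": [0,0,0],"claw": 0.5},
  ],
)

```text
t: 10.4
position: [0.5004, 0.0341, 0.1935]
tool_rot: [-90.1, 0.4, -178.4]
wrist_force: [0.1, -0.5, -0.7]
grip_width: 0.044
```

```bash
python3 - <<'E'
from h import *
st(); snap('wrist','w4'); crop('w4',220,0,420,150,4,'d4')
E
```

```text
t 10.4 pos [0.5004 0.0341 0.1935] rot [ -90.1     0.45 -178.45] F [ 0.1 -0.5 -0.7] w 0.044
```

View pics/d4.png

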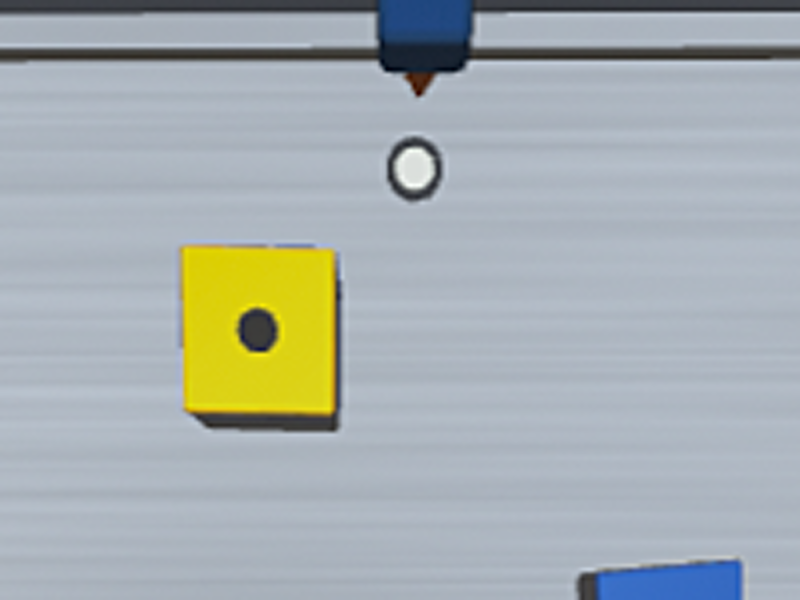

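View pics/w4.png

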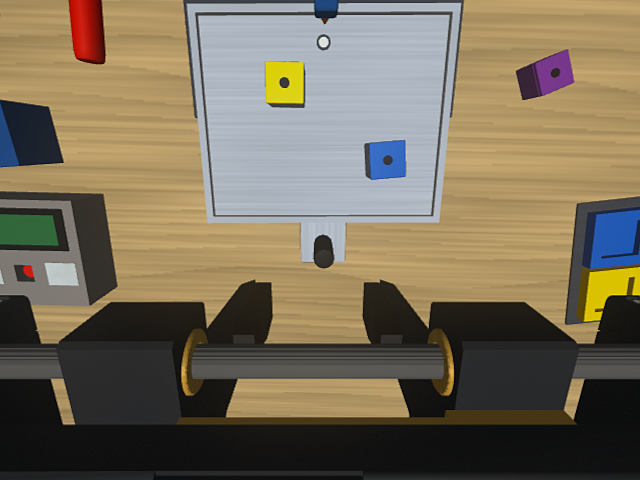

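```bash
python3 - <<'E'
from h import *
def W(u,v,z): return (px2w('w4',220+u/4,v/4,z)*1000).round(1)
print('tip',W(419,97,.09),'dat',W(414,169,.048),'yel',W(258,330,.08),'blue',(px2w('w4',388,160,.08)*1000).round(1),'knob',(px2w('w4',323.5,255,.098)*1000).round(1))
print('btn',(px2w('w4',28,270,.043)*1000).round(1))
E
```

```text
tip [656.5  32.8  90. ] dat [656.3  33.   48. ] yel [619.   62.8  80. ] blue [562.5 -23.   80. ] knob [484.2  28.3  98. ]
btn [441.3 330.4  43. ]
```

>>> jog_arm(
  deltas=[
    {"delta_rot": [0,0,0],"xyz": [4,20,6],"claw": 0.5},
    {"delta_rot": [0,0,0],"xyz": [8,40,6],"claw": 0.5},
    {"delta_rot": [0,0,0],"xyz": [8,40,6],"claw": 0.5},
    {"delta_rot": [0,0,0],"xyz": [8,40,6],"claw": 0.5},
    {"delta_rot": [0,0,0],"xyz": [8,40,6],"claw": 0.5},
    {"delta_rot": [0,0,0],"xyz": [8,40,6],"claw": 0.5},
    {"delta_rot": [0,0,0],"xyz": [8,30,6],"claw": 0.5},
    {"delta_rot": [0,0,0],"xyz": [0,0,0],"claw": 0.5},
    {"delta_rot": [0,0,0],"xyz": [0,0,0],"claw": 0.5},
    {"delta_rot": [0,0,0],"xyz": [0,0,0],"claw": 0.5},
  ],
)

```text
t: 11.45
position: [0.5467, 0.2906, 0.2206]
tool_rot: [-89.8, -1.1, -178.7]
wrist_force: [1.1, -0.7, -0.1]
grip_width: 0.044
```

```bash
python3 - <<'E'
from h import *
st(); snap('wrist','w5')
E
```

```text
t 11.45 pos [0.5467 0.2906 0.2206] rot [ -89.84   -1.13 -178.72] F [ 1.1 -0.7 -0.1] w 0.044
```

View pics/w5.png

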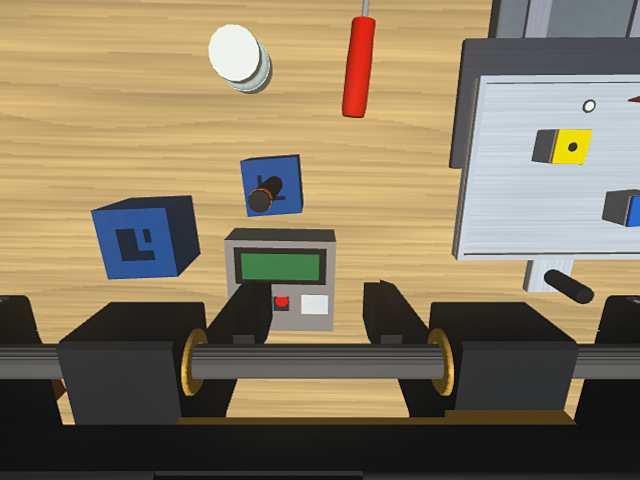

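```bash
python3 - <<'E'
from h import *
crop('w5',90,140,340,340,3,'d5')
E
```

```text
(no output)
```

View pics/d5.png

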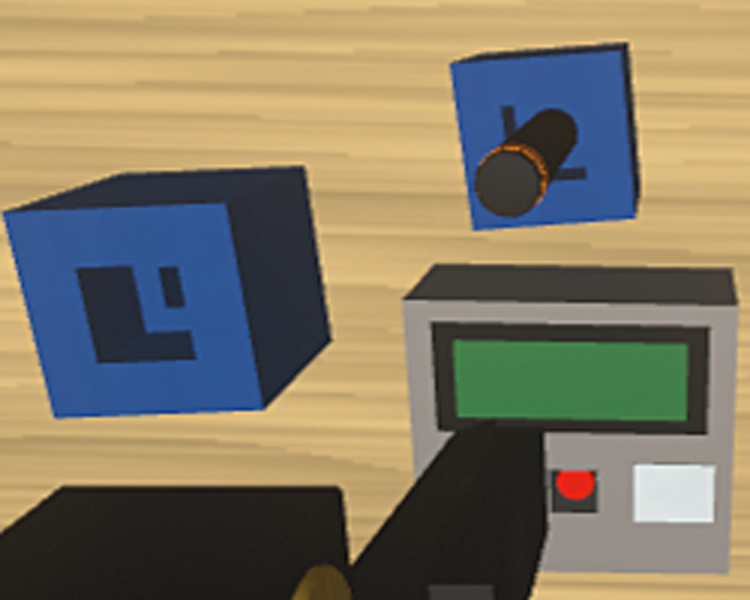

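```bash
python3 - <<'E'
from h import *
def W(u,v,z): return (px2w('w5',90+u/3,140+v/3,z)*1000).round(1)
print('sty',W(512,182,.13)); c=[W(*p,.055) for p in [(451,65),(627,43),(637,214),(475,229)]]; print(c,np.mean(c,0))
print('well',W(575,491.5,.05),[W(*p,.05) for p in [(552,470),(597,470),(599,513),(552,513)]],'btn', W(575,485,.043))
print('ro',[W(*p,.05) for p in [(403,298),(738,305),(730,573)]])
print('big',[W(*p,.075) for p in [(5,212),(225,204),(265,408),(55,417)]])
print((px2w('w5',589,106,.048)*1000).round(1),(px2w('w5',573,147,.08)*1000).round(1))
E
```

```text
sty [573.8 335.1 130. ]
[array([597.5, 366.2,  55. ]), array([605.8, 308.9,  55. ]), array([549.3, 305.2,  55. ]), array([542.9, 360.6,  55. ])] [573.875 335.225  55.   ]
well [440.5 327.9  50. ] [array([449.4, 336.4,  50. ]), array([449.7, 319.5,  50. ]), array([431.6, 318.8,  50. ]), array([431.2, 336.7,  50. ])] btn [439.5 328.6  43. ]
ro [array([516. , 388.2,  50. ]), array([515.9, 269.1,  50. ]), array([406.3, 267.9,  50. ])]
big [array([550. , 506.5,  75. ]), array([554.1, 435.9,  75. ]), array([483.6, 430.5,  75. ]), array([478.7, 502.4,  75. ])]
[656.3  32.9  48. ] [618.9  62.5  80. ]
```

>>> jog_arm(
  deltas=[
    {"delta_rot": [0,-1.1,0],"xyz": [13,22,0],"claw": 0.5},
    {"delta_rot": [0,0,0],"xyz": [12,20,0],"claw": 0.5},
    {"delta_rot": [0,0,0],"xyz": [0,0,0],"claw": 0.5},
    {"delta_rot": [0,0,0],"xyz": [0,0,0],"claw": 0.5},
    {"delta_rot": [0,0,0],"xyz": [0,0,0],"claw": 0.5},
    {"delta_rot": [0,0,0],"xyz": [0,0,-20],"claw": 0.5},
    {"delta_rot": [0,0,0],"xyz": [0,0,-30],"claw": 0.5},
    {"delta_rot": [0,0,0],"xyz": [0,0,-15],"claw": 0.5},
    {"delta_rot": [0,0,0],"xyz": [0,0,0],"claw": 0.5},
    {"delta_rot": [0,0,0],"xyz": [0,0,0],"claw": 0.5},
  ],
)

```text
t: 12.5
position: [0.5716, 0.3226, 0.1557]
tool_rot: [-89.7, -0.0, -179.4]
wrist_force: [0.2, -0.7, 0.1]
grip_width: 0.0443
```

>>> jog_arm(
  deltas=[
    {"delta_rot": [0,0,0],"xyz": [2,12,0],"claw": 0.5},
    {"delta_rot": [0,0,0],"xyz": [0,0,0],"claw": 0.5},
    {"delta_rot": [0,0,0],"xyz": [0,0,0],"claw": 0.5},
    {"delta_rot": [0,0,0],"xyz": [0,0,-25],"claw": 0.5},
    {"delta_rot": [0,0,0],"xyz": [0,0,-25],"claw": 0.5},
    {"delta_rot": [0,0,0],"xyz": [0,0,-15],"claw": 0.5},
    {"delta_rot": [0,0,0],"xyz": [0,0,0],"claw": 0.5},
    {"delta_rot": [0,0,0],"xyz": [0,0,0],"claw": 0.5},
    {"delta_rot": [0,0,0],"xyz": [0,0,0],"claw": 0.5},
    {"delta_rot": [0,0,0],"xyz": [0,0,0],"claw": 0.5},
  ],
)

```text
t: 13.5
position: [0.5765, 0.337, 0.0973]
tool_rot: [-90.0, 0.8, -179.4]
wrist_force: [-0.5, -0.2, 1.0]
grip_width: 0.0439
```

>>> jog_arm(
  deltas=[
    {"delta_rot": [0,0.8,0],"xyz": [-2.5,-1.5,-11],"claw": 0.5},
    {"delta_rot": [0,0,0],"xyz": [0,0,0],"claw": 0.5},
    {"delta_rot": [0,0,0],"xyz": [0,0,0],"claw": 0.5},
    {"delta_rot": [0,0,0],"xyz": [0,0,0],"claw": 0.5},
    {"delta_rot": [0,0,0],"xyz": [0,0,0],"claw": 0.05},
    {"delta_rot": [0,0,0],"xyz": [0,0,0],"claw": 0.05},
    {"delta_rot": [0,0,0],"xyz": [0,0,0],"claw": 0.05},
    {"delta_rot": [0,0,0],"xyz": [0,0,0],"claw": 0.05},
    {"delta_rot": [0,0,0],"xyz": [0,0,0],"claw": 0.05},
    {"delta_rot": [0,0,0],"xyz": [0,0,0],"claw": 0.05},
  ],
  grip_force=35,
)

```text
t: 14.5
position: [0.5743, 0.3356, 0.087]
tool_rot: [-90.0, 0.0, -179.4]
wrist_force: [-0.5, 0.6, -0.3]
grip_width: 0.0171
```

>>> jog_arm(
  deltas=[
    {"delta_rot": [0,0,0],"xyz": [0,0,15],"claw": 0.05},
    {"delta_rot": [0,0,0],"xyz": [0,0,30],"claw": 0.05},
    {"delta_rot": [0,0,0],"xyz": [0,0,30],"claw": 0.05},
    {"delta_rot": [0,0,0],"xyz": [-5,0,10],"claw": 0.05},
    {"delta_rot": [0,0,0],"xyz": [-25,-1,0],"claw": 0.05},
    {"delta_rot": [0,0,0],"xyz": [-30,-2,0],"claw": 0.05},
    {"delta_rot": [0,0,0],"xyz": [-30,-2,0],"claw": 0.05},
    {"delta_rot": [0,0,0],"xyz": [-25,-2,0],"claw": 0.05},
    {"delta_rot": [0,0,0],"xyz": [0,0,0],"claw": 0.05},
    {"delta_rot": [0,0,0],"xyz": [0,0,0],"claw": 0.05},
  ],
)

```text
t: 15.5
position: [0.4515, 0.3268, 0.1693]
tool_rot: [-89.9, -0.4, -179.4]
wrist_force: [0.1, 0.5, -0.9]
grip_width: 0.0171
```

```bash
python3 - <<'E'
from h import *
st(); snap('wrist','w6'); snap('scene','s6'); snap('side','e6');crop('s6',425,210,545,330,5,'d6s');crop('e6',180,130,300,250,5,'d6e')
E
```

```text
t 15.5 pos [0.4515 0.3268 0.1693] rot [ -89.9    -0.38 -179.38] F [ 0.1  0.5 -0.9] w 0.0171
```

View pics/w6.png

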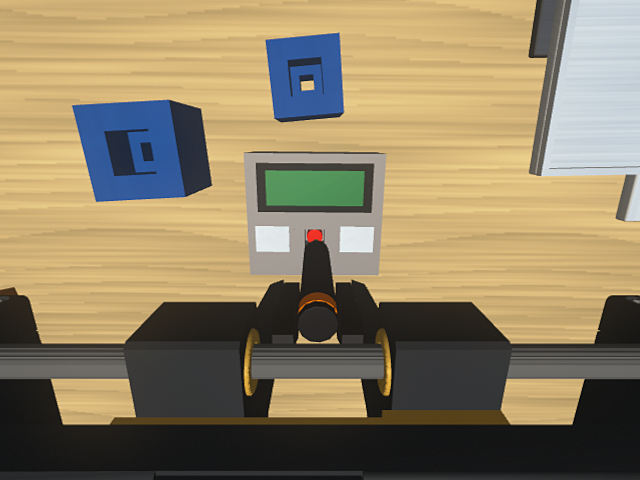

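View pics/d6s.png

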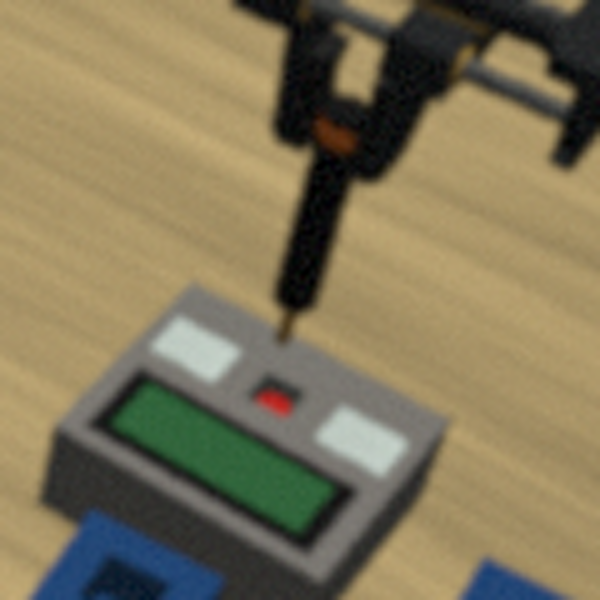

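View pics/d6e.png

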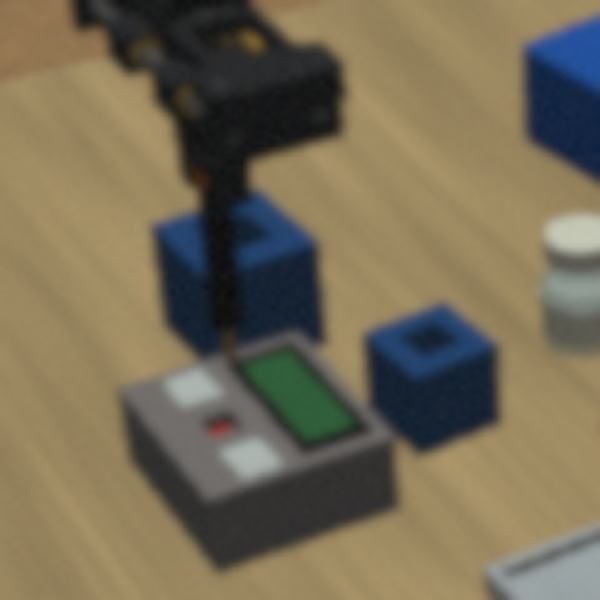

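```bash
cat >> h.py <<'E'
def tri(*obs):
    A=[];B=[]
    for fn,u,v in obs:
        K,T=cam(fn); d=T[:3,:3]@np.linalg.solve(K,np.array([u,v,1.0])); d/=np.linalg.norm(d); P=np.eye(3)-np.outer(d,d); A.append(P);B.append(P@T[:3,3])
    return (np.linalg.lstsq(np.vstack(A),np.hstack(B),rcond=None)[0]*1000).round(1)
E
python3 - <<'E'
from h import *
print('tip',tri(('s6',481.8,278),('e6',226.2,201.4)))
print('well',tri(('s6',425+276/5,210+389/5),('e6',180+219/5,130+424/5)), 'wristbtn', px2w('w6',315,230,.05)*1000)
print('stand', px2w('w6',307,79,.055)*1000)
E
```

```text
tip [451.2 329.   86.6]
well [439.5 328.1  47.1] wristbtn [449.06103028 328.25713924  50.        ]
stand [571.42751057 335.53508931  55.        ]
```

>>> jog_arm(
  deltas=[
    {"delta_rot": [0,0,0],"xyz": [-11,1.5,0],"claw": 0.05},
    {"delta_rot": [0,0,0],"xyz": [0,0,0],"claw": 0.05},
    {"delta_rot": [0,0,0],"xyz": [0,0,0],"claw": 0.05},
    {"delta_rot": [0,0,0],"xyz": [0,0,-15],"claw": 0.05},
    {"delta_rot": [0,0,0],"xyz": [0,0,-10],"claw": 0.05},
    {"delta_rot": [0,0,0],"xyz": [0,0,0],"claw": 0.05},
    {"delta_rot": [0,0,0],"xyz": [0,0,0],"claw": 0.05},
    {"delta_rot": [0,0,0],"xyz": [0,0,0],"claw": 0.05},
    {"delta_rot": [0,0,0],"xyz": [0,0,0],"claw": 0.05},
    {"delta_rot": [0,0,0],"xyz": [0,0,0],"claw": 0.05},
  ],
)

```text
t: 16.65
position: [0.443, 0.3286, 0.1439]
tool_rot: [-89.9, -0.3, -179.5]
wrist_force: [0.4, -0.2, -1.0]
grip_width: 0.0171
```

```bash
python3 - <<'E'
from h import *
st()
E
```

```text
t 16.65 pos [0.443  0.3286 0.1439] rot [ -89.95   -0.26 -179.5 ] F [ 0.4 -0.2 -1. ] w 0.0171
```

>>> jog_arm(
  deltas=[
    {"delta_rot": [0,0,0],"xyz": [-2.8,0,0],"claw": 0.05},
    {"delta_rot": [0,0,0],"xyz": [0,0,0],"claw": 0.05},
    {"delta_rot": [0,0,0],"xyz": [0,0,0],"claw": 0.05},
    {"delta_rot": [0,0,0],"xyz": [0,0,-8],"claw": 0.05},
    {"delta_rot": [0,0,0],"xyz": [0,0,-4],"claw": 0.05},
    {"delta_rot": [0,0,0],"xyz": [0,0,0],"claw": 0.05},
    {"delta_rot": [0,0,0],"xyz": [0,0,-3],"claw": 0.05},
    {"delta_rot": [0,0,0],"xyz": [0,0,0],"claw": 0.05},
    {"delta_rot": [0,0,0],"xyz": [0,0,0],"claw": 0.05},
    {"delta_rot": [0,0,0],"xyz": [0,0,0],"claw": 0.05},
  ],
)

```text
t: 17.65
position: [0.4399, 0.3286, 0.1277]
tool_rot: [-90.0, -0.2, -179.5]
wrist_force: [-0.9, -1.2, -0.6]
grip_width: 0.0169
```

```bash
python3 - <<'E'
from h import *
st()
E
```

```text
t 17.65 pos [0.4399 0.3286 0.1277] rot [ -89.95   -0.25 -179.5 ] F [-0.9 -1.2 -0.6] w 0.0169
```

>>> jog_arm(
  deltas=[
    {"delta_rot": [0,0,0],"xyz": [0,0,-3],"claw": 0.05},
    {"delta_rot": [0,0,0],"xyz": [0,0,-2],"claw": 0.05},
    {"delta_rot": [0,0,0],"xyz": [0,0,-2],"claw": 0.05},
    {"delta_rot": [0,0,0],"xyz": [0,0,-1.5],"claw": 0.05},
    {"delta_rot": [0,0,0],"xyz": [0,0,-1.5],"claw": 0.05},
    {"delta_rot": [0,0,0],"xyz": [0,0,-1.5],"claw": 0.05},
    {"delta_rot": [0,0,0],"xyz": [0,0,-1.5],"claw": 0.05},
    {"delta_rot": [0,0,0],"xyz": [0,0,-1.5],"claw": 0.05},
    {"delta_rot": [0,0,0],"xyz": [0,0,-1.5],"claw": 0.05},
    {"delta_rot": [0,0,0],"xyz": [0,0,-1.5],"claw": 0.05},
  ],
)

```text
t: 18.65
position: [0.4452, 0.33, 0.12]
tool_rot: [-90.3, 0.9, -179.5]
wrist_force: [-1.6, -1.6, 12.3]
grip_width: 0.0174
```

```bash
python3 - <<'E'
from h import *
st(); snap('scene','s7'); crop('s7',425,210,545,330,5,'d7s')
E
```

```text
t 18.65 pos [0.4452 0.33   0.12  ] rot [ -90.3     0.91 -179.47] F [-1.6 -1.6 12.3] w 0.0174
```

View pics/d7s.png

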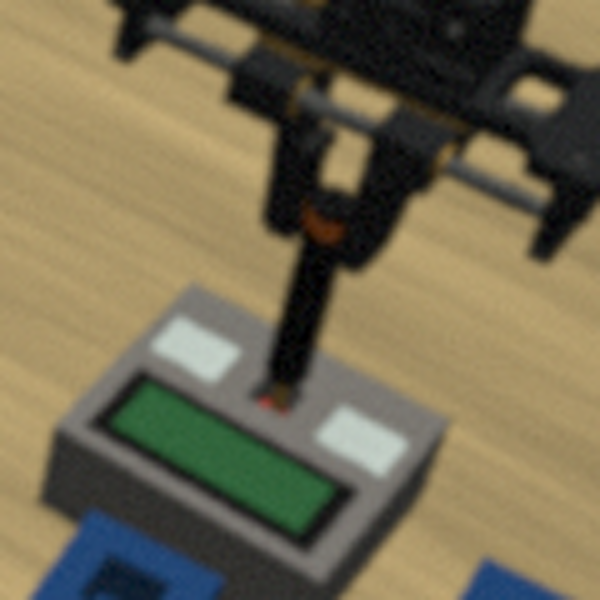

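>>> jog_arm(
  deltas=[
    {"delta_rot": [0,0,0],"xyz": [-1,0,-1],"claw": 0.05},
    {"delta_rot": [0,0,0],"xyz": [-1,0,-1],"claw": 0.05},
    {"delta_rot": [0,0,0],"xyz": [0,0,0],"claw": 0.05},
    {"delta_rot": [0,0,0],"xyz": [0,0,20],"claw": 0.05},
    {"delta_rot": [0,0,0],"xyz": [0,0,25],"claw": 0.05},
    {"delta_rot": [0,0,0],"xyz": [20,1,5],"claw": 0.05},
    {"delta_rot": [0,0.9,0],"xyz": [30,2,0],"claw": 0.05},
    {"delta_rot": [0,0,0],"xyz": [35,2,0],"claw": 0.05},
    {"delta_rot": [0,0,0],"xyz": [30,2,0],"claw": 0.05},
    {"delta_rot": [0,0,0],"xyz": [0,0,0],"claw": 0.05},
  ],
)

```text
t: 19.7
position: [0.5609, 0.3368, 0.1714]
tool_rot: [-90.3, 0.0, -179.4]
wrist_force: [-1.0, -0.3, 0.2]
grip_width: 0.0169
```

```bash
python3 - <<'E'
from h import *
st(); snap('scene','s8'); snap('side','e8'); snap('wrist','w8'); crop('s8',405,250,535,370,6,'d8s'); crop('e8',195,130,315,240,6,'d8e')
E
```

```text
t 19.7 pos [0.5609 0.3368 0.1714] rot [-9.0330e+01  3.0000e-02 -1.7938e+02] F [-1.  -0.3  0.2] w 0.0169
```

View pics/d8s.png

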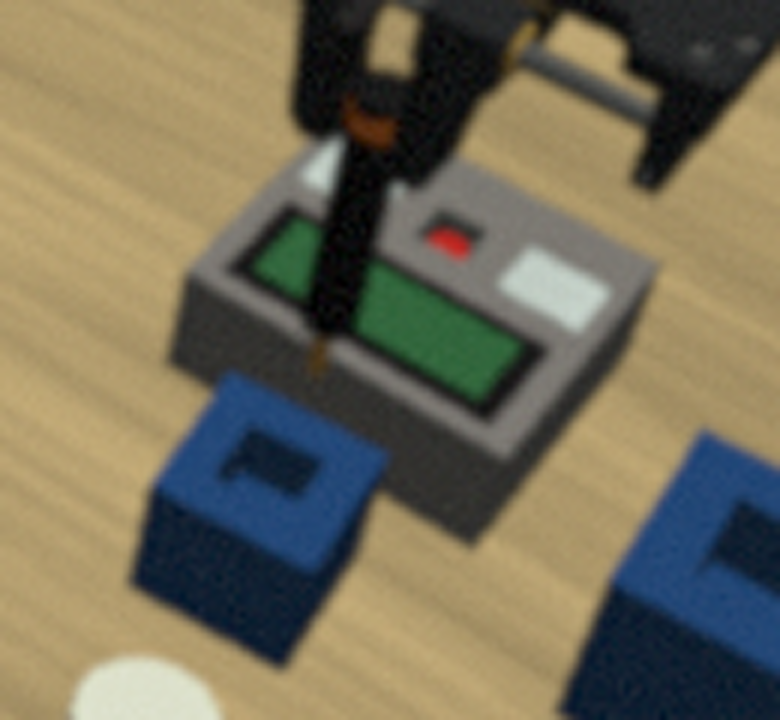

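View pics/d8e.png

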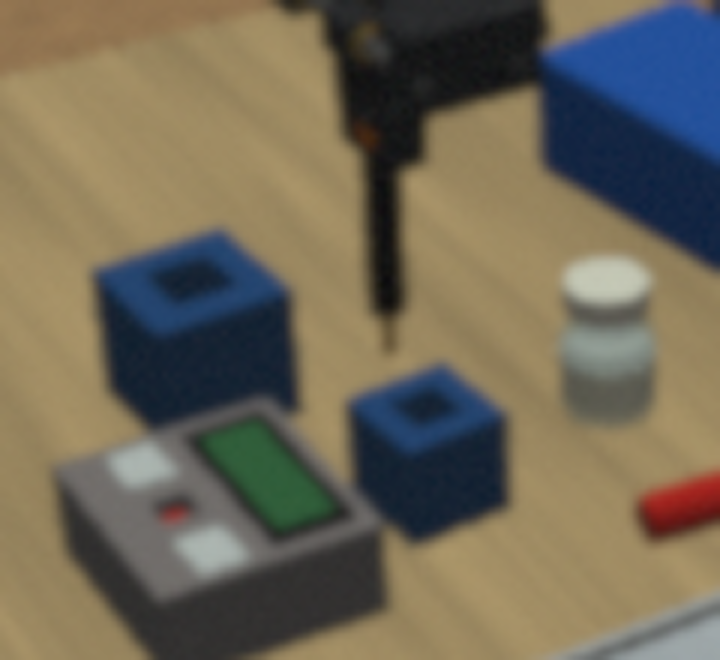

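View pics/w8.png

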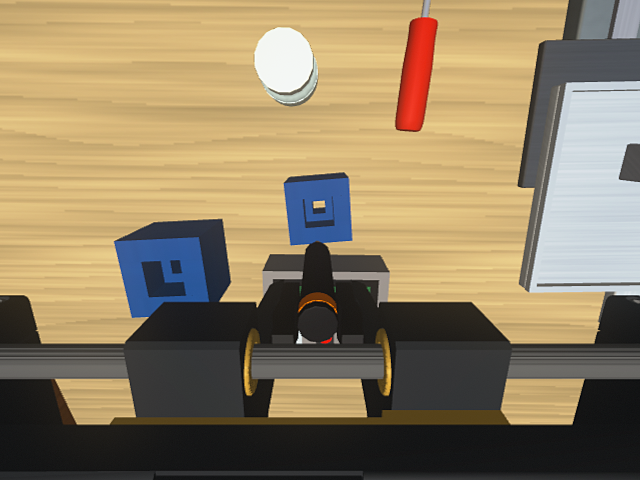

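```bash
python3 - <<'E'
from h import *
print('tip',tri(('s8',458,312),('e8',260,188.7)))
print('hole', tri(('s8',405+270/6,250+462/6),('e8',195+425/6,130+407/6)), 'w', px2w('w8',318.5,207,.055)*1000, px2w('w8',318.5,205,.03)*1000)
E
```

```text
tip [558.  338.8  86.2]
hole [572.5 336.2  52.4] w [577.774471   336.68826736  55.        ] [574.99809729 336.6874025   30.        ]
```

>>> jog_arm(
  deltas=[
    {"delta_rot": [0,0,0],"xyz": [14,-2,0],"claw": 0.05},
    {"delta_rot": [0,0,0],"xyz": [0,0,0],"claw": 0.05},
    {"delta_rot": [0,0,0],"xyz": [0,0,0],"claw": 0.05},
    {"delta_rot": [0,0,0],"xyz": [0,0,0],"claw": 0.05},
    {"delta_rot": [0,0,0],"xyz": [0,0,-10],"claw": 0.05},
    {"delta_rot": [0,0,0],"xyz": [0,0,-10],"claw": 0.05},
    {"delta_rot": [0,0,0],"xyz": [0,0,0],"claw": 0.05},
    {"delta_rot": [0,0,0],"xyz": [0,0,0],"claw": 0.05},
    {"delta_rot": [0,0,0],"xyz": [0,0,0],"claw": 0.05},
    {"delta_rot": [0,0,0],"xyz": [0,0,0],"claw": 0.05},
  ],
)

```text
t: 20.85
position: [0.5656, 0.3367, 0.1513]
tool_rot: [-90.3, -0.2, -179.1]
wrist_force: [0.1, 0.3, -1.3]
grip_width: 0.0169
```

```bash
python3 - <<'E'
from h import *
st(); snap('scene','s9'); snap('side','e9'); crop('s9',405,250,535,370,6,'d9s'); crop('e9',195,130,315,240,6,'d9e')
E
```

```text
t 20.85 pos [0.5656 0.3367 0.1513] rot [ -90.31   -0.19 -179.06] F [ 0.1  0.3 -1.3] w 0.0169
```

View pics/d9s.png

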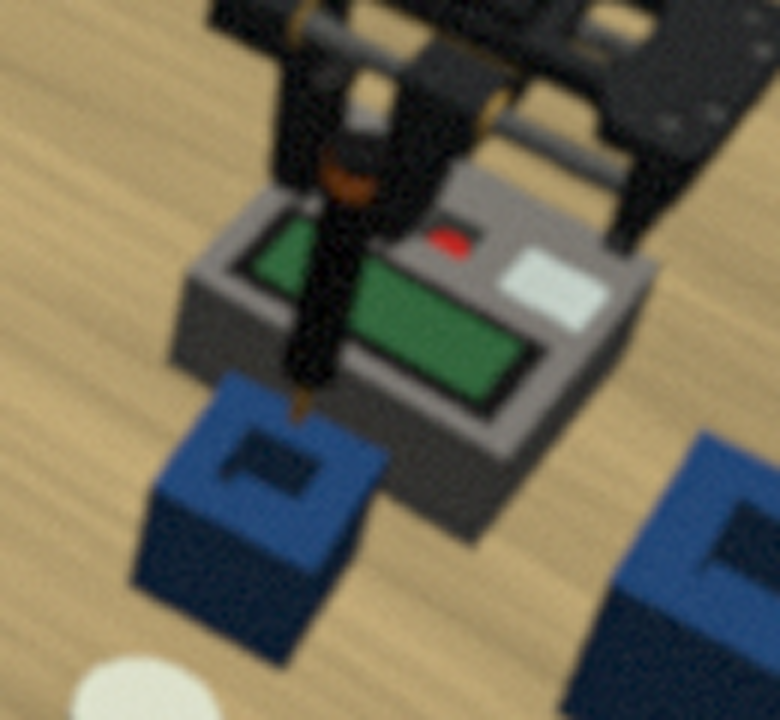

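View pics/d9e.png

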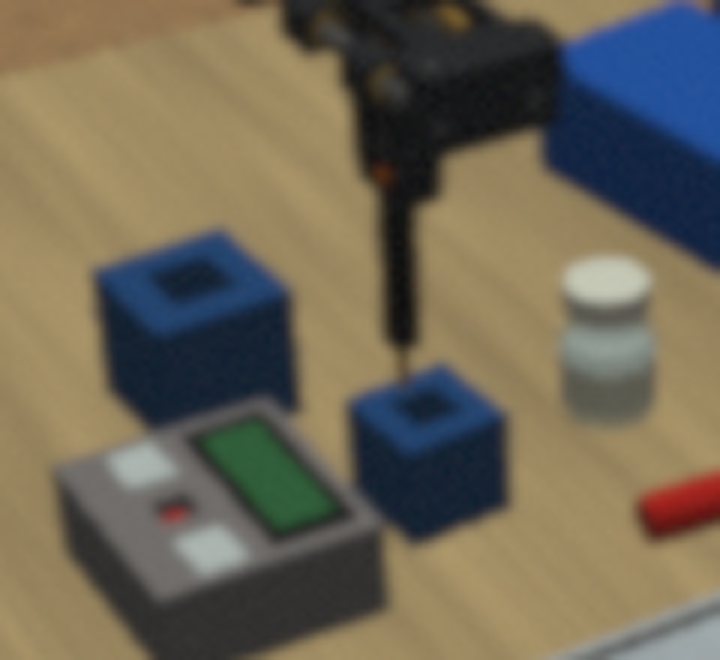

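```bash
python3 - <<'E'
from h import *
print('tip',tri(('s9',455,320),('e9',262.5,193.3)))
K=[('s9',405,250),('e9',195,130)]
c1=[(235,372),(387,455),(308,570),(152,483)]
print('s top', np.mean([px2w('s9',405+u/6,250+v/6,.055) for u,v in c1],0)*1000)
c2=[(347,405),(440,365),(508,412),(415,455)]
print('e top', np.mean([px2w('e9',195+u/6,130+v/6,.055) for u,v in c2],0)*1000)
print('s tip',px2w('s9',455,320,.069)*1000,'e tip',px2w('e9',262.5,193.3,.069)*1000)
E
```

```text
tip [564.6 339.2  68.7]
s top [575.69264895 338.77913188  55.        ]
e top [571.62885648 329.55845253  55.        ]
s tip [563.94938346 339.73398919  69.        ] e tip [564.73665905 337.74940536  69.        ]
```

>>> jog_arm(
  deltas=[
    {"delta_rot": [0,0,0],"xyz": [9,-1.3,0],"claw": 0.05},
    {"delta_rot": [0,0,0],"xyz": [0,0,0],"claw": 0.05},
    {"delta_rot": [0,0,0],"xyz": [0,0,0],"claw": 0.05},
    {"delta_rot": [0,0,0],"xyz": [0,0,0],"claw": 0.05},
    {"delta_rot": [0,0,0],"xyz": [0,0,0],"claw": 0.05},
  ],
)

```text
invalid input at $.deltas: expected 10 rows
```

>>> jog_arm(
  deltas=[
    {"delta_rot": [0,0,0],"xyz": [9,-1.3,0],"claw": 0.05},
    {"delta_rot": [0,0,0],"xyz": [0,0,0],"claw": 0.05},
    {"delta_rot": [0,0,0],"xyz": [0,0,0],"claw": 0.05},
    {"delta_rot": [0,0,0],"xyz": [0,0,0],"claw": 0.05},
    {"delta_rot": [0,0,0],"xyz": [0,0,0],"claw": 0.05},
    {"delta_rot": [0,0,0],"xyz": [0,0,0],"claw": 0.05},
    {"delta_rot": [0,0,0],"xyz": [0,0,0],"claw": 0.05},
    {"delta_rot": [0,0,0],"xyz": [0,0,0],"claw": 0.05},
    {"delta_rot": [0,0,0],"xyz": [0,0,0],"claw": 0.05},
    {"delta_rot": [0,0,0],"xyz": [0,0,0],"claw": 0.05},
  ],
)

```text
t: 21.95
position: [0.5757, 0.3353, 0.1518]
tool_rot: [-90.3, -0.1, -179.1]
wrist_force: [0.2, 0.7, -1.1]
grip_width: 0.0169
```

>>> jog_arm(
  deltas=[
    {"delta_rot": [0,0,0],"xyz": [-0.5,0,-8],"claw": 0.05},
    {"delta_rot": [0,0,0],"xyz": [0,0,-8],"claw": 0.05},
    {"delta_rot": [0,0,0],"xyz": [0,0,-8],"claw": 0.05},
    {"delta_rot": [0,0,0],"xyz": [0,0,-8],"claw": 0.05},
    {"delta_rot": [0,0,0],"xyz": [0,0,0],"claw": 0.05},
    {"delta_rot": [0,0,0],"xyz": [0,0,0],"claw": 0.05},
    {"delta_rot": [0,0,0],"xyz": [0,0,0],"claw": 0.05},
    {"delta_rot": [0,0,0],"xyz": [0,0,0],"claw": 0.05},
    {"delta_rot": [0,0,0],"xyz": [0,0,0],"claw": 0.05},
    {"delta_rot": [0,0,0],"xyz": [0,0,0],"claw": 0.05},
  ],
)

```text
t: 22.95
position: [0.575, 0.3352, 0.1166]
tool_rot: [-90.3, -0.2, -179.1]
wrist_force: [0.6, 0.7, -0.7]
grip_width: 0.0167
```

```bash
python3 - <<'E'
from h import *
st(); snap('scene','s10'); snap('side','e10'); crop('s10',405,250,535,370,6,'d10s'); crop('e10',195,130,315,240,6,'d10e')
E
```

```text
t 22.95 pos [0.575  0.3352 0.1166] rot [-9.0310e+01 -1.7000e-01 -1.7907e+02] F [ 0.6  0.7 -0.7] w 0.0167
```

View pics/d10s.png

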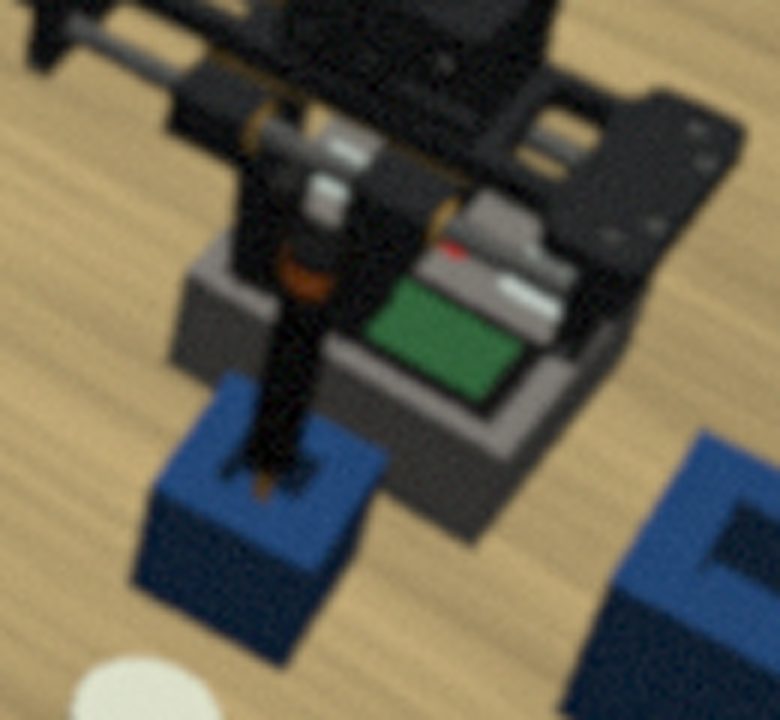

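View pics/d10e.png

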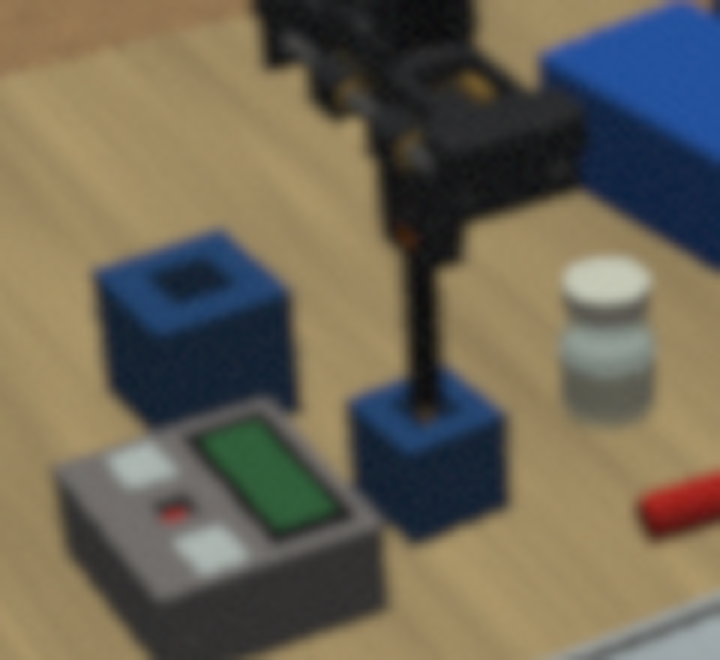

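Tip is in the well and nearly centred on the hole. Going on down gently.

>>> jog_arm(
  deltas=[
    {"delta_rot": [0,0,0],"xyz": [-0.3,0,-7],"claw": 0.05},
    {"delta_rot": [0,0,0],"xyz": [0,0,-7],"claw": 0.05},
    {"delta_rot": [0,0,0],"xyz": [0,0,-6],"claw": 0.05},
    {"delta_rot": [0,0,0],"xyz": [0,0,-4],"claw": 0.05},
    {"delta_rot": [0,0,0],"xyz": [0,0,0],"claw": 0.05},
    {"delta_rot": [0,0,0],"xyz": [0,0,0],"claw": 0.05},
    {"delta_rot": [0,0,0],"xyz": [0,0,0],"claw": 0.05},
    {"delta_rot": [0,0,0],"xyz": [0,0,0],"claw": 0.05},
    {"delta_rot": [0,0,0],"xyz": [0,0,0],"claw": 0.05},
    {"delta_rot": [0,0,0],"xyz": [0,0,0],"claw": 0.05},
  ],
)

```text
t: 24.05
position: [0.5745, 0.3352, 0.0902]
tool_rot: [-90.3, -0.2, -179.1]
wrist_force: [-0.6, 0.2, -0.4]
grip_width: 0.0172
```

>>> jog_arm(
  deltas=[
    {"delta_rot": [0,0,0],"xyz": [0,0,-2.5],"claw": 0.05},
    {"delta_rot": [0,0,0],"xyz": [0,0,0],"claw": 0.05},
    {"delta_rot": [0,0,0],"xyz": [0,0,0],"claw": 0.05},
    {"delta_rot": [0,0,0],"xyz": [0,0,0],"claw": 0.5},
    {"delta_rot": [0,0,0],"xyz": [0,0,0],"claw": 0.5},
    {"delta_rot": [0,0,0],"xyz": [0,0,0],"claw": 0.5},
    {"delta_rot": [0,0,0],"xyz": [0,0,10],"claw": 0.5},
    {"delta_rot": [0,0,0],"xyz": [0,0,30],"claw": 0.5},
    {"delta_rot": [0,0,0],"xyz": [0,0,45],"claw": 0.5},
    {"delta_rot": [0,0,0],"xyz": [0,0,30],"claw": 0.5},
  ],
)

```text
t: 25.05
position: [0.5725, 0.3344, 0.2041]
tool_rot: [-90.2, -0.6, -179.1]
wrist_force: [-0.0, -0.1, 0.3]
grip_width: 0.0441
```

```bash
python3 - <<'E'
from h import *
st(); snap('scene','s11'); snap('side','e11'); crop('s11',405,250,535,370,4,'d11s'); crop('e11',280,180,440,310,5,'d11e')
a=cv2.imread('pics/e11.png')[130:250,195:315]; cv2.imwrite('pics/d11f.png',cv2.resize(a,None,fx=4,fy=4))
E
```

```text
t 25.05 pos [0.5725 0.3344 0.2041] rot [ -90.16   -0.63 -179.08] F [-0.  -0.1  0.3] w 0.0441
```

View pics/d11s.png

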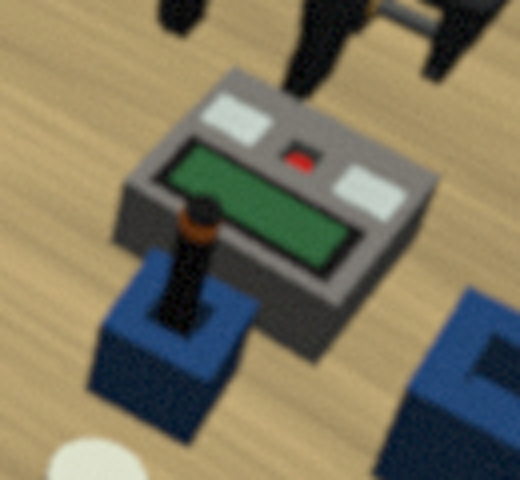

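View pics/d11f.png

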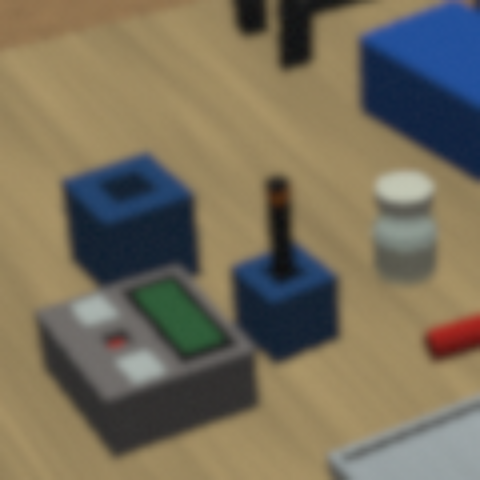

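View pics/d11e.png

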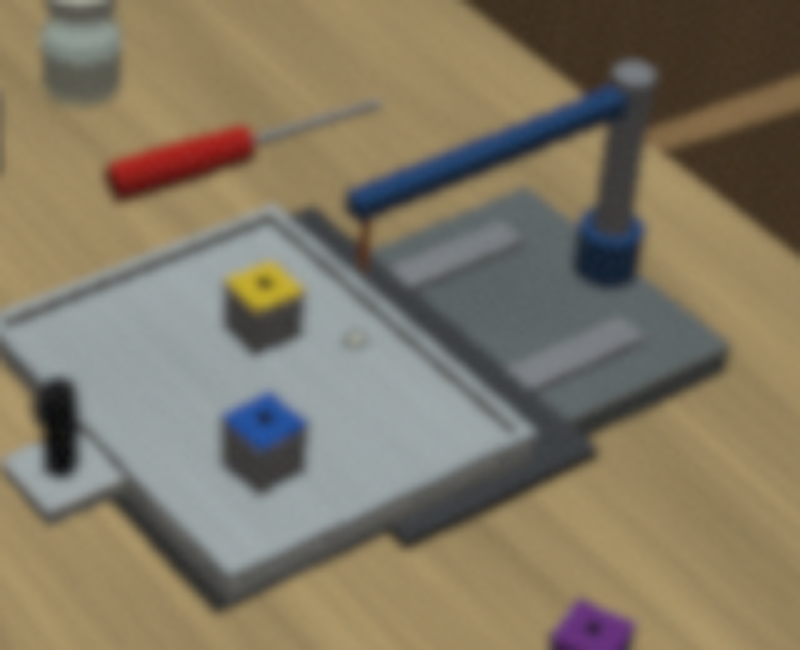

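>>> jog_arm(
  deltas=[
    {"delta_rot": [0,-0.6,0],"xyz": [-5,-20,-2],"claw": 0.5},
    {"delta_rot": [0,0,0],"xyz": [-11,-38,-2],"claw": 0.5},
    {"delta_rot": [0,0,0],"xyz": [-11,-38,-2],"claw": 0.5},
    {"delta_rot": [0,0,0],"xyz": [-11,-38,-2],"claw": 0.5},
    {"delta_rot": [0,0,0],"xyz": [-11,-38,-2],"claw": 0.5},
    {"delta_rot": [0,0,0],"xyz": [-11,-38,-2],"claw": 0.5},
    {"delta_rot": [0,0,0],"xyz": [-11,-38,0],"claw": 0.5},
    {"delta_rot": [0,0,0],"xyz": [-8,-30,0],"claw": 0.5},
    {"delta_rot": [0,0,0],"xyz": [0,0,0],"claw": 0.5},
    {"delta_rot": [0,0,0],"xyz": [0,0,0],"claw": 0.5},
  ],
)

```text
t: 26.15
position: [0.4875, 0.0481, 0.1925]
tool_rot: [-90.3, 0.3, -179.0]
wrist_force: [0.2, 0.4, 0.4]
grip_width: 0.0441
```

```bash
python3 - <<'E'
from h import *
st(); snap('wrist','w12')
E
```

```text
t 26.15 pos [0.4875 0.0481 0.1925] rot [ -90.3     0.27 -178.98] F [0.2 0.4 0.4] w 0.0441
```

View pics/w12.png

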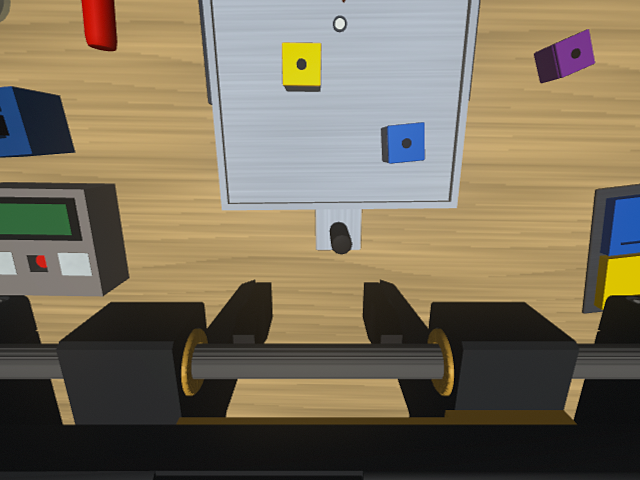

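```bash
python3 - <<'E'
from h import *
for n,u,v,z in [('tip',344,1,.09),('dat',340,23.5,.048),('yel',301.5,64.5,.08),('blue',406.5,143,.08),('knob',340.5,244,.098)]: print(n,(px2w('w12',u,v,z)*1000).round(1))
E
```

```text
tip [657.5  32.6  90. ]
dat [656.6  32.8  48. ]
yel [618.7  62.8  80. ]
blue [562.6 -22.8  80. ]
knob [481.2  29.   98. ]
```

>>> jog_arm(
  deltas=[
    {"delta_rot": [-0.3,-0.3,0.5],"xyz": [-5.7,-19.5,0],"claw": 0.5},
    {"delta_rot": [0,0,0],"xyz": [0,0,0],"claw": 0.5},
    {"delta_rot": [0,0,0],"xyz": [0,0,0],"claw": 0.5},
    {"delta_rot": [0,0,0],"xyz": [0,0,-20],"claw": 0.5},
    {"delta_rot": [0,0,0],"xyz": [0,0,-30],"claw": 0.5},
    {"delta_rot": [0,0,0],"xyz": [0,0,-25],"claw": 0.5},
    {"delta_rot": [0,0,0],"xyz": [0,0,0],"claw": 0.5},
    {"delta_rot": [0,0,0],"xyz": [0,0,0],"claw": 0.5},
    {"delta_rot": [0,0,0],"xyz": [0,0,0],"claw": 0.5},
    {"delta_rot": [0,0,0],"xyz": [0,0,0],"claw": 0.5},
  ],
)

```text
t: 27.2
position: [0.4858, 0.0371, 0.1181]
tool_rot: [-90.0, 0.9, -177.9]
wrist_force: [-0.9, 0.4, -0.5]
grip_width: 0.0442
```

>>> jog_arm(
  deltas=[
    {"delta_rot": [0,0.8,-0.3],"xyz": [-3.9,-8.7,0],"claw": 0.5},
    {"delta_rot": [0,0,0],"xyz": [0,0,0],"claw": 0.5},
    {"delta_rot": [0,0,0],"xyz": [0,0,0],"claw": 0.5},
    {"delta_rot": [0,0,0],"xyz": [0,0,-20],"claw": 0.5},
    {"delta_rot": [0,0,0],"xyz": [0,0,-15],"claw": 0.5},
    {"delta_rot": [0,0,0],"xyz": [0,0,-7],"claw": 0.5},
    {"delta_rot": [0,0,0],"xyz": [0,0,0],"claw": 0.5},
    {"delta_rot": [0,0,0],"xyz": [0,0,0],"claw": 0.5},
    {"delta_rot": [0,0,0],"xyz": [0,0,0],"claw": 0.5},
    {"delta_rot": [0,0,0],"xyz": [0,0,0],"claw": 0.5},
  ],
)

```text
t: 28.2
position: [0.4838, 0.0267, 0.0792]
tool_rot: [-90.0, 0.5, -178.3]
wrist_force: [-0.4, -0.5, 0.5]
grip_width: 0.044
```

>>> jog_arm(
  deltas=[
    {"delta_rot": [0,0.4,0],"xyz": [-2,1.5,-9.5],"claw": 0.5},
    {"delta_rot": [0,0,0],"xyz": [0,0,0],"claw": 0.5},
    {"delta_rot": [0,0,0],"xyz": [0,0,0],"claw": 0.5},
    {"delta_rot": [0,0,0],"xyz": [0,0,0],"claw": 0.1},
    {"delta_rot": [0,0,0],"xyz": [0,0,0],"claw": 0.1},
    {"delta_rot": [0,0,0],"xyz": [0,0,0],"claw": 0.1},
    {"delta_rot": [0,0,0],"xyz": [0,0,0],"claw": 0.1},
    {"delta_rot": [0,0,0],"xyz": [0,0,0],"claw": 0.1},
    {"delta_rot": [0,0,0],"xyz": [0,0,0],"claw": 0.1},
    {"delta_rot": [0,0,0],"xyz": [0,0,0],"claw": 0.1},
  ],
  grip_force=25,
)

```text
t: 29.2
position: [0.482, 0.0283, 0.0695]
tool_rot: [-90.0, 0.2, -178.3]
wrist_force: [0.1, -0.4, -0.2]
grip_width: 0.0164
```

>>> jog_arm(
  deltas=[
    {"delta_rot": [0,0,0],"xyz": [5,-4,0],"claw": 0.1},
    {"delta_rot": [0,0,0],"xyz": [9,-7,0],"claw": 0.1},
    {"delta_rot": [0,0,0],"xyz": [9,-7,0],"claw": 0.1},
    {"delta_rot": [0,0,0],"xyz": [7,-6,0],"claw": 0.1},
    {"delta_rot": [0,0,0],"xyz": [3,-2,0],"claw": 0.1},
    {"delta_rot": [0,0,0],"xyz": [0,0,0],"claw": 0.1},
    {"delta_rot": [0,0,0],"xyz": [0,0,0],"claw": 0.1},
    {"delta_rot": [0,0,0],"xyz": [0,0,0],"claw": 0.1},
    {"delta_rot": [0,0,0],"xyz": [0,0,0],"claw": 0.1},
    {"delta_rot": [0,0,0],"xyz": [0,0,0],"claw": 0.1},
  ],
)

```text
t: 30.2
position: [0.5179, -0.0003, 0.0695]
tool_rot: [-90.0, 0.2, -178.3]
wrist_force: [0.6, -1.0, -0.4]
grip_width: 0.0163
```

>>> jog_arm(
  deltas=[
    {"delta_rot": [0,0,0],"xyz": [2,-1.6,0],"claw": 0.1},
    {"delta_rot": [0,0,0],"xyz": [0,0,0],"claw": 0.1},
    {"delta_rot": [0,0,0],"xyz": [0,0,0],"claw": 0.1},
    {"delta_rot": [0,0,0],"xyz": [0,0,0],"claw": 0.1},
    {"delta_rot": [0,0,0],"xyz": [0,0,0],"claw": 0.1},
    {"delta_rot": [0,0,0],"xyz": [0,0,0],"claw": 0.1},
    {"delta_rot": [0,0,0],"xyz": [0,0,0],"claw": 0.1},
    {"delta_rot": [0,0,0],"xyz": [0,0,0],"claw": 0.1},
    {"delta_rot": [0,0,0],"xyz": [0,0,0],"claw": 0.1},
    {"delta_rot": [0,0,0],"xyz": [0,0,0],"claw": 0.1},
  ],
)

```text
t: 31.2
position: [0.5198, -0.0018, 0.0695]
tool_rot: [-90.0, 0.1, -178.3]
wrist_force: [0.7, 1.0, -0.3]
grip_width: 0.0163
```

```bash
python3 - <<'E'
from h import *
st(); snap('wrist','w13')
snap('scene','s13'); crop('s13',205,220,405,370,4,'c13')
E
```

```text
t 31.2 pos [ 0.5198 -0.0018  0.0695] rot [-8.9970e+01  1.5000e-01 -1.7828e+02] F [ 0.7  1.  -0.3] w 0.0163
```

View pics/w13.png

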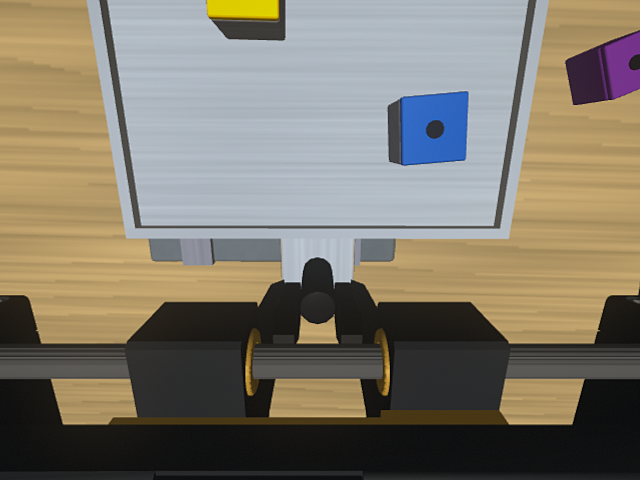

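View pics/c13.png

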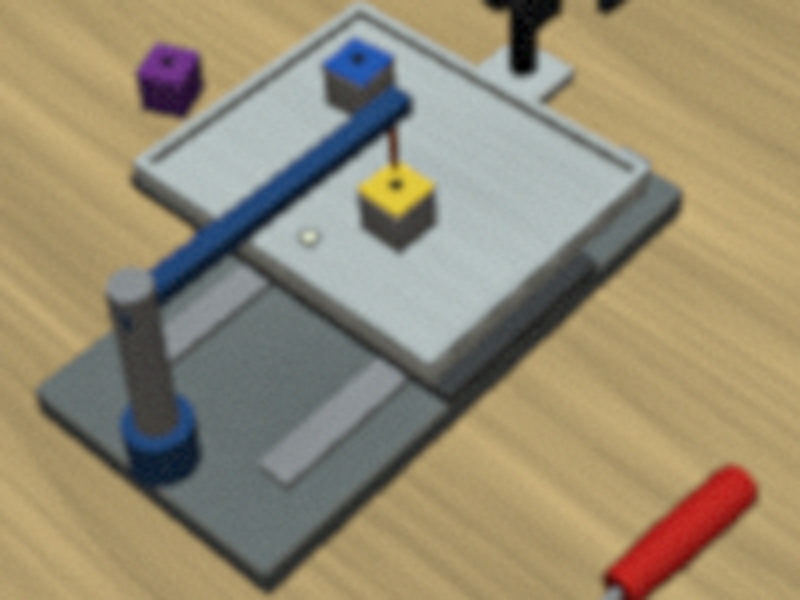

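>>> jog_arm(
  deltas=[
    {"delta_rot": [0,0,0],"xyz": [0,0,0],"claw": 0.1},
    {"delta_rot": [0,0,0],"xyz": [0,0,0],"claw": 0.1},
    {"delta_rot": [0,0,0],"xyz": [0,0,0],"claw": 0.1},
    {"delta_rot": [0,0,0],"xyz": [0,0,0],"claw": 0.1},
    {"delta_rot": [0,0,0],"xyz": [0,0,0],"claw": 0.1},
    {"delta_rot": [0,0,0],"xyz": [3,5,0],"claw": 0.1},
    {"delta_rot": [0,0,0],"xyz": [6,9,0],"claw": 0.1},
    {"delta_rot": [0,0,0],"xyz": [6,9,0],"claw": 0.1},
    {"delta_rot": [0,0,0],"xyz": [6,9,0],"claw": 0.1},
    {"delta_rot": [0,0,0],"xyz": [6,9,0],"claw": 0.1},
  ],
)

```text
t: 32.3
position: [0.548, 0.0411, 0.0695]
tool_rot: [-89.9, 0.0, -178.3]
wrist_force: [-1.5, -1.9, 0.5]
grip_width: 0.0163
```

>>> jog_arm(
  deltas=[
    {"delta_rot": [0,0,0],"xyz": [6,9,0],"claw": 0.1},
    {"delta_rot": [0,0,0],"xyz": [6,9,0],"claw": 0.1},
    {"delta_rot": [0,0,0],"xyz": [6,9,0],"claw": 0.1},
    {"delta_rot": [0,0,0],"xyz": [5,8,0],"claw": 0.1},
    {"delta_rot": [0,0,0],"xyz": [3,5,0],"claw": 0.1},
    {"delta_rot": [0,0,0],"xyz": [0,0,0],"claw": 0.1},
    {"delta_rot": [0,0,0],"xyz": [0,0,0],"claw": 0.1},
    {"delta_rot": [0,0,0],"xyz": [0,0,0],"claw": 0.1},
    {"delta_rot": [0,0,0],"xyz": [0,0,0],"claw": 0.1},
    {"delta_rot": [0,0,0],"xyz": [0,0,0],"claw": 0.1},
  ],
)

```text
t: 33.3
position: [0.5775, 0.0872, 0.0696]
tool_rot: [-90.0, 0.2, -178.3]
wrist_force: [0.0, 2.1, 0.8]
grip_width: 0.0159
```

```bash
python3 - <<'E'
from h import *
st(); snap('wrist','w14')
E
```

```text
t 33.3 pos [0.5775 0.0872 0.0696] rot [-9.0000e+01  1.7000e-01 -1.7825e+02] F [0.  2.1 0.8] w 0.0159
```

View pics/w14.png

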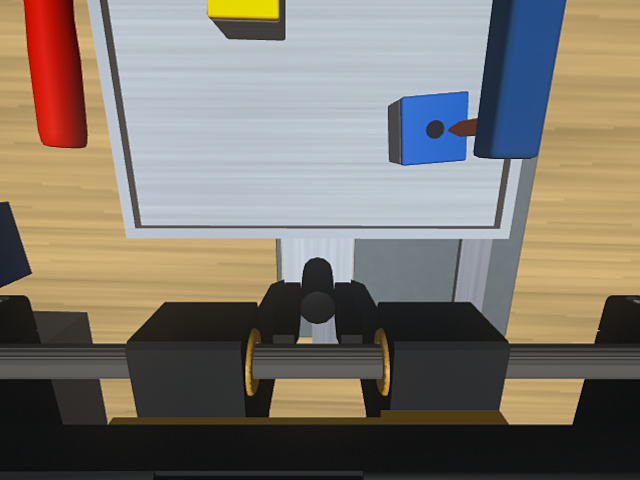

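```bash
python3 - <<'E'
from h import *
crop('w14',380,70,560,190,4,'d14')
print(px2w('w14',449.5,129,.09)*1000, px2w('w14',435,129,.08)*1000)
E
```

```text
[657.88200837  33.32347383  90.        ] [658.21947208  36.10718049  80.        ]
```

View pics/d14.png

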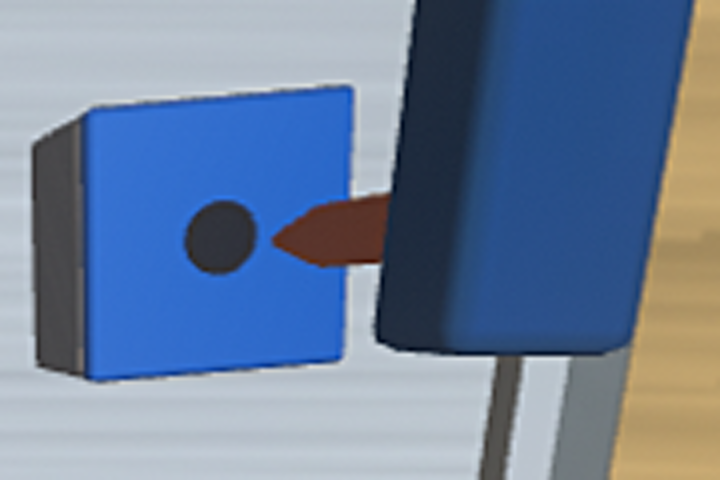

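>>> jog_arm(
  deltas=[
    {"delta_rot": [0,0,0],"xyz": [-0.8,-3,0],"claw": 0.1},
    {"delta_rot": [0,0,0],"xyz": [0,0,0],"claw": 0.1},
    {"delta_rot": [0,0,0],"xyz": [0,0,0],"claw": 0.1},
    {"delta_rot": [0,0,0],"xyz": [0,0,0],"claw": 0.1},
    {"delta_rot": [0,0,0],"xyz": [0,0,0],"claw": 0.1},
    {"delta_rot": [0,0,0],"xyz": [0,0,0],"claw": 0.1},
    {"delta_rot": [0,0,0],"xyz": [0,0,0],"claw": 0.1},
    {"delta_rot": [0,0,0],"xyz": [0,0,0],"claw": 0.1},
    {"delta_rot": [0,0,0],"xyz": [0,0,0],"claw": 0.1},
    {"delta_rot": [0,0,0],"xyz": [0,0,0],"claw": 0.1},
  ],
)

```text
t: 34.35
position: [0.5768, 0.0836, 0.0695]
tool_rot: [-90.0, 0.2, -178.3]
wrist_force: [0.9, -0.3, -0.1]
grip_width: 0.0165
```

```bash
python3 - <<'E'
from h import *
st(); snap('wrist','w15'); crop('w15',380,70,560,190,4,'d15')
E
```

```text
t 34.35 pos [0.5768 0.0836 0.0695] rot [ -89.99    0.19 -178.28] F [ 0.9 -0.3 -0.1] w 0.0165
```

View pics/d15.png

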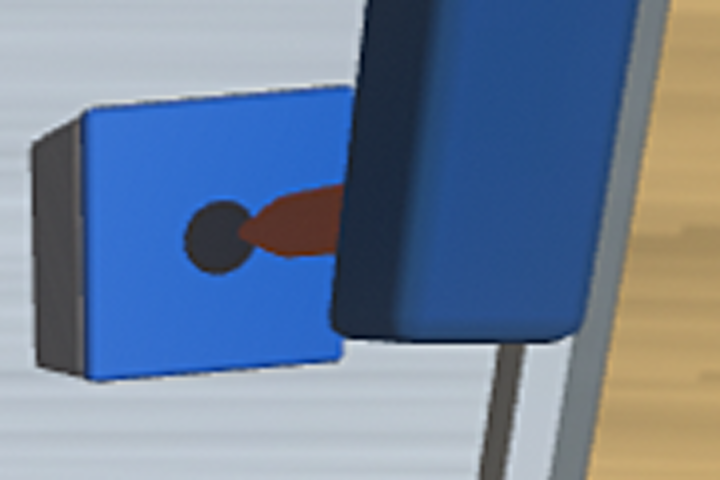

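```bash
python3 - <<'E'
from h import *
W=lambda u,v,z:(px2w('w15',380+u/4,70+v/4,z)*1000).round(1)
print(W(238,232,.09),W(220,237,.08))
E
```

```text
[657.4  33.9  90. ] [657.4  32.4  80. ]
```

>>> jog_arm(
  deltas=[
    {"delta_rot": [0,0,0],"xyz": [0,0.8,0],"claw": 0.1},
    {"delta_rot": [0,0,0],"xyz": [0,0,0],"claw": 0.1},
    {"delta_rot": [0,0,0],"xyz": [0,0,0],"claw": 0.1},
    {"delta_rot": [0,0,0],"xyz": [0,0,0],"claw": 0.1},
    {"delta_rot": [0,0,0],"xyz": [0,0,0],"claw": 0.1},
    {"delta_rot": [0,0,0],"xyz": [0,0,0],"claw": 0.1},
    {"delta_rot": [0,0,0],"xyz": [0,0,0],"claw": 0.1},
    {"delta_rot": [0,0,0],"xyz": [0,0,0],"claw": 0.1},
    {"delta_rot": [0,0,0],"xyz": [0,0,0],"claw": 0.1},
    {"delta_rot": [0,0,0],"xyz": [0,0,0],"claw": 0.1},
  ],
)

```text
t: 35.4
position: [0.5767, 0.0842, 0.0695]
tool_rot: [-90.0, 0.2, -178.3]
wrist_force: [0.7, 0.6, 0.4]
grip_width: 0.0165
```

```bash
python3 - <<'E'
from h import *
st(); snap('side','e16'); crop('e16',280,180,440,310,5,'c16'); snap('wrist','w16'); crop('w16',380,70,560,190,4,'d16')
E
```

```text
t 35.4 pos [0.5767 0.0842 0.0695] rot [ -89.96    0.18 -178.28] F [0.7 0.6 0.4] w 0.0165
```

View pics/c16.png

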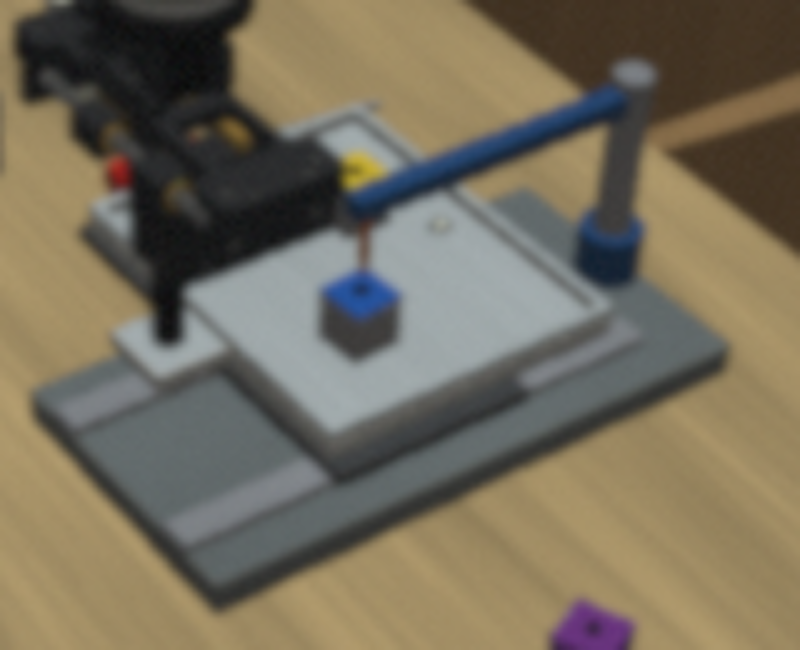

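View pics/d16.png

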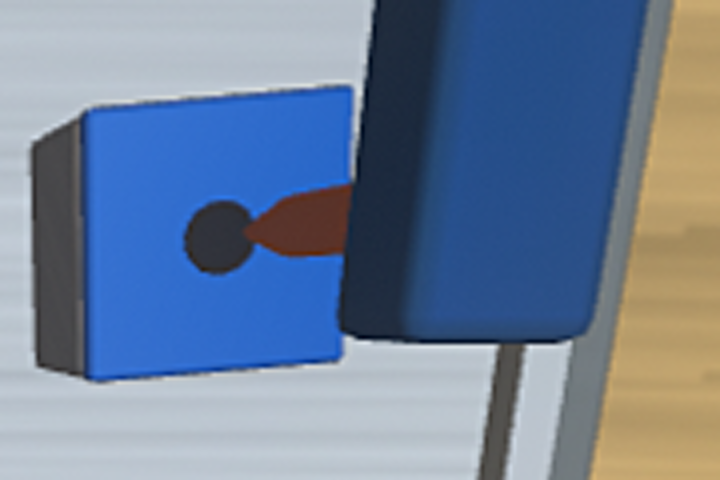

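>>> jog_arm(
  deltas=[
    {"delta_rot": [0,0,0],"xyz": [-6,0,0],"claw": 0.1},
    {"delta_rot": [0,0,0],"xyz": [-12,0,0],"claw": 0.1},
    {"delta_rot": [0,0,0],"xyz": [-16,-0.5,0],"claw": 0.1},
    {"delta_rot": [0,0,0],"xyz": [-18,-0.5,0],"claw": 0.1},
    {"delta_rot": [0,0,0],"xyz": [-18,-0.5,0],"claw": 0.1},
    {"delta_rot": [0,0,0],"xyz": [-18,-0.5,0],"claw": 0.1},
    {"delta_rot": [0,0,0],"xyz": [-18,-0.5,0],"claw": 0.1},
    {"delta_rot": [0,0,0],"xyz": [-12,-0.5,0],"claw": 0.1},
    {"delta_rot": [0,0,0],"xyz": [-7,0,0],"claw": 0.1},
    {"delta_rot": [0,0,0],"xyz": [0,0,0],"claw": 0.1},
  ],
)

```text
t: 36.5
position: [0.4472, 0.0807, 0.0696]
tool_rot: [-89.9, 0.7, -178.3]
wrist_force: [-0.9, -0.2, -1.6]
grip_width: 0.0162
```

>>> jog_arm(
  deltas=[
    {"delta_rot": [0,0,0],"xyz": [0,0,0],"claw": 0.6},
    {"delta_rot": [0,0,0],"xyz": [0,0,0],"claw": 0.6},
    {"delta_rot": [0,0,0],"xyz": [0,0,0],"claw": 0.6},
    {"delta_rot": [0,0,0],"xyz": [0,0,30],"claw": 0.6},
    {"delta_rot": [0,0,0],"xyz": [5,-10,45],"claw": 0.6},
    {"delta_rot": [0,0,0],"xyz": [10,-20,40],"claw": 0.6},
    {"delta_rot": [0,0,0],"xyz": [15,-20,10],"claw": 0.6},
    {"delta_rot": [0,0,0],"xyz": [10,-10,0],"claw": 0.6},
    {"delta_rot": [0,0,0],"xyz": [0,0,0],"claw": 0.6},
    {"delta_rot": [0,0,0],"xyz": [0,0,0],"claw": 0.6},
  ],
)

```text
t: 37.5
position: [0.4897, 0.0189, 0.2003]
tool_rot: [-89.9, 0.7, -178.2]
wrist_force: [-0.7, -0.2, 0.1]
grip_width: 0.0524
```

```bash
python3 - <<'E'
from h import *
st(); snap('wrist','w17')
E
```

```text
t 37.5 pos [0.4897 0.0189 0.2003] rot [ -89.87    0.69 -178.25] F [-0.7 -0.2  0.1] w 0.0524
```

View pics/w17.png

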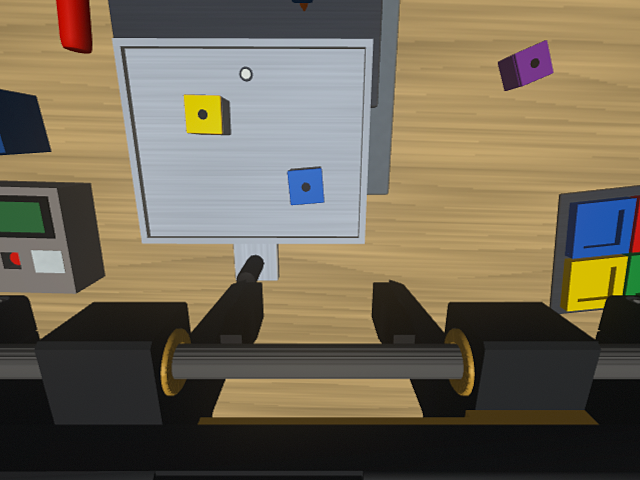

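```bash
python3 - <<'E'
from h import *
crop('w17',170,80,340,215,4,'d17a'); crop('w17',540,180,640,330,4,'d17b')
for n,u,v,z in [('yel',202.5,114.5,.08),('blue',306,187,.08),('knob',257,263,.098),('bs',601,228,.012),('ys',597,285,.012)]: print(n,(px2w('w17',u,v,z)*1000).round(1))
E
```

```text
yel [583.9 115.3  80. ]
blue [527.4  29.2  80. ]
knob [462.7  69.8  98. ]
bs [ 484.4 -297.5   12. ]
ys [ 416.4 -310.7   12. ]
```

View pics/d17a.png

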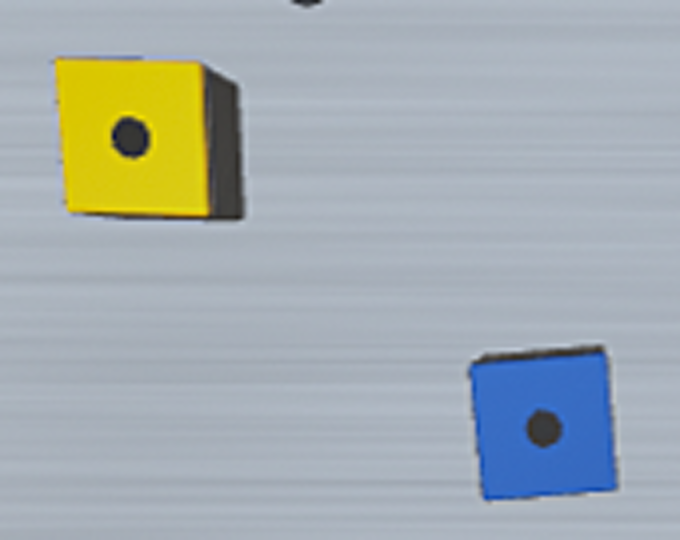

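View pics/d17b.png

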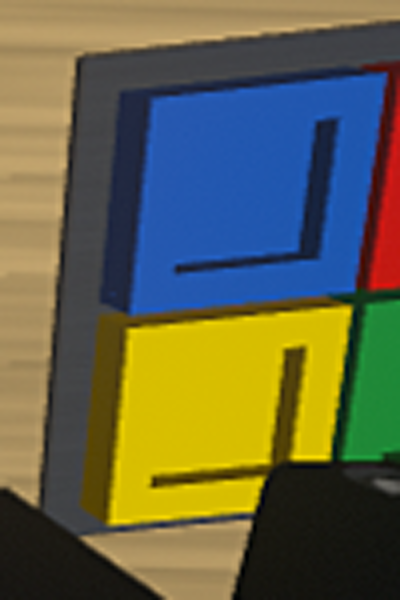

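```bash
python3 - <<'E'
from h import *
def q(pts,x0,y0,z):
    c=np.array([px2w('w17',x0+u/4,y0+v/4,z)*1000 for u,v in pts])
    e1=c[1]-c[0]; e2=c[2]-c[3]; e3=c[0]-c[3]; e4=c[1]-c[2]
    a=[np.degrees(np.arctan2(e[0],-e[1])) for e in(e1,e2)]+[np.degrees(np.arctan2(-e[1],e[0])) *-1 for e in (e3,e4)]
    print(c.mean(0).round(1),np.round(a,1),[round(float(np.linalg.norm(e)),1) for e in(e1,e2,e3,e4)])
q([(470,365),(606,352),(616,488),(484,499)],170,80,.08)
q([(56,60),(203,62),(211,215),(68,212)],170,80,.08)
for z in (.012,.016,.02): q([(148,97),(388,72),(357,285),(128,313)],540,180,z)
E
```

```text
[527.7  29.2  80. ] [7.1 6.5 6.5 6.3] [29.3, 29.1, 29.0, 29.3]
[583.8 114.3  80. ] [1.1 0.6 0.4 0.5] [29.6, 29.6, 29.2, 29.4]
[ 483.8 -300.6   12. ] [7.8 9.2 8.6 8.4] [64.1, 63.8, 62.5, 60.9]
[ 484.7 -297.    16. ] [7.8 9.2 8.6 8.4] [63.4, 63.1, 61.8, 60.2]
[ 485.5 -293.4   20. ] [7.8 9.2 8.6 8.4] [62.6, 62.4, 61.1, 59.5]
```

>>> jog_arm(
  deltas=[
    {"delta_rot": [0,0.6,1.6],"xyz": [12,3.5,0],"claw": 0.6},
    {"delta_rot": [0,0,1.6],"xyz": [12,3.5,0],"claw": 0.6},
    {"delta_rot": [0,0,1.6],"xyz": [12,3.5,0],"claw": 0.6},
    {"delta_rot": [0,0,0],"xyz": [0,0,0],"claw": 0.6},
    {"delta_rot": [0,0,0],"xyz": [0,0,0],"claw": 0.6},
    {"delta_rot": [0,0,0],"xyz": [0,0,-20],"claw": 0.6},
    {"delta_rot": [0,0,0],"xyz": [0,0,-30],"claw": 0.6},
    {"delta_rot": [0,0,0],"xyz": [0,0,-20],"claw": 0.6},
    {"delta_rot": [0,0,0],"xyz": [0,0,0],"claw": 0.6},
    {"delta_rot": [0,0,0],"xyz": [0,0,0],"claw": 0.6},
  ],
)

```text
t: 38.55
position: [0.5227, 0.0336, 0.1275]
tool_rot: [-90.0, -0.1, -173.1]
wrist_force: [0.4, -0.7, 0.3]
grip_width: 0.0529
```

>>> jog_arm(
  deltas=[
    {"delta_rot": [0,0,-0.3],"xyz": [4.8,-4.4,0],"claw": 0.6},
    {"delta_rot": [0,0,0],"xyz": [0,0,0],"claw": 0.6},
    {"delta_rot": [0,0,0],"xyz": [0,0,0],"claw": 0.6},
    {"delta_rot": [0,0,0],"xyz": [0,0,-15],"claw": 0.6},
    {"delta_rot": [0,0,0],"xyz": [0,0,-20],"claw": 0.6},
    {"delta_rot": [0,0,0],"xyz": [0,0,-15],"claw": 0.6},
    {"delta_rot": [0,0,0],"xyz": [0,0,-8],"claw": 0.6},
    {"delta_rot": [0,0,0],"xyz": [0,0,0],"claw": 0.6},
    {"delta_rot": [0,0,0],"xyz": [0,0,0],"claw": 0.6},
    {"delta_rot": [0,0,0],"xyz": [0,0,0],"claw": 0.6},
  ],
)

```text
t: 39.55
position: [0.5313, 0.028, 0.0747]
tool_rot: [-89.7, 0.6, -173.4]
wrist_force: [-0.4, 0.4, -0.5]
grip_width: 0.0527
```

>>> jog_arm(
  deltas=[
    {"delta_rot": [-0.3,0.6,0],"xyz": [-3.6,1.2,-10],"claw": 0.6},
    {"delta_rot": [0,0,0],"xyz": [0,0,-8],"claw": 0.6},
    {"delta_rot": [0,0,0],"xyz": [0,0,0],"claw": 0.6},
    {"delta_rot": [0,0,0],"xyz": [0,0,0],"claw": 0.6},
    {"delta_rot": [0,0,0],"xyz": [0,0,0],"claw": 0.25},
    {"delta_rot": [0,0,0],"xyz": [0,0,0],"claw": 0.25},
    {"delta_rot": [0,0,0],"xyz": [0,0,0],"claw": 0.25},
    {"delta_rot": [0,0,0],"xyz": [0,0,0],"claw": 0.25},
    {"delta_rot": [0,0,0],"xyz": [0,0,0],"claw": 0.25},
    {"delta_rot": [0,0,0],"xyz": [0,0,0],"claw": 0.25},
  ],
  grip_force=30,
)

```text
t: 40.55
position: [0.5291, 0.0291, 0.0583]
tool_rot: [-89.4, 0.3, -173.4]
wrist_force: [0.2, 0.3, 0.1]
grip_width: 0.0224
```

```bash
python3 - <<'E'
from h import *
st(); snap('wrist','w18');snap('side','e18'); crop('e18',280,180,440,310,5,'c18')
E
```

```text
t 40.55 pos [0.5291 0.0291 0.0583] rot [ -89.39    0.27 -173.41] F [0.2 0.3 0.1] w 0.0224
```

View pics/w18.png

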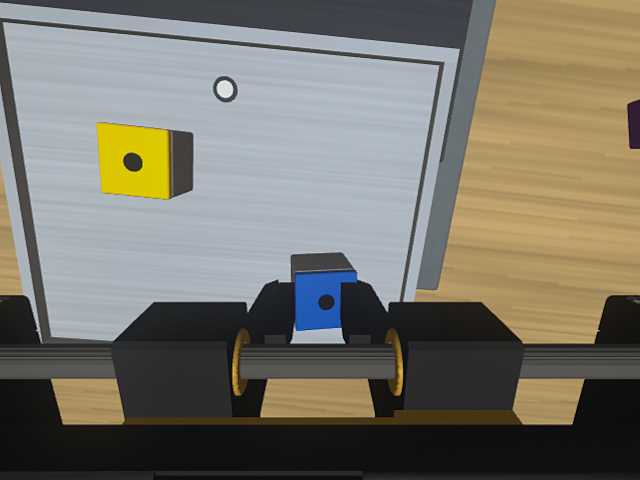

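View pics/c18.png

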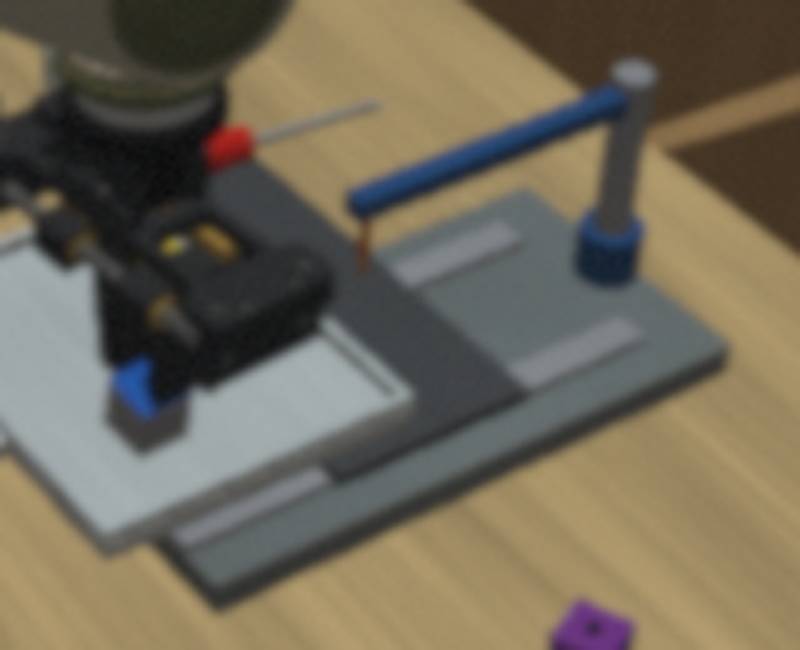

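```bash
python3 - <<'E'
from h import *
for n,u,v,z in [('yel',132.5,161.5,.08),('blue',326,302,.08),('dat',225.5,89,.048)]: print(n,(px2w('w18',u,v,z)*1000).round(1))
print(w2px('w18',[.5291,.0291,.0583]),w2px('w18',[.5291,.0291,.0773]))
s=telemetry.read_state(); print(s['moment'])
E
```

```text
yel [585.  115.4  80. ]
blue [528.2  24.7  80. ]
dat [622.1  85.2  48. ]
[316.81291987 281.76604244] [317.18989401 297.00305772]
[ 0.11392791  0.19547522 -0.01960958]
```

```bash
python3 - <<'E'
from h import *
crop('w18',240,230,400,350,5,'d18')
crop('e18',290,235,350,285,10,'d18e')
snap('scene','s18'); crop('s18',290,190,410,290,6,'d18s')
E
```

```text
(no output)
```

View pics/d18.png

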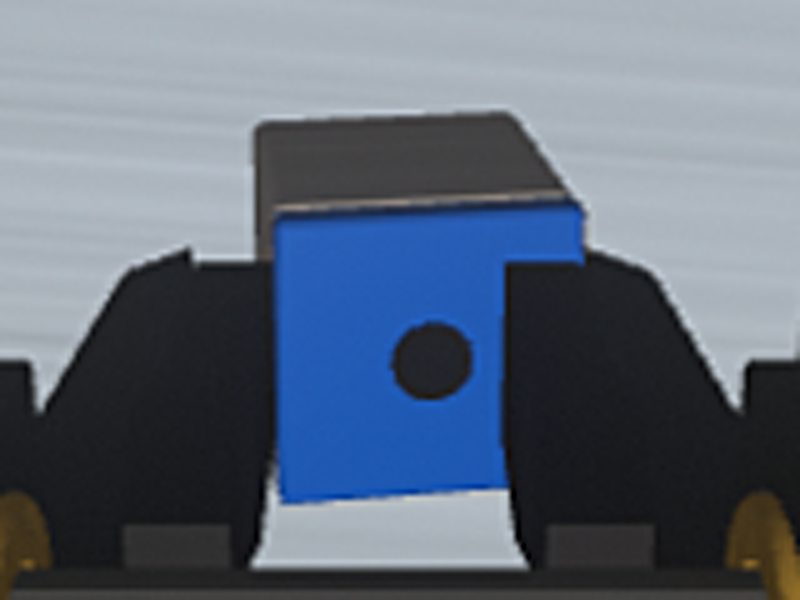

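View pics/d18e.png

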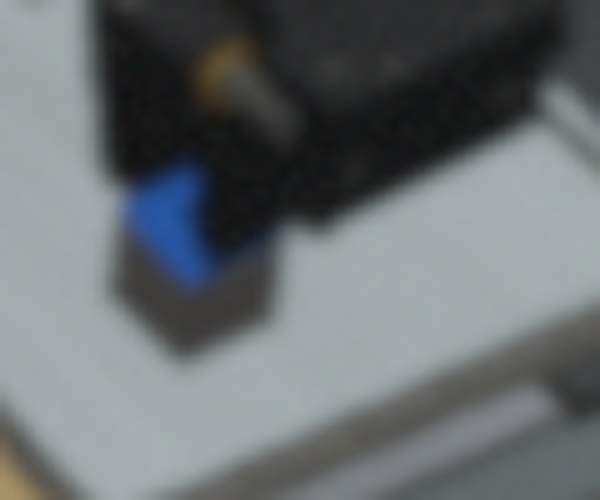

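View pics/d18s.png

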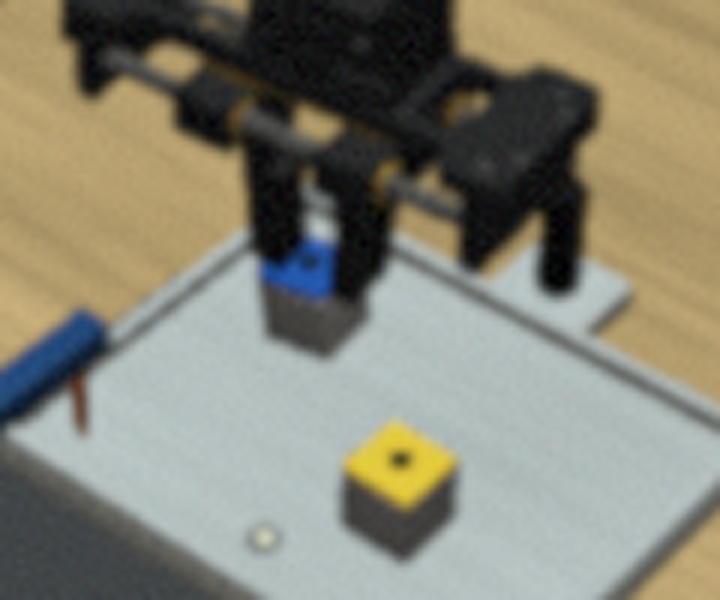

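```bash
python3 - <<'E'
from h import *
K,T=cam('w18'); print(T.round(4))
def q(pts,z):
    c=np.array([px2w('w18',240+u/5,230+v/5,z)*1000 for u,v in pts]); return c.round(1)
print(q([(277,213),(582,204)],.08), q([(257,125),(508,115)],.048))
c=q([(277,213),(582,204)],.08); print(np.linalg.norm(c[0]-c[1])); c=q([(277,213),(582,204)],.06); print(np.linalg.norm(c[0]-c[1]))
a=tri(('e18',290+190/10,235+285/10),('s18',290+0,190)) 
# triangulate yellow from scene & earlier; blue top dot from wrist+scene
print(tri(('w18',240+432/5,230+361/5),('s18',290+310/6,190+262/6)))
print('side top front corner near', px2w('e18',290+195/10,235+285/10,.08)*1000, 'bottom', px2w('e18',290+188/10,235+360/10,.048)*1000)
print('tips', w2px('w18',[.529,.0403,.058]),w2px('w18',[.538,.0403,.058]),w2px('w18',[.538,.018,.058]),w2px('w18',[.538,.018,.08]))
E
```

```text
[[ 0.1146 -0.9548 -0.2742  0.6006]
 [-0.9933 -0.1072 -0.0421  0.039 ]
 [ 0.0108  0.2772 -0.9607  0.2269]
 [ 0.      0.      0.      1.    ]]
[[541.8  41.   80. ]
 [546.   12.3  80. ]] [[539.5  44.7  48. ]
 [543.8  16.5  48. ]]
29.005689097140934
32.93706119252293
[526.4  23.8  75.5]
side top front corner near [514.54473695   2.9005741   80.        ] bottom [518.12693736  11.56552846  48.        ]
tips [296.51788286 279.63685228] [298.13943375 264.30280925] [338.93559873 268.57078312] [342.32119484 284.96820073]
```

>>> jog_arm(
  deltas=[
    {"delta_rot": [0,0,0],"xyz": [0,0,0],"claw": 0.4},
    {"delta_rot": [0,0,0],"xyz": [0,0,0],"claw": 0.5},
    {"delta_rot": [0,0,0],"xyz": [0,0,0],"claw": 0.6},
    {"delta_rot": [0,0,0],"xyz": [0,0,0],"claw": 0.6},
    {"delta_rot": [0,0,0],"xyz": [0,0,0],"claw": 0.6},
    {"delta_rot": [0,0,0],"xyz": [0,0,0],"claw": 0.6},
    {"delta_rot": [0,0,0],"xyz": [0,0,0],"claw": 0.6},
    {"delta_rot": [0,0,0],"xyz": [0,0,0],"claw": 0.6},
    {"delta_rot": [0,0,0],"xyz": [0,0,0],"claw": 0.6},
    {"delta_rot": [0,0,0],"xyz": [0,0,0],"claw": 0.6},
  ],
)

```text
t: 41.7
position: [0.5289, 0.0291, 0.0574]
tool_rot: [-89.4, 0.2, -173.4]
wrist_force: [-0.7, 0.7, -0.1]
grip_width: 0.0532
```

```bash
python3 - <<'E'
from h import *
st(); snap('wrist','w19')
crop('w19',220,220,420,350,4,'d19')
E
```

```text
t 41.7 pos [0.5289 0.0291 0.0574] rot [ -89.41    0.19 -173.42] F [-0.7  0.7 -0.1] w 0.0532
```

View pics/d19.png

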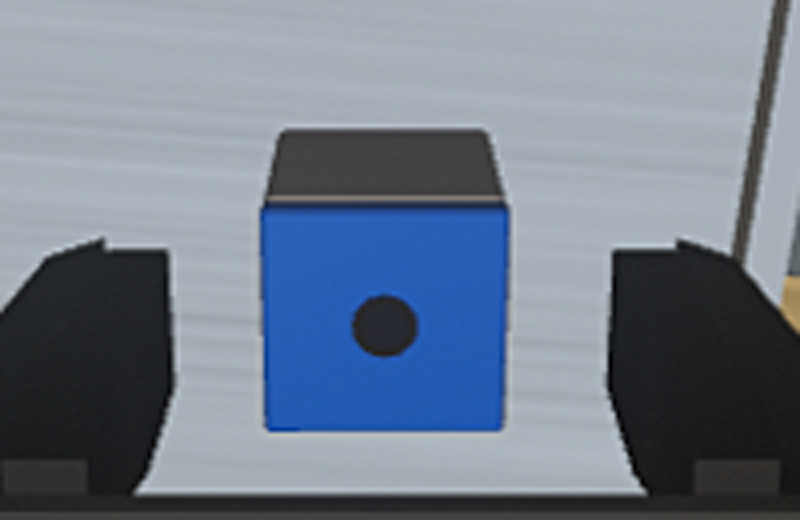

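>>> jog_arm(
  deltas=[
    {"delta_rot": [-0.5,0,0],"xyz": [-1.5,0.3,-5.5],"claw": 0.6},
    {"delta_rot": [0,0,0],"xyz": [0,0,0],"claw": 0.6},
    {"delta_rot": [0,0,0],"xyz": [0,0,0],"claw": 0.6},
    {"delta_rot": [0,0,0],"xyz": [0,0,0],"claw": 0.4},
    {"delta_rot": [0,0,0],"xyz": [0,0,0],"claw": 0.3},
    {"delta_rot": [0,0,0],"xyz": [0,0,0],"claw": 0.3},
    {"delta_rot": [0,0,0],"xyz": [0,0,0],"claw": 0.3},
    {"delta_rot": [0,0,0],"xyz": [0,0,0],"claw": 0.3},
    {"delta_rot": [0,0,0],"xyz": [0,0,0],"claw": 0.3},
    {"delta_rot": [0,0,0],"xyz": [0,0,0],"claw": 0.3},
  ],
  grip_force=20,
)

```text
t: 42.75
position: [0.5272, 0.0294, 0.0513]
tool_rot: [-88.9, 0.1, -173.4]
wrist_force: [0.6, 0.8, -0.8]
grip_width: 0.0295
```

```bash
python3 - <<'E'
from h import *
st(); snap('wrist','w20')
crop('w20',220,220,420,350,4,'d20')
E
```

```text
t 42.75 pos [0.5272 0.0294 0.0513] rot [-8.8870e+01  1.2000e-01 -1.7343e+02] F [ 0.6  0.8 -0.8] w 0.0295
```

View pics/d20.png

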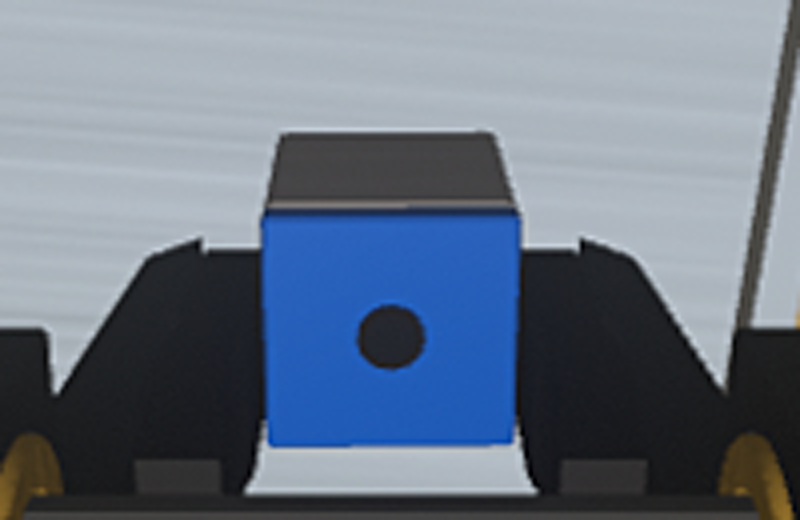

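>>> jog_arm(
  deltas=[
    {"delta_rot": [0,0,0],"xyz": [0,0,15],"claw": 0.3},
    {"delta_rot": [0.5,0,0],"xyz": [0,0,30],"claw": 0.3},
    {"delta_rot": [0.6,0,0],"xyz": [-4,-10,35],"claw": 0.3},
    {"delta_rot": [0,0,0.6],"xyz": [-5,-25,15],"claw": 0.3},
    {"delta_rot": [0,0,0.6],"xyz": [-6,-38,0],"claw": 0.3},
    {"delta_rot": [0,0,0.6],"xyz": [-6,-38,0],"claw": 0.3},
    {"delta_rot": [0,0,0],"xyz": [-6,-38,0],"claw": 0.3},
    {"delta_rot": [0,0,0],"xyz": [-6,-38,0],"claw": 0.3},
    {"delta_rot": [0,0,0],"xyz": [-4,-38,0],"claw": 0.3},
    {"delta_rot": [0,0,0],"xyz": [-2,-25,0],"claw": 0.3},
  ],
)

```text
t: 43.8
position: [0.4837, -0.2261, 0.1491]
tool_rot: [-90.0, 0.1, -171.2]
wrist_force: [0.2, 0.3, -1.7]
grip_width: 0.0293
```

>>> jog_arm(
  deltas=[
    {"delta_rot": [0,0,0],"xyz": [0,-20,0],"claw": 0.3},
    {"delta_rot": [0,0,0],"xyz": [0,-20,0],"claw": 0.3},
    {"delta_rot": [0,0,0],"xyz": [0,-12,0],"claw": 0.3},
    {"delta_rot": [0,0,0],"xyz": [0,0,0],"claw": 0.3},
    {"delta_rot": [0,0,0],"xyz": [0,0,0],"claw": 0.3},
    {"delta_rot": [0,0,0],"xyz": [0,0,0],"claw": 0.3},
    {"delta_rot": [0,0,0],"xyz": [0,0,0],"claw": 0.3},
    {"delta_rot": [0,0,0],"xyz": [0,0,0],"claw": 0.3},
    {"delta_rot": [0,0,0],"xyz": [0,0,0],"claw": 0.3},
    {"delta_rot": [0,0,0],"xyz": [0,0,0],"claw": 0.3},
  ],
)

```text
t: 44.8
position: [0.4825, -0.2795, 0.148]
tool_rot: [-90.2, -0.1, -171.2]
wrist_force: [-0.4, 0.4, -1.1]
grip_width: 0.03
```

```bash
python3 - <<'E'
from h import *
st(); snap('wrist','w21')
E
```

```text
t 44.8 pos [ 0.4825 -0.2795  0.148 ] rot [-9.0200e+01 -5.0000e-02 -1.7123e+02] F [-0.4  0.4 -1.1] w 0.03
```

View pics/w21.png

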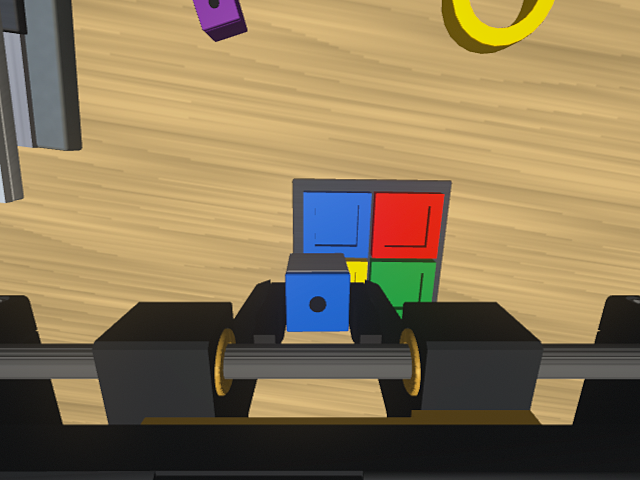

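```bash
python3 - <<'E'
from h import *
crop('w21',285,170,465,330,4,'d21')
E
```

```text
(no output)
```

View pics/d21.png

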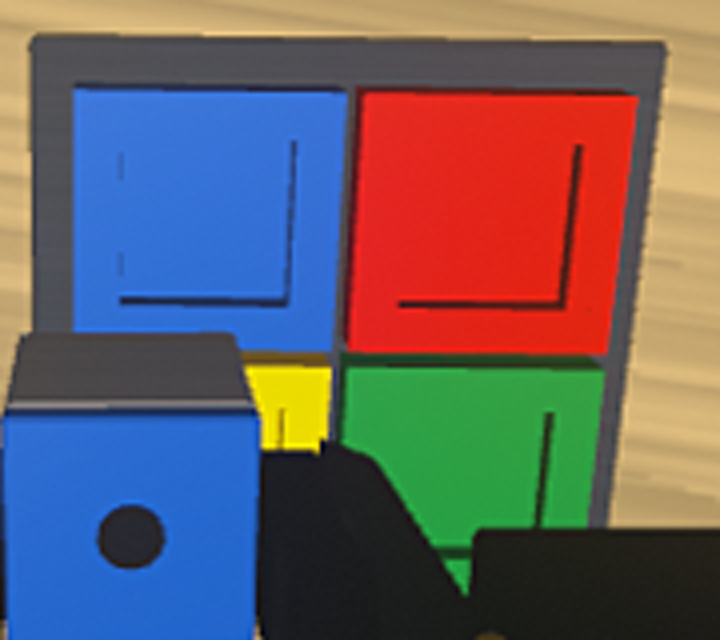

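```bash
python3 - <<'E'
from h import *
W=lambda u,v,z:px2w('w21',285+u/4,170+v/4,z)*1000
def q(pts,z):
    c=np.array([W(*p,z) for p in pts]); e=c[1]-c[0]
    print(z,c.mean(0).round(1),'yaw',np.degrees(np.arctan2(e[0],-e[1])).round(1),[np.linalg.norm(c[i]-c[(i+1)%4]).round(1) for i in range(4)])
for z in(.012,.016,.02): q([(74,88),(348,91),(336,354),(74,333*0+346)],z); q([(360,90),(638,97),(608,357),(345,352)],z)
print('dot', W(131,537,.148-.0033+.032), W(131,537,.148+.029))
K,T=cam('w21');print(T[:3,3])
E
```

```text
0.012 [ 483.3 -298.1   12. ] yaw 8.2 [np.float64(62.9), np.float64(63.9), np.float64(63.7), np.float64(62.6)]
0.012 [ 492.4 -363.6   12. ] yaw 7.4 [np.float64(63.9), np.float64(63.3), np.float64(64.0), np.float64(63.6)]
0.016 [ 484.2 -297.8   16. ] yaw 8.2 [np.float64(62.0), np.float64(63.1), np.float64(62.9), np.float64(61.8)]
0.016 [ 493.2 -362.3   16. ] yaw 7.4 [np.float64(63.0), np.float64(62.4), np.float64(63.1), np.float64(62.8)]
0.02 [ 485.2 -297.4   20. ] yaw 8.2 [np.float64(61.2), np.float64(62.2), np.float64(62.0), np.float64(61.0)]
0.02 [ 494.  -361.1   20. ] yaw 7.4 [np.float64(62.2), np.float64(61.6), np.float64(62.3), np.float64(62.0)]
dot [ 483.61352844 -279.96231906  176.7       ] [ 483.7665307  -279.93909694  177.        ]
[ 0.55480397 -0.2691573   0.31628704]
```

>>> jog_arm(
  deltas=[
    {"delta_rot": [-0.2,0,-0.8],"xyz": [0.9,-9,0],"claw": 0.3},
    {"delta_rot": [0,0,0],"xyz": [0,-8.5,0],"claw": 0.3},
    {"delta_rot": [0,0,0],"xyz": [0,0,0],"claw": 0.3},
    {"delta_rot": [0,0,0],"xyz": [0,0,0],"claw": 0.3},
    {"delta_rot": [0,0,0],"xyz": [0,0,-15],"claw": 0.3},
    {"delta_rot": [0,0,0],"xyz": [0,0,-25],"claw": 0.3},
    {"delta_rot": [0,0,0],"xyz": [0,0,-25],"claw": 0.3},
    {"delta_rot": [0,0,0],"xyz": [0,0,-15],"claw": 0.3},
    {"delta_rot": [0,0,0],"xyz": [0,0,0],"claw": 0.3},
    {"delta_rot": [0,0,0],"xyz": [0,0,0],"claw": 0.3},
  ],
)

```text
t: 45.85
position: [0.4837, -0.2997, 0.0665]
tool_rot: [-89.9, 0.0, -172.2]
wrist_force: [-0.7, -0.2, -1.3]
grip_width: 0.0293
```

>>> jog_arm(
  deltas=[
    {"delta_rot": [0,0,0],"xyz": [0,2.2,0],"claw": 0.3},
    {"delta_rot": [0,0,0],"xyz": [0,0,0],"claw": 0.3},
    {"delta_rot": [0,0,0],"xyz": [0,0,0],"claw": 0.3},
    {"delta_rot": [0,0,0],"xyz": [0,0,-12],"claw": 0.3},
    {"delta_rot": [0,0,0],"xyz": [0,0,-14],"claw": 0.3},
    {"delta_rot": [0,0,0],"xyz": [0,0,-9],"claw": 0.3},
    {"delta_rot": [0,0,0],"xyz": [0,0,0],"claw": 0.3},
    {"delta_rot": [0,0,0],"xyz": [0,0,0],"claw": 0.3},
    {"delta_rot": [0,0,0],"xyz": [0,0,0],"claw": 0.3},
    {"delta_rot": [0,0,0],"xyz": [0,0,0],"claw": 0.3},
  ],
)

```text
t: 46.85
position: [0.4849, -0.2984, 0.0325]
tool_rot: [-89.6, 0.3, -172.2]
wrist_force: [-0.0, 0.1, -1.5]
grip_width: 0.0296
```

```bash
python3 - <<'E'
from h import *
st(); snap('wrist','w22'); crop('w22',240,160,440,340,4,'d22'); snap('side','e22'); crop('e22',315,320,435,450,5,'d22e')
E
```

```text
t 46.85 pos [ 0.4849 -0.2984  0.0325] rot [ -89.57    0.25 -172.16] F [-0.   0.1 -1.5] w 0.0296
```

View pics/d22.png

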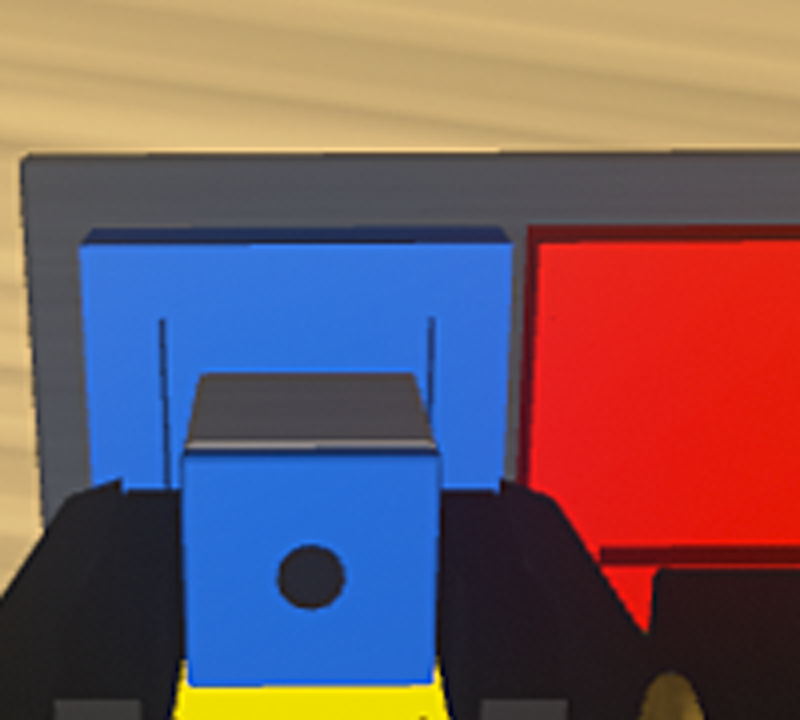

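View pics/d22e.png

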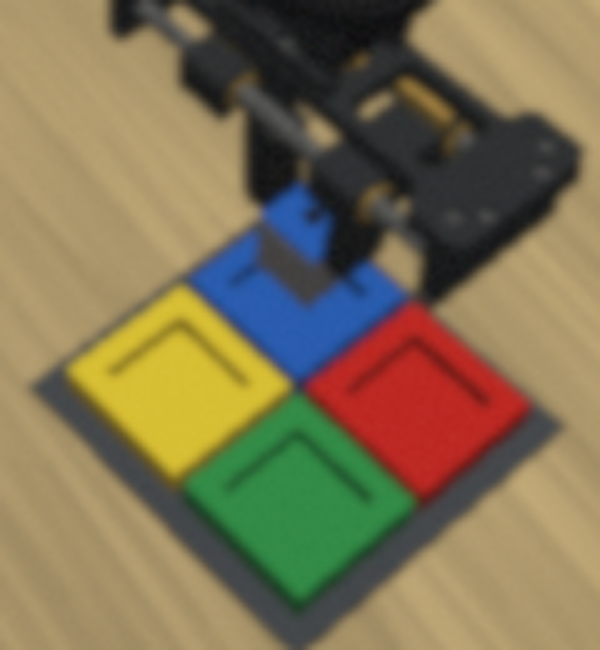

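```bash
python3 - <<'E'
from h import *
W=lambda u,v,z:px2w('w22',240+u/4,160+v/4,z)*1000
a=np.radians(7.8); R=np.array([[np.cos(a),-np.sin(a)],[np.sin(a),np.cos(a)]])
c=np.array([484.6,-297.6])
for n,p in [('slotouter L',W(80,247,.018)),('R',W(512,243,.018)),('pock L',W(163,320,.018)),('pock R',W(432,318,.018)),('blk L',W(203,374,.0292)),('blk R',W(413,374,.0292)),('dot',W(311,577,.0612))]:
    print(n,p.round(1),(R.T@(p[:2]-c)).round(1))
E
```

```text
slotouter L [ 510.8 -262.5   18. ] [30.7 31.2]
R [ 519.6 -323.    18. ] [ 31.2 -29.9]
pock L [ 501.7 -275.3   18. ] [19.9 19.8]
pock R [ 507.2 -313.6   18. ] [ 20.2 -18.9]
blk L [ 498.1 -282.3   29.2] [15.5 13.4]
blk R [ 502.  -310.7   29.2] [ 15.4 -15.3]
dot [ 485.9 -298.5   61.2] [ 1.2 -1.1]
```

>>> jog_arm(
  deltas=[
    {"delta_rot": [0.4,0.2,0],"xyz": [-0.8,1.2,0],"claw": 0.3},
    {"delta_rot": [0,0,0],"xyz": [0,0,0],"claw": 0.3},
    {"delta_rot": [0,0,0],"xyz": [0,0,0],"claw": 0.3},
    {"delta_rot": [0,0,0],"xyz": [0,0,-5],"claw": 0.3},
    {"delta_rot": [0,0,0],"xyz": [0,0,-4],"claw": 0.3},
    {"delta_rot": [0,0,0],"xyz": [0,0,0],"claw": 0.3},
    {"delta_rot": [0,0,0],"xyz": [0,0,0],"claw": 0.3},
    {"delta_rot": [0,0,0],"xyz": [0,0,0],"claw": 0.3},
    {"delta_rot": [0,0,0],"xyz": [0,0,0],"claw": 0.3},
    {"delta_rot": [0,0,0],"xyz": [0,0,0],"claw": 0.3},
  ],
)

```text
t: 47.95
position: [0.4842, -0.2972, 0.023]
tool_rot: [-90.0, 0.1, -172.2]
wrist_force: [0.6, -0.1, -0.7]
grip_width: 0.0298
```

>>> jog_arm(
  deltas=[
    {"delta_rot": [0,0,0],"xyz": [0,0,-2.3],"claw": 0.3},
    {"delta_rot": [0,0,0],"xyz": [0,0,0],"claw": 0.3},
    {"delta_rot": [0,0,0],"xyz": [0,0,0],"claw": 0.3},
    {"delta_rot": [0,0,0],"xyz": [0,0,0],"claw": 0.55},
    {"delta_rot": [0,0,0],"xyz": [0,0,0],"claw": 0.55},
    {"delta_rot": [0,0,0],"xyz": [0,0,0],"claw": 0.55},
    {"delta_rot": [0,0,0],"xyz": [0,0,0],"claw": 0.55},
    {"delta_rot": [0,0,0],"xyz": [0,0,15],"claw": 0.55},
    {"delta_rot": [0,0,0],"xyz": [0,0,35],"claw": 0.55},
    {"delta_rot": [0,0,0],"xyz": [0,0,35],"claw": 0.55},
  ],
)

```text
t: 48.95
position: [0.4826, -0.2958, 0.1043]
tool_rot: [-90.4, -0.2, -172.2]
wrist_force: [1.0, -0.6, 0.7]
grip_width: 0.0483
```

```bash
python3 - <<'E'
from h import *
st(); snap('wrist','w23'); crop('w23',240,160,440,340,4,'d23'); snap('side','e23'); crop('e23',315,320,435,450,5,'d23e')
snap('scene','s23'); crop('s23',205,140,405,290,4,'d23s')
E
```

```text
t 48.95 pos [ 0.4826 -0.2958  0.1043] rot [-9.0370e+01 -1.7000e-01 -1.7217e+02] F [ 1.  -0.6  0.7] w 0.0483
```

View pics/d23.png

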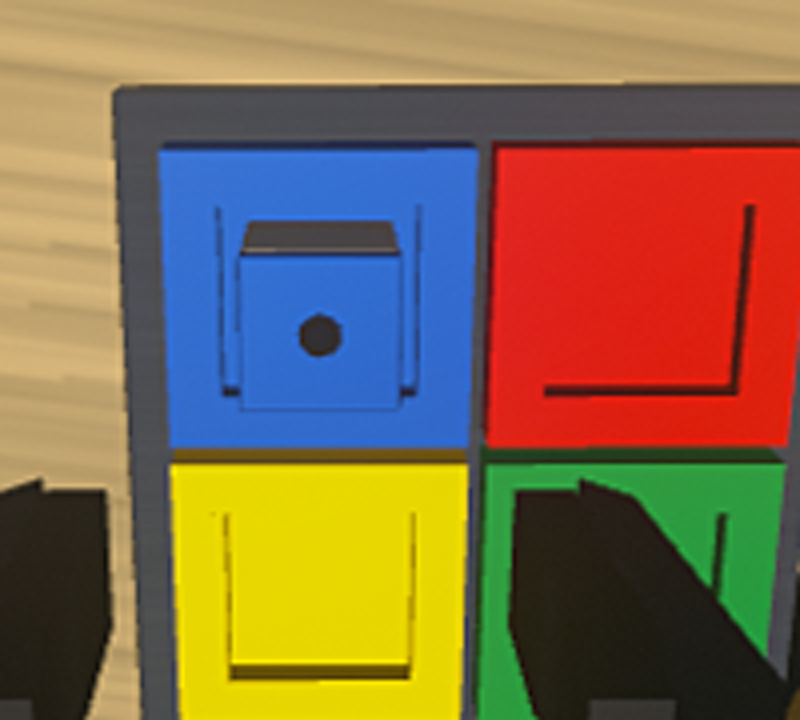

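View pics/d23e.png

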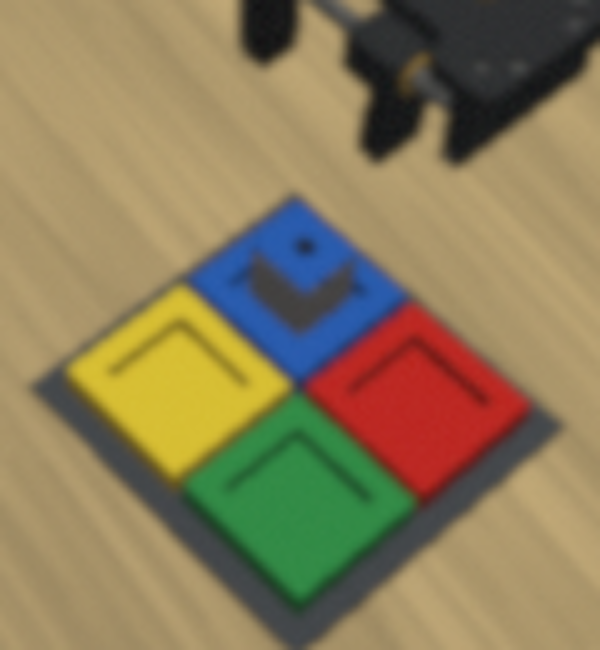

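View pics/d23s.png

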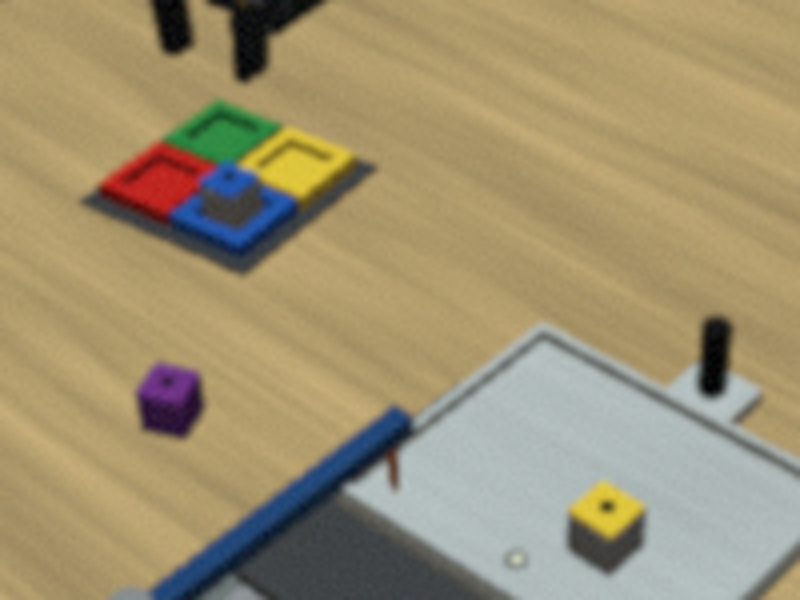

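>>> jog_arm(
  deltas=[
    {"delta_rot": [0,0,0],"xyz": [0,10,40],"claw": 0.6},
    {"delta_rot": [0,0,-0.7],"xyz": [5,30,35],"claw": 0.6},
    {"delta_rot": [0,0,-0.7],"xyz": [8,42,15],"claw": 0.6},
    {"delta_rot": [0,0,-1],"xyz": [8,42,0],"claw": 0.6},
    {"delta_rot": [0,0,-1],"xyz": [8,42,0],"claw": 0.6},
    {"delta_rot": [0,0,-1],"xyz": [8,42,0],"claw": 0.6},
    {"delta_rot": [0,0,-1],"xyz": [8,42,0],"claw": 0.6},
    {"delta_rot": [0,0,-1],"xyz": [8,42,0],"claw": 0.6},
    {"delta_rot": [0,0,-0.8],"xyz": [8,42,0],"claw": 0.6},
    {"delta_rot": [0,0,0],"xyz": [8,30,0],"claw": 0.6},
  ],
)

```text
t: 50.1
position: [0.5487, 0.079, 0.1861]
tool_rot: [-90.6, -0.8, 179.8]
wrist_force: [0.7, -0.4, 0.9]
grip_width: 0.0531
```

>>> jog_arm(
  deltas=[
    {"delta_rot": [-0.5,-0.8,0.6],"xyz": [0,10,0],"claw": 0.6},
    {"delta_rot": [0,0,0],"xyz": [0,0,0],"claw": 0.6},
    {"delta_rot": [0,0,0],"xyz": [0,0,0],"claw": 0.6},
    {"delta_rot": [0,0,0],"xyz": [0,0,0],"claw": 0.6},
    {"delta_rot": [0,0,0],"xyz": [0,0,0],"claw": 0.6},
    {"delta_rot": [0,0,0],"xyz": [0,0,0],"claw": 0.6},
    {"delta_rot": [0,0,0],"xyz": [0,0,0],"claw": 0.6},
    {"delta_rot": [0,0,0],"xyz": [0,0,0],"claw": 0.6},
    {"delta_rot": [0,0,0],"xyz": [0,0,0],"claw": 0.6},
    {"delta_rot": [0,0,0],"xyz": [0,0,0],"claw": 0.6},
  ],
)

```text
t: 51.1
position: [0.5476, 0.087, 0.1826]
tool_rot: [-90.1, -0.3, -179.6]
wrist_force: [0.4, -0.4, -0.8]
grip_width: 0.0529
```

```bash
python3 - <<'E'
from h import *
st(); snap('wrist','w24')
crop('w24',220,80,420,230,4,'d24')
E
```

```text
t 51.1 pos [0.5476 0.087  0.1826] rot [ -90.07   -0.32 -179.61] F [ 0.4 -0.4 -0.8] w 0.0529
```

View pics/w24.png

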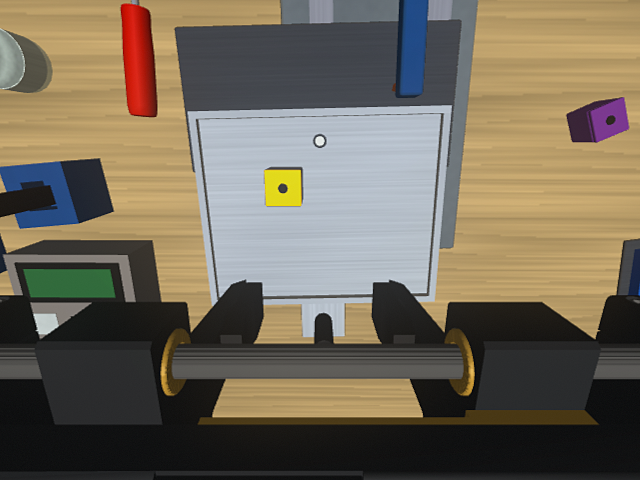

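View pics/d24.png

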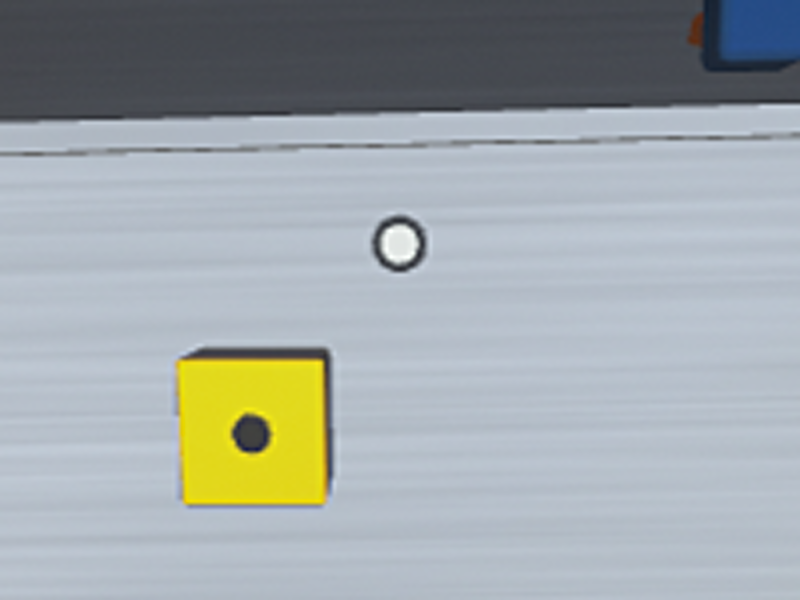

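```bash
python3 - <<'E'
from h import *
W=lambda u,v,z:(px2w('w24',220+u/4,80+v/4,z)*1000).round(1)
print(W(251,433,.08),[W(*p,.08) for p in [(179,360),(323,358),(327,505),(184,505)]],W(400,243,.048))
E
```

```text
[584.7 115.2  80. ] [array([599.1, 129.3,  80. ]), array([599.7, 100.5,  80. ]), array([569.9,  99.8,  80. ]), array([569.7, 129.4,  80. ])] [621.9  85.   48. ]
```

>>> jog_arm(
  deltas=[
    {"delta_rot": [0,0,0.3],"xyz": [10,8,0],"claw": 0.6},
    {"delta_rot": [0,0,0.3],"xyz": [15,12,0],"claw": 0.6},
    {"delta_rot": [0,0,0],"xyz": [8,6,0],"claw": 0.6},
    {"delta_rot": [0,0,0],"xyz": [0,0,0],"claw": 0.6},
    {"delta_rot": [0,0,0],"xyz": [0,0,0],"claw": 0.6},
    {"delta_rot": [0,0,0],"xyz": [0,0,-15],"claw": 0.6},
    {"delta_rot": [0,0,0],"xyz": [0,0,-30],"claw": 0.6},
    {"delta_rot": [0,0,0],"xyz": [0,0,-15],"claw": 0.6},
    {"delta_rot": [0,0,0],"xyz": [0,0,0],"claw": 0.6},
    {"delta_rot": [0,0,0],"xyz": [0,0,0],"claw": 0.6},
  ],
)

```text
t: 52.15
position: [0.5795, 0.1122, 0.1223]
tool_rot: [-90.0, -0.3, -179.1]
wrist_force: [-0.1, -0.2, 0.1]
grip_width: 0.0531
```

>>> jog_arm(
  deltas=[
    {"delta_rot": [0,0,0],"xyz": [3.5,2.5,0],"claw": 0.6},
    {"delta_rot": [0,0,0],"xyz": [0,0,0],"claw": 0.6},
    {"delta_rot": [0,0,0],"xyz": [0,0,0],"claw": 0.6},
    {"delta_rot": [0,0,0],"xyz": [0,0,-15],"claw": 0.6},
    {"delta_rot": [0,0,0],"xyz": [0,0,-20],"claw": 0.6},
    {"delta_rot": [0,0,0],"xyz": [0,0,-14],"claw": 0.6},
    {"delta_rot": [0,0,0],"xyz": [0,0,-5],"claw": 0.6},
    {"delta_rot": [0,0,0],"xyz": [0,0,0],"claw": 0.6},
    {"delta_rot": [0,0,0],"xyz": [0,0,0],"claw": 0.6},
    {"delta_rot": [0,0,0],"xyz": [0,0,0],"claw": 0.6},
  ],
)

```text
t: 53.15
position: [0.5863, 0.1149, 0.0736]
tool_rot: [-90.0, 0.4, -179.0]
wrist_force: [-0.2, 0.3, -0.9]
grip_width: 0.0528
```

>>> jog_arm(
  deltas=[
    {"delta_rot": [0,0.4,0],"xyz": [-2,0.2,-11],"claw": 0.6},
    {"delta_rot": [0,0,0],"xyz": [0,0,-9],"claw": 0.6},
    {"delta_rot": [0,0,0],"xyz": [0,0,0],"claw": 0.6},
    {"delta_rot": [0,0,0],"xyz": [0,0,0],"claw": 0.6},
    {"delta_rot": [0,0,0],"xyz": [0,0,0],"claw": 0.6},
    {"delta_rot": [0,0,0],"xyz": [0,0,0],"claw": 0.6},
    {"delta_rot": [0,0,0],"xyz": [0,0,0],"claw": 0.6},
    {"delta_rot": [0,0,0],"xyz": [0,0,0],"claw": 0.6},
    {"delta_rot": [0,0,0],"xyz": [0,0,0],"claw": 0.6},
    {"delta_rot": [0,0,0],"xyz": [0,0,0],"claw": 0.6},
  ],
)

```text
t: 54.15
position: [0.5848, 0.1151, 0.0533]
tool_rot: [-90.0, 0.2, -179.0]
wrist_force: [-0.4, -0.5, -0.4]
grip_width: 0.0527
```

>>> jog_arm(
  deltas=[
    {"delta_rot": [0,0,0],"xyz": [0,0,-1],"claw": 0.45},
    {"delta_rot": [0,0,0],"xyz": [0,0,0],"claw": 0.3},
    {"delta_rot": [0,0,0],"xyz": [0,0,0],"claw": 0.3},
    {"delta_rot": [0,0,0],"xyz": [0,0,0],"claw": 0.3},
    {"delta_rot": [0,0,0],"xyz": [0,0,0],"claw": 0.3},
    {"delta_rot": [0,0,0],"xyz": [0,0,0],"claw": 0.3},
    {"delta_rot": [0,0,0],"xyz": [0,0,0],"claw": 0.3},
    {"delta_rot": [0,0,0],"xyz": [0,0,10],"claw": 0.3},
    {"delta_rot": [0,0,0],"xyz": [0,0,10],"claw": 0.3},
    {"delta_rot": [0,0,0],"xyz": [0,0,0],"claw": 0.3},
  ],
)

```text
t: 55.15
position: [0.5845, 0.1151, 0.0737]
tool_rot: [-90.0, 0.1, -179.0]
wrist_force: [0.1, 0.2, -1.0]
grip_width: 0.0297
```

```bash
python3 - <<'E'
from h import *
st(); snap('wrist','w25')
crop('w25',220,220,420,350,4,'d25')
E
```

```text
t 55.15 pos [0.5845 0.1151 0.0737] rot [-9.0010e+01  9.0000e-02 -1.7903e+02] F [ 0.1  0.2 -1. ] w 0.0297
```

View pics/d25.png

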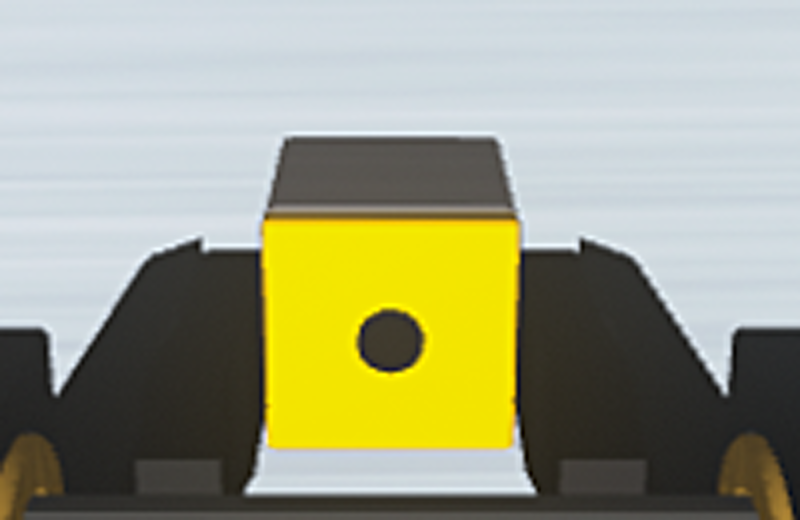

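>>> jog_arm(
  deltas=[
    {"delta_rot": [0,0,0],"xyz": [0,0,25],"claw": 0.3},
    {"delta_rot": [0,0,0],"xyz": [-5,0,35],"claw": 0.3},
    {"delta_rot": [0,0,0],"xyz": [-16,-15,15],"claw": 0.3},
    {"delta_rot": [0,0,1],"xyz": [-20,-25,0],"claw": 0.3},
    {"delta_rot": [0,0,1],"xyz": [-20,-38,0],"claw": 0.3},
    {"delta_rot": [0,0,1],"xyz": [-18,-40,0],"claw": 0.3},
    {"delta_rot": [0,0,1],"xyz": [-16,-40,0],"claw": 0.3},
    {"delta_rot": [0,0,1],"xyz": [-16,-40,0],"claw": 0.3},
    {"delta_rot": [0,0,1],"xyz": [-16,-40,0],"claw": 0.3},
    {"delta_rot": [0,0,0.5],"xyz": [-12,-38,0],"claw": 0.3},
  ],
)

```text
t: 56.2
position: [0.4381, -0.1653, 0.15]
tool_rot: [-90.0, 0.0, -171.8]
wrist_force: [1.5, 0.5, -2.1]
grip_width: 0.0298
```

>>> jog_arm(
  deltas=[
    {"delta_rot": [0,0,0],"xyz": [-6,-35,0],"claw": 0.3},
    {"delta_rot": [0,0,0],"xyz": [-5,-35,0],"claw": 0.3},
    {"delta_rot": [0,0,0],"xyz": [-5,-30,0],"claw": 0.3},
    {"delta_rot": [0,0,0],"xyz": [-3,-20,0],"claw": 0.3},
    {"delta_rot": [0,0,0],"xyz": [0,0,0],"claw": 0.3},
    {"delta_rot": [0,0,0],"xyz": [0,0,0],"claw": 0.3},
    {"delta_rot": [0,0,0],"xyz": [0,0,0],"claw": 0.3},
    {"delta_rot": [0,0,0],"xyz": [0,0,0],"claw": 0.3},
    {"delta_rot": [0,0,0],"xyz": [0,0,0],"claw": 0.3},
    {"delta_rot": [0,0,0],"xyz": [0,0,0],"claw": 0.3},
  ],
)

```text
t: 57.2
position: [0.4154, -0.2905, 0.1497]
tool_rot: [-90.1, -0.0, -172.0]
wrist_force: [0.3, -0.0, -2.4]
grip_width: 0.0292
```

```bash
python3 - <<'E'
from h import *
st(); snap('wrist','w26'); crop('w26',260,110,460,310,4,'d26')
E
```

```text
t 57.2 pos [ 0.4154 -0.2905  0.1497] rot [-9.0060e+01 -1.0000e-02 -1.7198e+02] F [ 0.3 -0.  -2.4] w 0.0292
```

View pics/d26.png

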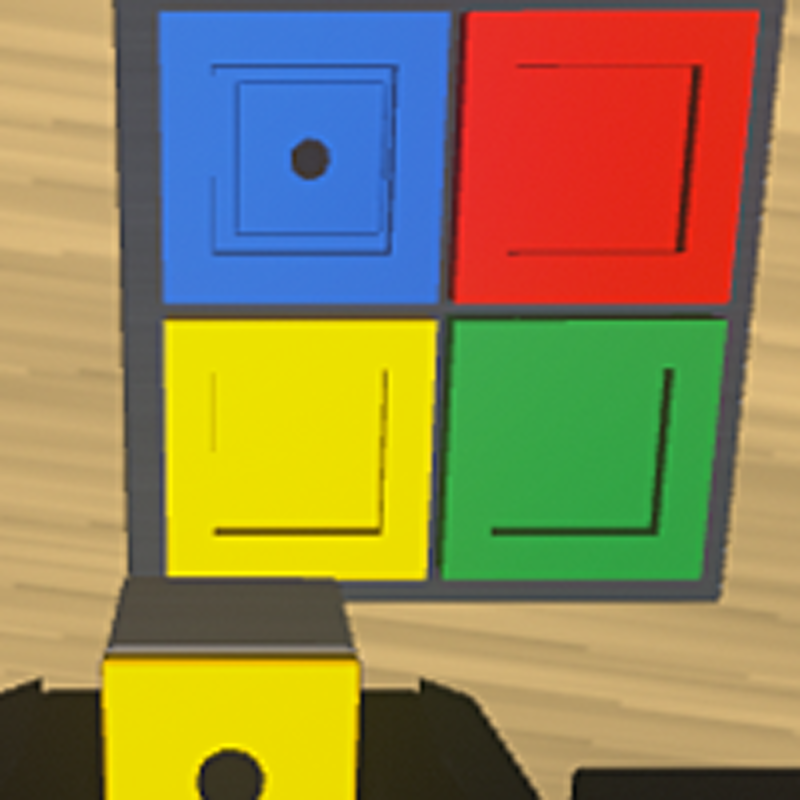

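```bash
python3 - <<'E'
from h import *
W=lambda u,v,z:px2w('w26',260+u/4,110+v/4,z)*1000
c=np.array([W(*p,.018) for p in [(165,320),(438,320),(428,580),(167,580)]]); e=c[1]-c[0]
print(c.mean(0).round(1),np.degrees(np.arctan2(e[0],-e[1])),[np.linalg.norm(c[i]-c[(i+1)%4]).round(1) for i in range(4)])
print('blue', W(310,159,.043))
print('dot',W(231,780,.1497-.0043+.032))
E
```

```text
[ 419.2 -306.7   18. ] 8.028250991397195 [np.float64(61.6), np.float64(62.0), np.float64(62.4), np.float64(62.0)]
blue [ 484.99028342 -297.27269116   43.        ]
dot [ 415.62219223 -290.99376772  177.4       ]
```

>>> jog_arm(
  deltas=[
    {"delta_rot": [0,0,0],"xyz": [3.6,-15.5,0],"claw": 0.3},
    {"delta_rot": [0,0,0],"xyz": [0,0,0],"claw": 0.3},
    {"delta_rot": [0,0,0],"xyz": [0,0,0],"claw": 0.3},
    {"delta_rot": [0,0,0],"xyz": [0,0,-15],"claw": 0.3},
    {"delta_rot": [0,0,0],"xyz": [0,0,-25],"claw": 0.3},
    {"delta_rot": [0,0,0],"xyz": [0,0,-25],"claw": 0.3},
    {"delta_rot": [0,0,0],"xyz": [0,0,-20],"claw": 0.3},
    {"delta_rot": [0,0,0],"xyz": [0,0,-10],"claw": 0.3},
    {"delta_rot": [0,0,0],"xyz": [0,0,0],"claw": 0.3},
    {"delta_rot": [0,0,0],"xyz": [0,0,0],"claw": 0.3},
  ],
)

```text
t: 58.25
position: [0.4191, -0.3022, 0.0535]
tool_rot: [-90.0, 0.1, -171.8]
wrist_force: [0.1, 0.2, -1.6]
grip_width: 0.0295
```

>>> jog_arm(
  deltas=[
    {"delta_rot": [0,0,-0.2],"xyz": [0,-4,0],"claw": 0.3},
    {"delta_rot": [0,0,0],"xyz": [0,0,0],"claw": 0.3},
    {"delta_rot": [0,0,0],"xyz": [0,0,0],"claw": 0.3},
    {"delta_rot": [0,0,0],"xyz": [0,0,-12],"claw": 0.3},
    {"delta_rot": [0,0,0],"xyz": [0,0,-9],"claw": 0.3},
    {"delta_rot": [0,0,0],"xyz": [0,0,0],"claw": 0.3},
    {"delta_rot": [0,0,0],"xyz": [0,0,0],"claw": 0.3},
    {"delta_rot": [0,0,0],"xyz": [0,0,0],"claw": 0.3},
    {"delta_rot": [0,0,0],"xyz": [0,0,0],"claw": 0.3},
    {"delta_rot": [0,0,0],"xyz": [0,0,0],"claw": 0.3},
  ],
)

```text
t: 59.25
position: [0.42, -0.3074, 0.0332]
tool_rot: [-89.8, 0.2, -172.1]
wrist_force: [-0.0, -0.7, -2.0]
grip_width: 0.0294
```

```bash
python3 - <<'E'
from h import *
st(); snap('wrist','w27'); crop('w27',240,160,440,340,4,'d27')
E
```

```text
t 59.25 pos [ 0.42   -0.3074  0.0332] rot [ -89.75    0.23 -172.07] F [-0.  -0.7 -2. ] w 0.0294
```

View pics/d27.png

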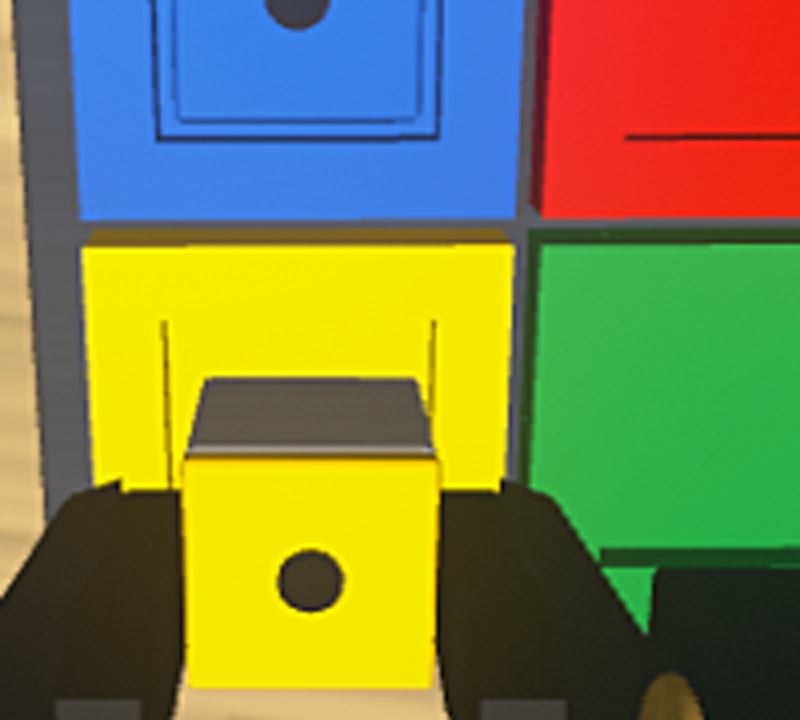

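Nearly identical geometry to blue's; same small shift (-0.8, +1.2), then down and release.

>>> jog_arm(
  deltas=[
    {"delta_rot": [0.2,0.2,0],"xyz": [-0.8,1.2,0],"claw": 0.3},
    {"delta_rot": [0,0,0],"xyz": [0,0,0],"claw": 0.3},
    {"delta_rot": [0,0,0],"xyz": [0,0,0],"claw": 0.3},
    {"delta_rot": [0,0,0],"xyz": [0,0,-6],"claw": 0.3},
    {"delta_rot": [0,0,0],"xyz": [0,0,-5],"claw": 0.3},
    {"delta_rot": [0,0,0],"xyz": [0,0,0],"claw": 0.3},
    {"delta_rot": [0,0,0],"xyz": [0,0,0],"claw": 0.3},
    {"delta_rot": [0,0,0],"xyz": [0,0,0],"claw": 0.3},
    {"delta_rot": [0,0,0],"xyz": [0,0,0],"claw": 0.3},
    {"delta_rot": [0,0,0],"xyz": [0,0,0],"claw": 0.3},
  ],
)

```text
t: 60.3
position: [0.4192, -0.3062, 0.0213]
tool_rot: [-90.0, 0.1, -172.1]
wrist_force: [1.1, 0.4, -1.2]
grip_width: 0.0297
```

>>> jog_arm(
  deltas=[
    {"delta_rot": [0,0,0],"xyz": [0,0,-1],"claw": 0.3},
    {"delta_rot": [0,0,0],"xyz": [0,0,0],"claw": 0.3},
    {"delta_rot": [0,0,0],"xyz": [0,0,0],"claw": 0.55},
    {"delta_rot": [0,0,0],"xyz": [0,0,0],"claw": 0.55},
    {"delta_rot": [0,0,0],"xyz": [0,0,0],"claw": 0.55},
    {"delta_rot": [0,0,0],"xyz": [0,0,0],"claw": 0.55},
    {"delta_rot": [0,0,0],"xyz": [0,0,15],"claw": 0.55},
    {"delta_rot": [0,0,0],"xyz": [0,0,40],"claw": 0.55},
    {"delta_rot": [0,0,0],"xyz": [0,0,40],"claw": 0.55},
    {"delta_rot": [0,0,0],"xyz": [0,0,20],"claw": 0.55},
  ],
)

```text
t: 61.3
position: [0.4181, -0.3052, 0.1373]
tool_rot: [-90.2, -0.1, -172.1]
wrist_force: [-0.2, 0.4, 0.0]
grip_width: 0.0485
```

```bash
python3 - <<'E'
from h import *
st(); snap('wrist','w28'); crop('w28',200,100,440,320,3,'d28'); snap('side','e28'); crop('e28',315,320,435,450,5,'d28e')
snap('scene','s28')
E
```

```text
t 61.3 pos [ 0.4181 -0.3052  0.1373] rot [-9.0230e+01 -1.0000e-01 -1.7208e+02] F [-0.2  0.4  0. ] w 0.0485
```

View pics/d28.png

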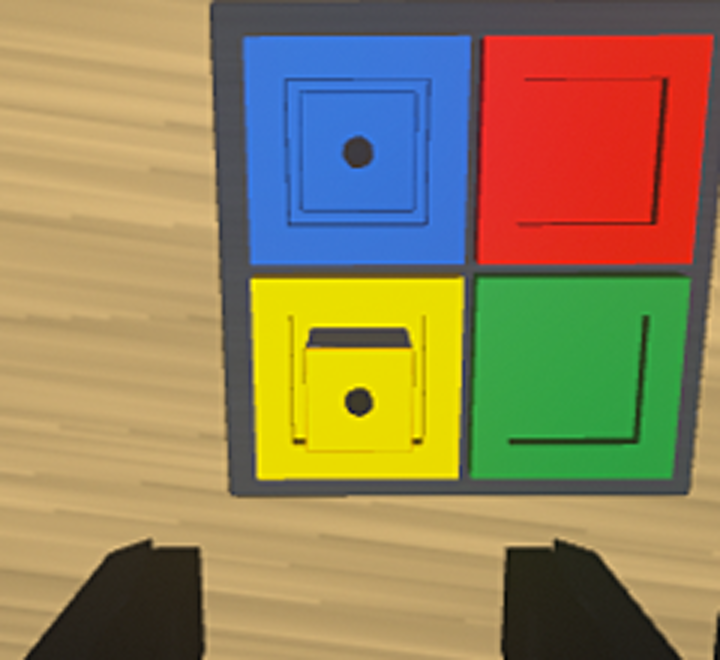

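View pics/d28e.png

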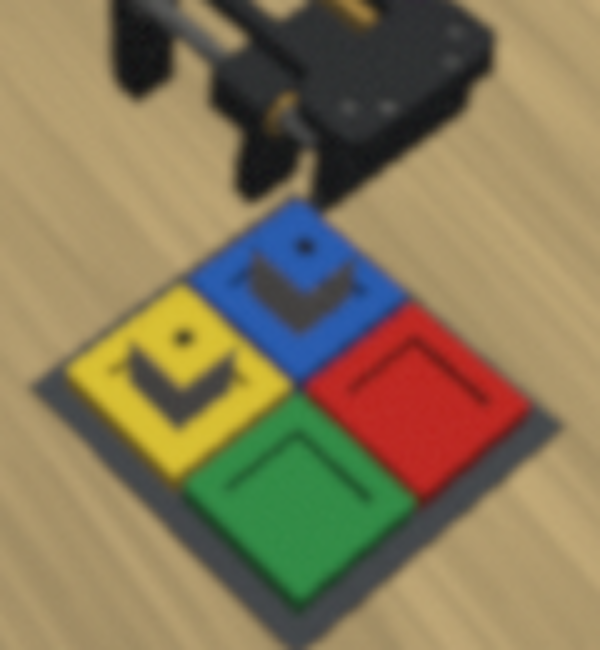

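View pics/s28.png

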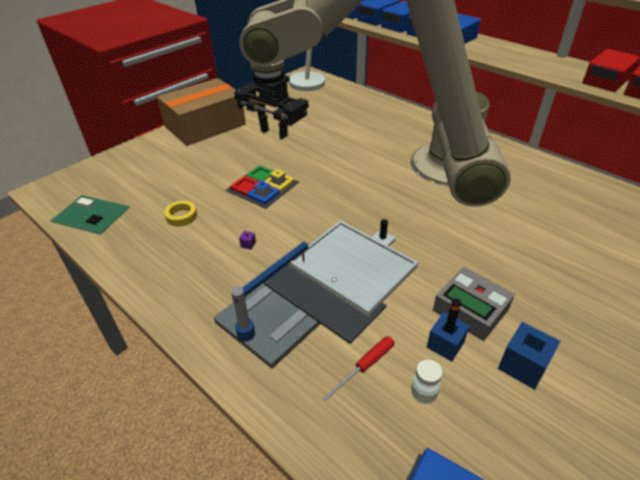

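View pics/e28.png

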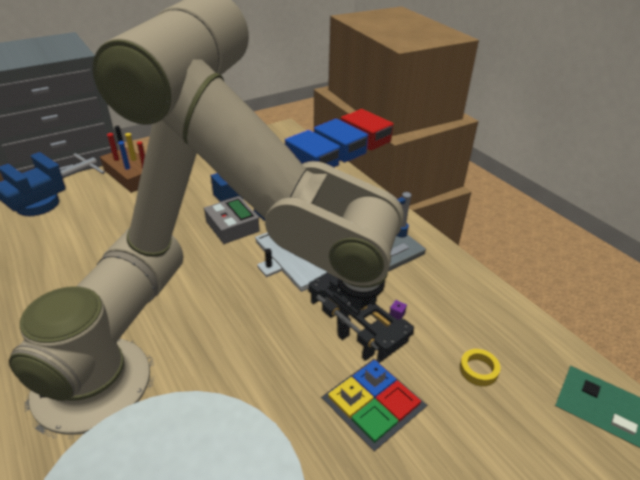

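```bash
python3 - <<'E'
from h import *
st(); print(ctrl.finish_job())
E
```

```text
t 61.45 pos [ 0.4179 -0.3049  0.1351] rot [-9.0290e+01 -1.4000e-01 -1.7208e+02] F [ 0.8  0.  -0.2] w 0.0489
the job is handed in; nothing more can be done
None
```

I carried out the whole job and handed it in at t ≈ 61 s; no verdict was reported. Only the yellow and blue blocks were present.

- **Datum and zero:** I set the datum dot under the pointer, within about 0.3 mm in the wrist camera. With it there I pressed the zero button with the stylus. The wrist read 12 N and the tip was at z ≈ 38 mm, about the height of a fully pressed button. I took full travel from force and height, because nothing changed on the display.
- **Stylus:** It went back into the smaller stand and looks seated.
- **Block readings:** I held yellow and then blue under the pointer for over a second each. In the last pictures both dots were within about 1–1.5 mm of the tip. Yellow was checked only in the scene camera, because the pointer was out of the wrist camera's view there.
- **Storage:** Both blocks are in the slots of their own colours, dots up. They fell the last 5–6 mm on release, and the side and wrist pictures show them sitting flat.
- **Slips:** The datum needed one small second adjustment. My first grip on blue was too high and tilted it on the carriage, after its reading was done. I opened the gripper, it settled flat, and I gripped it again lower.
- **Bystanders:** In the final pictures the pointer, jar, tape, screwdriver and purple block look undisturbed. I saw no block knocked aside during the run.

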